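# Refill the bobbin winder's magazine and set the follower weight

### The job

Get the bobbin winder ready and start it: park the follower weight that lies on the bench in its slanted rest, handle up and foot against the toe plate, and drop every loose bobbin flat into the clear magazine tube, end to end. When the tube is filled, take the weight out of the rest by its handle, lower it gently into the tube foot down until it stands on the stack, let go, and only then push the start lever over to on. Leave the heat gun and the jar where they are.

Things in the scene. Friction and masses are not known exactly. Their poses are not given: they have to be found in the camera images.
- bobbin1_mid (a point): a bare aluminium bobbin, 28 mm in diameter and 22 mm tall, two flanges on a thin core, 22 g, standing on a flange on the bench (either flange may be down; if it is knocked over it lies on its rim). The point is its centre, half-way up; z is its axis. It may be absent.
- bobbin2_mid (a point): a bare aluminium bobbin, 28 mm in diameter and 22 mm tall, two flanges on a thin core, 22 g, standing on a flange on the bench (either flange may be down; if it is knocked over it lies on its rim). The point is its centre, half-way up; z is its axis. It may be absent.
- bobbin3_mid (a point): a bare aluminium bobbin, 28 mm in diameter and 22 mm tall, two flanges on a thin core, 22 g, standing on a flange on the bench (either flange may be down; if it is knocked over it lies on its rim). The point is its centre, half-way up; z is its axis. It may be absent.
- bobbin4_mid (a point): a bare aluminium bobbin, 28 mm in diameter and 22 mm tall, two flanges on a thin core, 22 g, standing on a flange on the bench (either flange may be down; if it is knocked over it lies on its rim). The point is its centre, half-way up; z is its axis. It may be absent.
- bobbin5_mid (a point): a bare aluminium bobbin, 28 mm in diameter and 22 mm tall, two flanges on a thin core, 22 g, standing on a flange on the bench (either flange may be down; if it is knocked over it lies on its rim). The point is its centre, half-way up; z is its axis. It may be absent.
- bobbin6_mid (a point): a bare aluminium bobbin, 28 mm in diameter and 22 mm tall, two flanges on a thin core, 22 g, standing on a flange on the bench (either flange may be down; if it is knocked over it lies on its rim). The point is its centre, half-way up; z is its axis. It may be absent.
- follower_mid (a point): the follower weight, 150 mm long, 0.175 kg. From its foot: brass disc 28 mm in diameter and 14 mm long, round steel stem 12 mm in diameter and 90 mm long, black eight-sided handle 46 mm long and 22 mm across flats. Starts lying on disc and handle, axis about 13 mm up. The point is on the axis 75 mm from either end; x points from foot to handle
- follower_foot (a point): the centre of the follower's foot end (the outer face of the brass disc), same axes as follower_mid. The follower balances 43 mm from this end
- follower_handle (a point): the centre of the follower's handle, on the axis, 127 mm from the foot end, same axes as follower_mid
- rest_toe (a point): the follower's slanted rest, a dark steel stand with a 130 x 75 mm base fixed to the bench: a spine rising at 40 degrees with a toe plate at its low end and two open V notches. The point, 42 mm above the bench, is where the foot end's centre lies when parked against the toe plate; x points up the slope along the parked axis, y level across it, z square to both, out of the notches
- rest_notch (a point): on the parked follower's axis over the middle of the rest's upper notch, 80 mm up the slope from rest_toe, same axes. This notch (10 mm wide) carries the stem, the lower one, beside the toe plate, the foot disc; their walls slope at 45 degrees and open to 19 mm either side. Between and above the notches the follower is free on both sides; the spine lies 27 mm under the axis
- tube_floor (a point): the bobbin winder's clear upright magazine tube, 32 mm inside diameter, fixed on its grey bed. The point is the centre of its floor, 30 mm above the bench; z up the tube. x and y are the winder's: its white motor housing (130 x 115 mm, top 102 mm above the bench) lies towards -y, 70 to 186 mm from the tube's axis
- tube_mouth (a point): the centre of the tube's open top, 152 mm above its floor, 182 mm above the bench; the last 10 mm flare to 42 mm inside, 48 mm outside
- start (a joint): the winder's start lever on top of the motor housing, in radians: 0 = off (leaning 0.5 rad towards the winder's -x), 1.0 = on (leaning 0.5 rad to its +x); it turns about the winder's y, moves with about 1 to 2 N at its ball and stays where it is left
- start_tip (a point): the centre of the start lever's black ball, 26 mm in diameter, 55 mm from its pivot
- heatgun: a blue heat gun standing on its tail, 190 mm tall, 72 mm in diameter on a 85 x 90 mm foot, with a grip that sticks out 140 mm towards its own -x; leave it alone. Origin at the centre of its underside
- jar: an open glass jar, 60 mm in diameter and 65 mm tall; leave it alone. Origin at the centre of its underside
Mind the look-alikes: they are no part of the job. Leave any purple look-alike of the part that bears bobbin4_mid alone. What is shaped like the part that bears bobbin2_mid but black is not meant.

How it is judged:
By the outcome, as a careful person would: the job done as asked, in the order asked, and still so for the second after the job is handed in, with the robot touching nothing.
Of bobbin1, bobbin2, bobbin3, bobbin4, bobbin5, bobbin6 only 4 to 6 are there at a start; the rules pass over those that are not, and their reading is None.
At some moment in a run one of bobbin1, bobbin2, bobbin3, bobbin4, bobbin5, bobbin6 may be knocked a few centimetres aside while the robot is not near it.
It also fails if it takes over 208 s, if anything falls off the work surface, if the arm or the gripper's body presses on something with over 40 N, if the wrist force passes 120 N, or if a joint passes its speed limit or range.

### The arm

A 6-joint arm with a two-finger parallel gripper is mounted at the origin on the work surface. World frame = base frame: x ahead of the robot, y to its left, z up, the work surface at z = 0. Lengths are in mm, angles in degrees, forces in N, time in s.
With the tool pointing down it reaches from about 300 to 775 mm from the base axis. Payload 14.6 kg.
Tool frame: the origin (TCP) lies on the mounting face of the last link; the fingertips stand 173 mm ahead of it and the grasp point (between the pads) lies 155 mm ahead of it; y points along the fingers, z is the direction in which the jaws open and shut, and the axes are right-handed (so a half turn about y gives the same grasp; the last joint's range is limited). The gripper opens to 85 mm and grips with 20 to 120 N. Pads are 22 mm wide; open, the fingers measure 114 mm over their backs; the gripper's body (76 mm by 85 mm) begins 54 mm behind the grasp point. The pads swing forward as they close: fully open they stand 13 mm farther back than shut.
Start: joints at [-73.43, 17.183, 87.147, -0, 75.671, -3.816], TCP at [191.58, -515.546, 404.681] pointing down, gripper open.
Joint ranges: [-173.82, 173.82], [-45.26, 126.66], [13.44, 144.39], [-59.66, 239.66], [0, 175.72], [-146.38, 146.38]. Speed limits (degrees/s): [127.2, 127.2, 147.25, 180, 180, 180].

### API

Orientations are given as [roll, pitch, yaw] about the fixed x, y, z axes, in that order (R = Rz(yaw) Ry(pitch) Rx(roll)).
In Python, from cell import ctrl gives the robot as it stands.
- The arm moves only by the tool arm_command, never from a script. Its argument "plan" is a list of rows, each a list of 3 entries, a list of its own where there are three numbers: the opening, from 0 (shut) to 1 (fully open), then the shift along the tool's x, y, z in mm, then the turn about the tool's y in degrees. A call has 1 to 5 rows; each row shifts and turns the pose as measured when the row begins, along the tool's axes as they then stand; what a row does not reach is not made up. A row lasts 1/8 s, in which the tool goes at most 62.5 mm and 10.7 degrees, less where a joint would pass 70% of its speed; a pose out of reach is approached as far as the arm can. A call is refused whole if a number of a shift passes 62.5 or a number of a turn 10.7, either way. A call with a gripper value outside its range is refused whole. The fingers move at their own pace and stop on an object; "force" is the grip in N (left out, the last holds). Time passes only in rows, so rows that do not move let the fingers close. It gives the time, the measured TCP pose, the force and the opening at its end, in the units of the state.
- ctrl.state(): the state, without advancing time (a new reading comes with each control period).
- ctrl.grab_frame(name): name is "scene" or "top" or "wrist"; returns a dict with "pixels" (420x560x3 uint8, red, green, blue), "fx", "fy", "cx", "cy" (pixels), "rvec" (rotation vector, rad) and "tvec" (3), from world to camera coordinates, as OpenCV has them. Camera axes: x right, y down, z forward; pixel columns grow to the right and rows downward; lengths in mm; the calibration is good to about 2 mm. A picture is of the moment at which its call begins. There is no depth.
- ctrl.hand_in(): hands the job in, once; it reports no verdict.
Trained networks look in a picture, given as the dict that the camera call returned (one of the last four; its "shot" number tells which), for a name from the list of things; names that differ only in an ending like _2 or _b are one class to them, and where a whole thing is asked for, a point or a joint stands for the part that bears it (a point fixed in the world has none). Each returns a list of dicts, best first, with "score" (0 to 1); they miss things now and then, are a little off and sometimes report something else, mostly with a low value. They report only what shows in the picture. A call takes as long as a camera call. They do not tell look-alikes from the thing itself.
- ctrl.boxes_of(picture, target): "location" ([x, y, z] in mm, in the coordinates of the camera as it stood for that picture, good to about 4 mm: the middle of the surface that is visible of it).
- ctrl.landmark_of(picture, target): "location" ([x, y, z] in mm, in the coordinates of the camera as it stood for that picture, good to about 4 mm: a listed point, or the origin of a listed thing).
The state is a dict: "time_s": time; "joints": joint angles; "joint_vel": joint speeds; "joint_torque": joint torques, N m; "tcp_pos": TCP position; "tool_rot": TCP orientation; "force": force on the tool from outside, world axes, zero at the start; "torque": the same for the moment, N m; "gripper_width": finger opening in mm.
Only numpy, scipy, OpenCV 4.12 (cv2) and the standard library are available. Lean on these libraries where they do the work, as an engineer would, in place of code of your own. Each camera call takes 0.05 s, during which the arm holds its last target.

## Working session

There is one attempt and no reset: what is moved stays moved. The work goes in short steps, Python scripts to look and compute and a tool call to move; the robot and the scene stay as the last step left them, time stands still between calls to the robot, and variables do not carry over. Pictures are saved under pics/ and viewed, and the job is handed in when it is done.

Besides the shell and the picture viewer there is one more tool, called after "Emit:" as a command line: name --argument value ..., lists and objects as JSON in quotes. arm_command: Moves the arm, as the interface text tells. Its arguments: {"type":"object","properties":{"plan":{"type":"array"},"force":{"type":"number"}},"required":["plan"]}

I'll start by looking at the cell and the scene.

```bash
ls -la; mkdir -p pics
cat > h.py <<'E'
import numpy as np, cv2
from cell import ctrl
from scipy.spatial.transform import Rotation as R
def grab(n,save=None):
    f=ctrl.grab_frame(n)
    if save: cv2.imwrite(f'pics/{save}.png',cv2.cvtColor(f['pixels'],cv2.COLOR_RGB2BGR))
    return f
def RT(f):
    return cv2.Rodrigues(np.array(f['rvec'],float))[0],np.array(f['tvec'],float).reshape(3)
def c2w(f,p):
    r,t=RT(f); return r.T@(np.array(p)-t)
def proj(f,P):
    r,t=RT(f); c=r@np.array(P,float)+t
    return np.array([f['fx']*c[0]/c[2]+f['cx'],f['fy']*c[1]/c[2]+f['cy']])
def pix2z(f,uv,z):
    r,t=RT(f); d=r.T@np.array([(uv[0]-f['cx'])/f['fx'],(uv[1]-f['cy'])/f['fy'],1.]); o=-r.T@t
    return o+d*(z-o[2])/d[2]
def lm(f,n,box=False,k=8):
    out=[]
    for d in (ctrl.boxes_of if box else ctrl.landmark_of)(f,n)[:k]:
        w=c2w(f,d['location']); out.append((round(d['score'],2),w.round(1).tolist(),proj(f,w).round(0).tolist(),{k:v for k,v in d.items() if k not in('score','location')}))
    return out
def st():
    s=ctrl.state(); print({k:(np.round(v,2).tolist()) for k,v in s.items()}); return s
E
python3 - <<'E'
from h import *
st()
for n in ['scene','top','wrist']:
    f=grab(n,n+'0'); print(n,f['fx'],f['cx'],f['cy'],(-RT(f)[0].T@RT(f)[1]).round(0), RT(f)[0].round(2).tolist())
    for t in ['bobbin1_mid','follower_foot','follower_handle','rest_toe','rest_notch','tube_floor','tube_mouth','start_tip','heatgun','jar']:
        print(t,lm(f,t))
print(st()['time_s'])
E
```

```text
total 12
drwxr-xr-x  3 agent agent 4096 Dec  6 02:37 .
drwxr-xr-x 23 root  root  4096 Dec  6 02:37 ..
drwxr-xr-x  2 agent agent 4096 Dec  6 02:37 pics
{'time_s': 0.0, 'joints': [-73.43, 17.22, 87.18, 0.0, 75.67, -3.81], 'joint_vel': [-0.01, 0.03, -0.03, 0.05, -0.02, -0.01], 'joint_torque': [0.0, -54.35, -36.18, -0.0, 0.0, -0.0], 'tcp_pos': [191.55, -515.52, 404.08], 'tool_rot': [-90.07, 0.0, -159.62], 'force': [0.31, -0.04, -0.14], 'torque': [0.02, 0.01, 0.01], 'gripper_width': 85.5}
scene 537.7172445027779 285.83320464114956 208.63788661031083 [1246.  819.  919.] [[-0.75, 0.67, -0.02], [0.4, 0.43, -0.8], [-0.53, -0.61, -0.59]]
bobbin1_mid []
follower_foot [(0.71, [410.1, -159.8, 17.4], [281.0, 195.0], {})]
follower_handle [(0.54, [415.7, -36.6, 15.1], [309.0, 215.0], {})]
rest_toe [(0.94, [548.6, -372.4, 44.8], [200.0, 176.0], {})]
rest_notch [(0.91, [495.1, -342.7, 95.9], [219.0, 159.0], {})]
tube_floor [(0.64, [409.2, -164.7, 16.0], [281.0, 195.0], {})]
tube_mouth [(0.94, [615.1, 27.8, 184.5], [267.0, 205.0], {})]
start_tip [(0.47, [601.6, -100.6, 174.9], [238.0, 184.0], {})]
heat
[... 1082 characters left out ...]
.8, 369.7, 2.6], [168.0, 169.0], {}), (0.62, [384.7, 54.9, 0.7], [262.0, 263.0], {})]
wrist 313.569926498424 277.97027441816726 216.5089363215902 [ 261. -489.  374.] [[0.35, -0.94, -0.0], [-0.9, -0.33, 0.3], [-0.28, -0.1, -0.96]]
bobbin1_mid []
follower_foot []
follower_handle []
rest_toe []
rest_notch []
tube_floor []
tube_mouth []
start_tip []
heatgun []
jar []
{'time_s': 1.65, 'joints': [-73.43, 17.18, 87.15, 0.0, 75.67, -3.82], 'joint_vel': [-0.02, 0.01, 0.06, 0.02, -0.1, 0.0], 'joint_torque': [0.0, -54.33, -36.2, -0.0, 0.0, 0.0], 'tcp_pos': [191.6, -515.55, 404.67], 'tool_rot': [-90.0, 0.0, -159.61], 'force': [-0.17, -0.34, 0.43], 'torque': [0.0, 0.05, 0.0], 'gripper_width': 85.37}
1.65
```

View pictures.

View pics/top0.png

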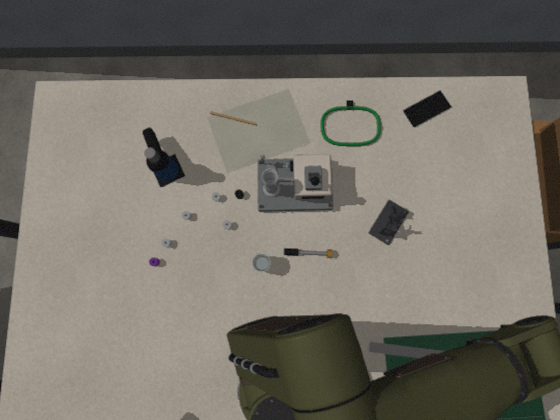

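View pics/scene0.png

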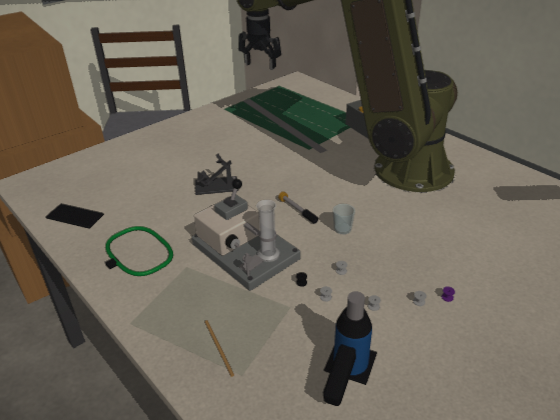

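View pics/wrist0.png

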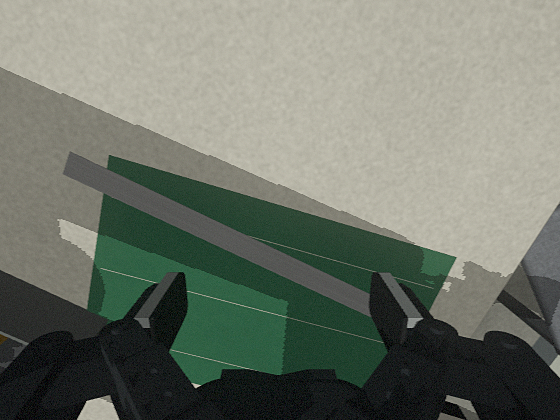

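```bash
cat >> h.py <<'E'
GR=155
def go(g,yaw,z_is_tcp=False,nmin=1,maxs=55):
    """rows to bring the grasp point to g with tool yaw (tool x heading), tool down"""
    s=ctrl.state(); p=np.array(s['tcp_pos']); y0=s['tool_rot'][2]
    t=np.array(g,float)+[0,0,0 if z_is_tcp else GR]
    dy=(yaw-y0+180)%360-180; d=t-p
    n=max(nmin,int(np.ceil(np.linalg.norm(d)/maxs)),int(np.ceil(abs(dy)/10)))
    print('now grasp',(p-[0,0,GR]).round(1),'yaw',round(y0,1),'rot',np.round(s['tool_rot'],1),'d',d.round(1),'dyaw',round(dy,1),'n',n)
    for i in range(n):
        a=np.radians(y0+dy*i/n); X=np.array([np.cos(a),np.sin(a),0]);Z=np.array([-np.sin(a),np.cos(a),0])
        dd=d/n
        print([1,[round(dd@X,1),round(-dd[2],1),round(dd@Z,1)],round(-dy/n,2)])
E
python3 - <<'E'
from h import *
go([416,-38,140],-92)
f=cv2.imread('pics/top0.png')
cv2.imwrite('pics/top0z.png',cv2.resize(f[150:300,130:270],None,fx=5,fy=4,interpolation=cv2.INTER_CUBIC)[:600,:800])
E
```

```text
now grasp [ 191.6 -515.5  249.7] yaw -159.6 rot [ -90.     0.  -159.6] d [ 224.4  477.5 -109.7] dyaw 67.6 n 10
[1, [np.float64(-37.7), np.float64(11.0), np.float64(-36.9)], np.float64(-6.76)]
[1, [np.float64(-41.8), np.float64(11.0), np.float64(-32.3)], np.float64(-6.76)]
[1, [np.float64(-45.3), np.float64(11.0), np.float64(-27.1)], np.float64(-6.76)]
[1, [np.float64(-48.1), np.float64(11.0), np.float64(-21.6)], np.float64(-6.76)]
[1, [np.float64(-50.4), np.float64(11.0), np.float64(-15.8)], np.float64(-6.76)]
[1, [np.float64(-51.9), np.float64(11.0), np.float64(-9.7)], np.float64(-6.76)]
[1, [np.float64(-52.6), np.float64(11.0), np.float64(-3.6)], np.float64(-6.76)]
[1, [np.float64(-52.7), np.float64(11.0), np.float64(2.7)], np.float64(-6.76)]
[1, [np.float64(-52.0), np.float64(11.0), np.float64(8.8)], np.float64(-6.76)]
[1, [np.float64(-50.6), np.float64(11.0), np.float64(14.9)], np.float64(-6.76)]
```

View pics/top0z.png

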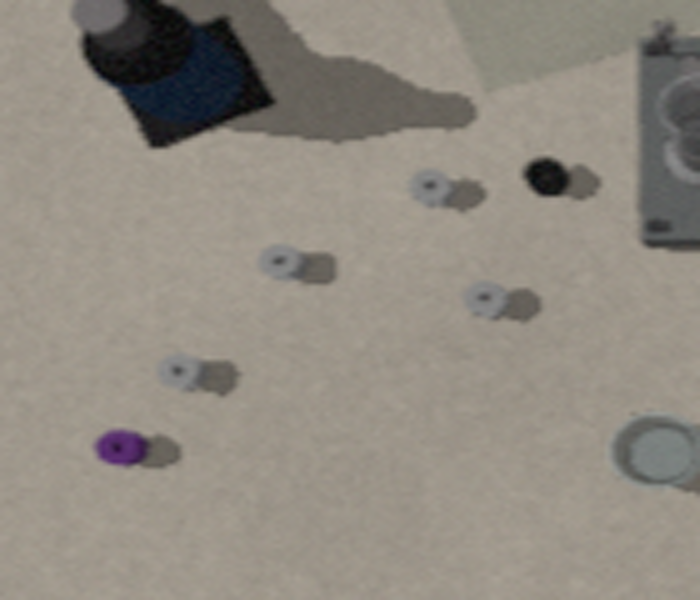

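The zoom shows four aluminium bobbins upright at about (216,197), (186,215), (227,225) and (166,243). The black one is at (239,194), the purple one at (154,262), and the jar is empty at (262,263). Next I'll move over the follower handle.

Emit:
arm_command --plan '[[1, [-37, 6, -37], -7], [1, [-42, 6, -32], -7], [1, [-45, 8, -27], -7], [1, [-48, 10, -21], -7], [1, [-50, 12, -16], -7]]' --force 20

```text
time_s: 2.28
tcp_pos: [301.1, -271.6, 361.7]
tool_rot: [-89.9, -0.0, -123.8]
force: [0.7, -0.4, 0.7]
gripper_width: 85.1
```

Run:
```python
from h import *
go([416,-38,140],-92)
```

```text
now grasp [ 301.1 -271.6  206.7] yaw -123.8 rot [ -89.9   -0.  -123.8] d [114.9 233.6 -66.7] dyaw 31.8 n 5
[1, [np.float64(-51.6), np.float64(13.3), np.float64(-6.9)], np.float64(-6.37)]
[1, [np.float64(-52.1), np.float64(13.3), np.float64(-1.2)], np.float64(-6.37)]
[1, [np.float64(-51.9), np.float64(13.3), np.float64(4.6)], np.float64(-6.37)]
[1, [np.float64(-51.0), np.float64(13.3), np.float64(10.3)], np.float64(-6.37)]
[1, [np.float64(-49.6), np.float64(13.3), np.float64(15.9)], np.float64(-6.37)]
```

Emit:
arm_command --plan '[[1, [-52, 13, -7], -6.4], [1, [-52, 13, -1], -6.4], [1, [-52, 13, 5], -6.4], [1, [-51, 13, 10], -6.4], [1, [-50, 13, 16], -6.4]]'

```text
time_s: 2.9
tcp_pos: [416.8, -28.1, 296.0]
tool_rot: [-89.6, -0.2, -90.8]
force: [0.2, -1.8, 0.5]
gripper_width: 85.6
```

```bash
sed -i 's/print(\[1,\[round(dd@X,1),round(-dd\[2\],1),round(dd@Z,1)\],round(-dy\/n,2)\])/print([[round(float(v),1) for v in (dd@X,-dd[2],dd@Z)],round(float(-dy\/n),1)])/' h.py
python3 - <<'E'
from h import *
f=grab('wrist','w1')
for t in ['follower_foot','follower_handle','follower_mid']: print(t,lm(f,t))
f=grab('top','t1')
for t in ['follower_foot','follower_handle','follower_mid','bobbin1_mid']: print(t,lm(f,t))
go([416,-38,140],-92)
E
```

```text
follower_foot [(0.68, [411.1, -165.7, 11.7], [273.0, 347.0], {})]
follower_handle [(0.55, [414.8, -35.5, 13.8], [275.0, 221.0], {})]
follower_mid [(0.74, [410.9, -89.9, 12.8], [272.0, 278.0], {})]
follower_foot [(0.58, [411.0, -162.3, 15.9], [331.0, 254.0], {})]
follower_handle []
follower_mid [(0.41, [420.1, -91.2, 14.0], [308.0, 251.0], {})]
bobbin1_mid []
now grasp [416.1 -30.8 141.5] yaw -91.1 rot [-89.7  -0.2 -91.1] d [-0.1 -7.2 -1.5] dyaw -0.9 n 1
[[7.2, 1.5, 0.0], 0.9]
```

View pics/w1.png

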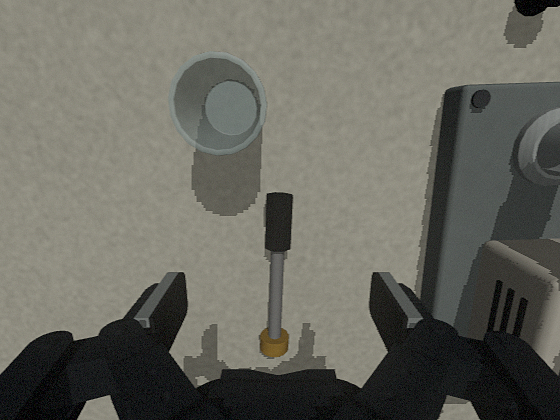

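View pics/t1.png

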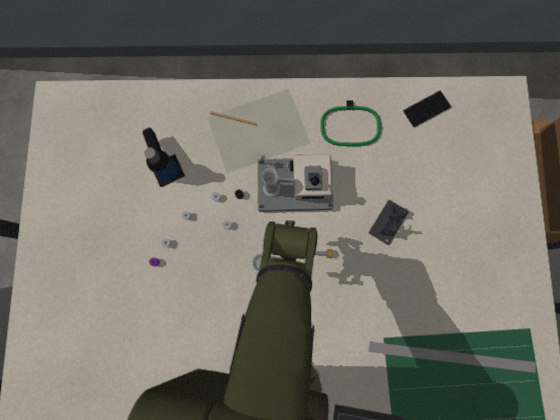

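Run:
```python
from h import *
f=grab('wrist')
img=f['pixels'].astype(int)
for r in (200,210,220,230,240,246):
    row=img[r,240:320].sum(1); c=np.where(row<200)[0]+240; print('h',r,c.min(),c.max(),len(c))
print(img[300,255:300].sum(1).tolist())
for uv in [(278.5,222),(278,195),(278,250),(273,345),(275,300),(437,200),(440,330)]: print(uv,pix2z(f,uv,13 if uv[0]<400 else 20).round(1))
```

```text
h 200 267 292 26
h 210 267 292 26
h 220 267 291 25
h 230 267 291 25
h 240 266 291 26
h 246 268 289 22
[410, 401, 414, 401, 406, 412, 392, 394, 406, 397, 407, 396, 400, 406, 342, 220, 211, 246, 266, 285, 289, 292, 303, 302, 304, 286, 276, 230, 265, 385, 421, 414, 405, 405, 409, 414, 403, 411, 411, 408, 392, 392, 402, 397, 396]
(278.5, 222) [417.  -39.6  13. ]
(278, 195) [417.  -16.1  13. ]
(278, 250) [416.1 -65.3  13. ]
(273, 345) [ 409.3 -165.    13. ]
(275, 300) [ 412.3 -115.2   13. ]
(437, 200) [545.6 -21.2  20. ]
(440, 330) [ 565.  -146.2   20. ]
```

Run:
```python
from h import *
go([417.5,-21,60],-93.5)
go([417.5,-21,20],-93.5)
```

```text
now grasp [416.1 -30.7 141.4] yaw -91.1 rot [-89.7  -0.2 -91.1] d [  1.4   9.7 -81.4] dyaw -2.4 n 2
[[-4.9, 40.7, 0.6], 1.2]
[[-4.9, 40.7, 0.5], 1.2]
now grasp [416.1 -30.7 141.4] yaw -91.1 rot [-89.7  -0.2 -91.1] d [   1.4    9.7 -121.4] dyaw -2.4 n 3
[[-3.3, 40.5, 0.4], 0.8]
[[-3.3, 40.5, 0.3], 0.8]
[[-3.3, 40.5, 0.3], 0.8]
```

Emit:
arm_command --plan '[[0.6, [-5, 40, 0.5], 1.2], [0.6, [-5, 40, 0.5], 1.2], [0.6, [0, 30, 0.5], 0], [0.6, [0, 10, 0], 0], [0.6, [0, 0, 0], 0]]'

```text
time_s: 4.03
tcp_pos: [419.3, -23.8, 175.4]
tool_rot: [-89.4, -0.2, -94.0]
force: [0.8, -0.4, 0.4]
gripper_width: 50.8
```

Run:
```python
from h import *
f=grab('wrist','w2')
go([417.5,-21,20],-93.5)
```

```text
now grasp [419.4 -23.7  20.8] yaw -93.9 rot [-89.3  -0.2 -93.9] d [-1.9  2.7 -0.8] dyaw 0.4 n 1
[[-2.6, 0.8, -2.1], -0.4]
```

View pics/w2.png

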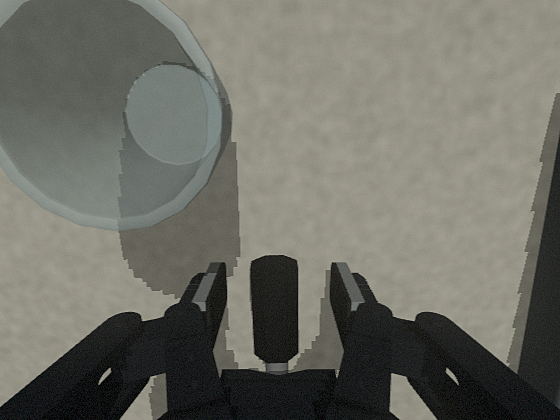

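The handle sits centred between the pads: handle at columns 250–298, pads at 205–225 and 332–352. Closing now.

Emit:
arm_command --plan '[[0, [-2, 1, -2], 0], [0, [0, 0, 0], 0], [0, [0, 0, 0], 0], [0, [0, 0, 0], 0], [0, [0, 0, 0], 0]]' --force 20

```text
time_s: 4.7
tcp_pos: [417.9, -21.7, 177.1]
tool_rot: [-89.1, -0.3, -94.0]
force: [0.3, -0.2, -0.8]
gripper_width: 21.6
```

Emit:
arm_command --plan '[[0, [0, -20, 0], 0], [0, [0, -30, 0], 0], [0, [0, -40, 0], 0], [0, [0, -40, 0], 0], [0, [0, 0, 0], 0]]'

```text
time_s: 5.32
tcp_pos: [415.6, -20.9, 310.3]
tool_rot: [-89.2, -0.2, -94.0]
force: [-1.2, 0.3, -1.7]
gripper_width: 21.0
```

Run:
```python
from h import *
f=grab('wrist','w3');g=grab('scene','s3')
cv2.imwrite('pics/s3z.png',cv2.resize(cv2.cvtColor(g['pixels'],cv2.COLOR_RGB2BGR)[60:260,180:400],None,fx=3,fy=3))
st()
```

```text
{'time_s': 5.42, 'joints': [-7.89, 6.67, 113.99, -0.2, 58.79, -3.82], 'joint_vel': [-0.1, 1.5, 0.8, 0.02, -0.37, -0.1], 'joint_torque': [0.04, -41.02, -33.09, -0.14, 0.1, -0.01], 'tcp_pos': [415.1, -20.82, 307.73], 'tool_rot': [-89.47, -0.21, -93.97], 'force': [0.02, 0.04, -2.74], 'torque': [0.18, 0.03, 0.02], 'gripper_width': 21.55}
```

View pics/w3.png

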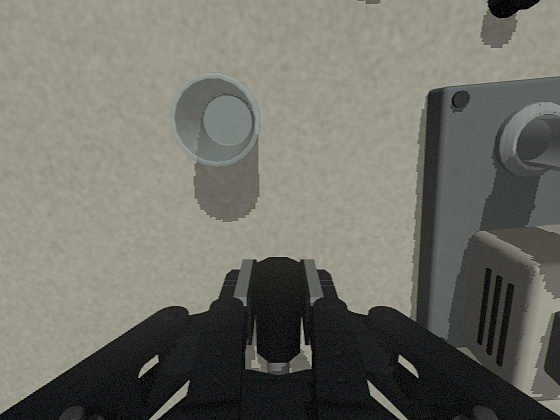

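View pics/s3z.png

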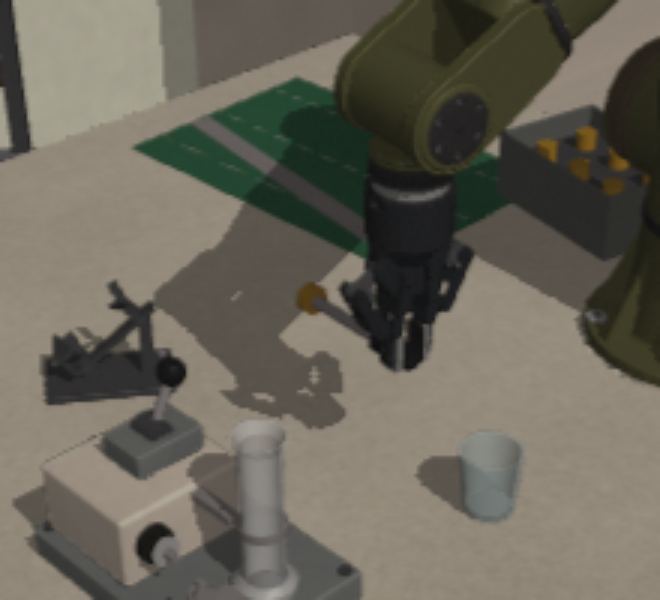

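The follower is held horizontal and did not droop at 20 N (0.18 N·m on the wrist). I'll lower it close to the bench and ease the grip so it pivots under gravity.

Emit:
arm_command --plan '[[0, [0, 45, 0], 0], [0, [0, 40, 0], 0], [0.25, [0, 15, 0], 0], [0.25, [0, 0, 0], 0], [0.25, [0, 0, 0], 0]]' --force 20

```text
time_s: 6.05
tcp_pos: [414.3, -21.1, 200.4]
tool_rot: [-89.9, -0.2, -94.0]
force: [0.3, 0.2, -1.0]
gripper_width: 21.5
```

Run:
```python
from h import *
st()
```

```text
{'time_s': 6.05, 'joints': [-7.95, 18.39, 117.95, -0.24, 43.58, -3.79], 'joint_vel': [-0.14, 0.66, 0.19, -0.08, -0.21, -0.03], 'joint_torque': [-0.01, -42.93, -23.81, -0.11, -0.05, 0.0], 'tcp_pos': [414.35, -21.08, 200.38], 'tool_rot': [-89.93, -0.17, -93.98], 'force': [0.31, 0.2, -0.96], 'torque': [0.18, 0.02, 0.01], 'gripper_width': 21.49}
```

Emit:
arm_command --plan '[[0.256, [0, 0, 0], 0], [0.256, [0, 0, 0], 0], [0.26, [0, 0, 0], 0], [0.26, [0, 0, 0], 0]]' --force 20

```text
time_s: 6.55
tcp_pos: [414.8, -21.1, 202.0]
tool_rot: [-89.7, -0.2, -94.0]
force: [-0.4, -1.0, 0.5]
gripper_width: 22.3
```

Run:
```python
from h import *
s=ctrl.state(); print(s['torque'],s['gripper_width'],s['tcp_pos'],s['force'])
```

```text
[-0.00558364 -0.02180195 -0.00072681] 22.328196781891165 [414.77655068 -21.13872099 202.03374576] [-0.3689137  -0.96518261  0.49824834]
```

Run:
```python
from h import *
f=grab('wrist','w4');g=grab('scene','s4')
cv2.imwrite('pics/s4z.png',cv2.resize(cv2.cvtColor(g['pixels'],cv2.COLOR_RGB2BGR)[130:260,240:400],None,fx=4,fy=4))
```

```text
(no output)
```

View pics/s4z.png

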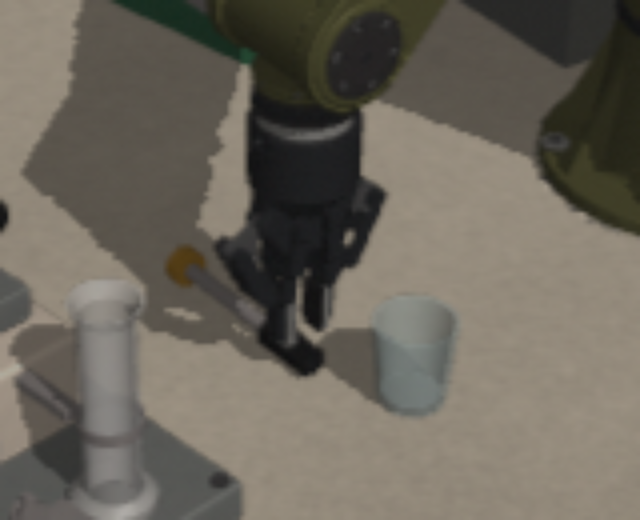

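View pics/w4.png

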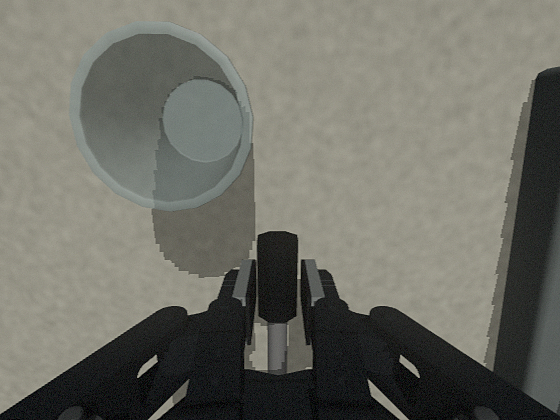

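The follower dropped flat from 25 mm once the jaws passed 22 mm, and it is still lying in place. I'll re-grip just the last few millimetres of the handle so gravity outweighs the pad friction.

Run:
```python
from h import *
f=grab('wrist')
img=f['pixels'].astype(int).sum(2)
print(img[225:245,278].tolist()); print(img[312:330,278].tolist())
for uv in [(278,232),(278,323)]:
  for z in (2,13,24): print(uv,z,pix2z(f,uv,z).round(1))
s=ctrl.state();print((np.array(s['tcp_pos'])-[0,0,155]).round(1),s['tool_rot'])
```

```text
[415, 431, 418, 424, 426, 467, 132, 77, 105, 93, 111, 109, 110, 92, 114, 97, 94, 80, 86, 101]
[110, 66, 52, 40, 56, 88, 89, 74, 82, 62, 56, 202, 335, 310, 302, 304, 305, 315]
(278, 232) 2 [415.5  -8.    2. ]
(278, 232) 13 [415.7  -4.   13. ]
(278, 232) 24 [4.16e+02 1.00e-01 2.40e+01]
(278, 323) 2 [411.3 -69.1   2. ]
(278, 323) 13 [411.8 -61.1  13. ]
(278, 323) 24 [412.3 -53.1  24. ]
[414.7 -21.1  46.9] [-89.75771599  -0.19148875 -93.96869806]
```

Emit:
arm_command --plan '[[0.4, [-10, 0, -0.3], 0], [0.4, [-9, 8, -0.3], 0], [0.4, [0, 12, 0], 0], [0.4, [0, 7, 0], 0], [0.4, [0, 0, 0], 0]]'

```text
time_s: 7.32
tcp_pos: [415.6, -0.5, 172.6]
tool_rot: [-89.8, -0.2, -93.9]
force: [-1.9, 1.4, 13.2]
gripper_width: 33.8
```

Run:
```python
from h import *
f=grab('wrist','w5')
go([415.5,-1.7,20],-94)
```

```text
now grasp [415.6  -0.5  17.7] yaw -93.9 rot [-89.8  -0.2 -93.9] d [-0.1 -1.2  2.3] dyaw -0.1 n 1
[[1.2, -2.3, -0.0], 0.1]
```

View pics/w5.png

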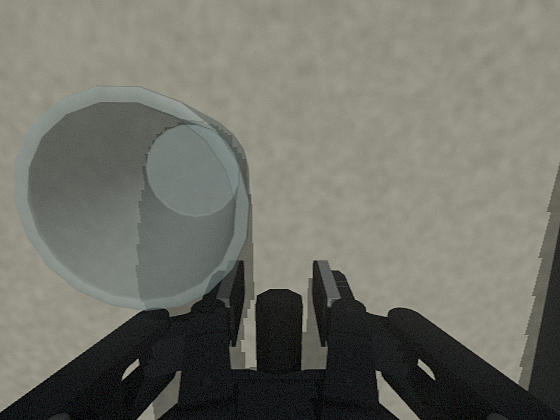

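Emit:
arm_command --plan '[[0.4, [1, -3, 0], 0], [0.1, [0, 0, 0], 0], [0, [0, 0, 0], 0], [0, [0, 0, 0], 0], [0, [0, 0, 0], 0]]' --force 20

```text
time_s: 8.0
tcp_pos: [415.6, -1.8, 175.4]
tool_rot: [-89.8, -0.2, -94.0]
force: [-1.5, 1.7, 2.8]
gripper_width: 21.3
```

Emit:
arm_command --plan '[[0, [3, -15, 0], 0], [0, [3, -20, 0], 0], [0, [3, -20, 0], 0], [0, [0, 0, 0], 0]]'

```text
time_s: 8.5
tcp_pos: [414.5, -11.4, 233.8]
tool_rot: [-89.8, -0.2, -94.0]
force: [-0.0, 0.5, -1.6]
gripper_width: 21.3
```

Run:
```python
from h import *
s=ctrl.state(); print(s['torque'],s['gripper_width'],s['tcp_pos'],s['force'])
f=grab('wrist','w6');g=grab('scene','s6')
cv2.imwrite('pics/s6z.png',cv2.resize(cv2.cvtColor(g['pixels'],cv2.COLOR_RGB2BGR)[130:260,240:400],None,fx=4,fy=4))
```

```text
[ 0.20819657 -0.06126238  0.066791  ] 21.2851158963198 [414.47945247 -11.40142004 233.77015418] [-0.03269539  0.52601713 -1.6107524 ]
```

View pics/s6z.png

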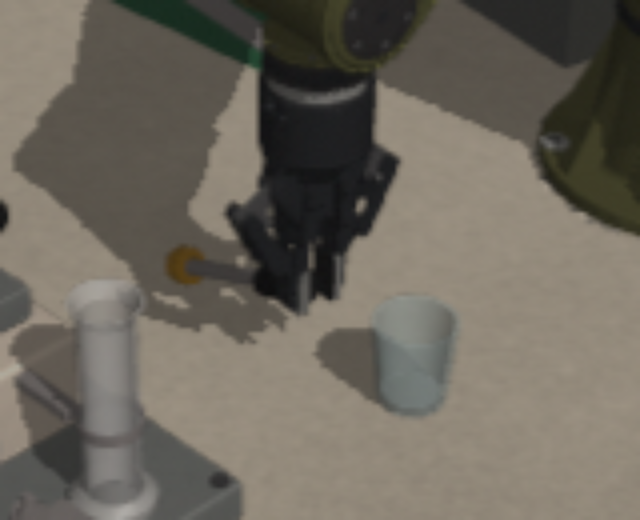

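View pics/w6.png

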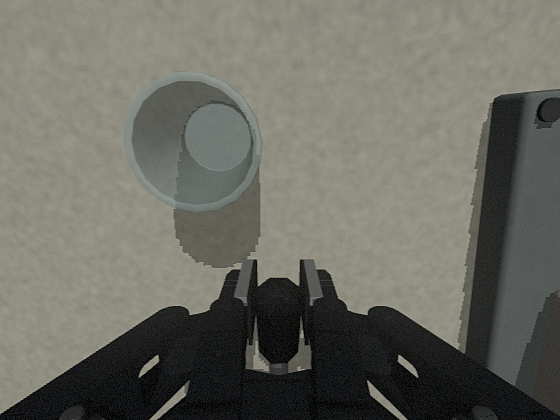

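Progress: the follower has drooped foot-down in the grip. I'll lift with jerks so it swings further.

Emit:
arm_command --plan '[[0, [5, -60, 0], 0], [0, [5, -45, 0], 0], [0, [0, 0, 0], 0], [0, [0, -40, 0], 0], [0, [0, 0, 0], 0]]'

```text
time_s: 9.22
tcp_pos: [413.4, -20.7, 375.1]
tool_rot: [-90.6, -0.2, -93.9]
force: [-0.9, -0.5, -1.4]
gripper_width: 21.2
```

```bash
cat >> h.py <<'E'
def zoom(g,name,r0,r1,c0,c1,k):
    cv2.imwrite(f'pics/{name}.png',cv2.resize(cv2.cvtColor(g['pixels'],cv2.COLOR_RGB2BGR)[r0:r1,c0:c1],None,fx=k,fy=k,interpolation=cv2.INTER_CUBIC))
E
python3 - <<'E'
from h import *
s=ctrl.state(); print(s['torque'],s['gripper_width'],s['tcp_pos'],s['force'])
f=grab('wrist','w7');g=grab('scene','s7')
for t in ['follower_foot','follower_handle']: print(lm(g,t),lm(f,t))
zoom(g,'s7z',80,230,220,400,4)
E
```

```text
[-0.03624283 -0.03300801 -0.04066738] 21.1525304801064 [413.40953585 -20.73180495 375.07663653] [-0.92970573 -0.54796171 -1.41778581]
[] [(0.93, [409.1, -65.7, 63.4], [281.0, 249.0], {})]
[(0.69, [406.9, -33.5, 188.0], [313.0, 161.0], {}), (0.6, [501.8, 166.3, 16.0], [341.0, 266.0], {})] [(0.68, [408.9, -34.8, 191.9], [277.0, 290.0], {})]
```

View pics/s7z.png

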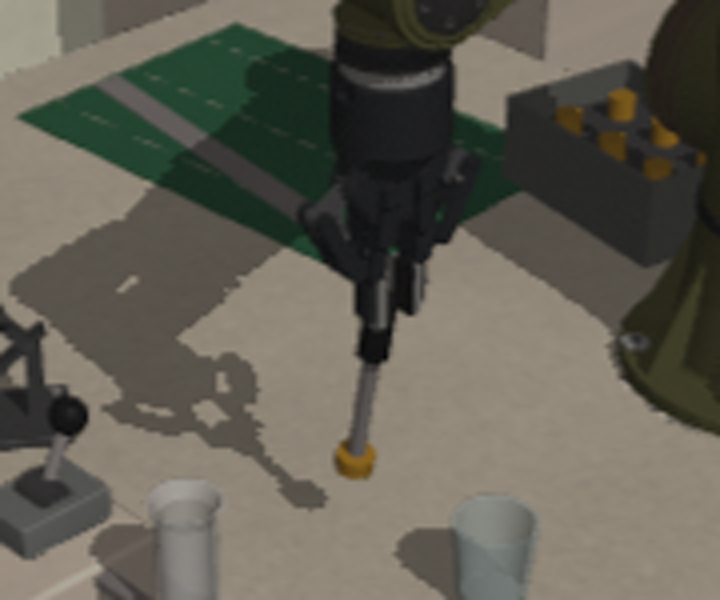

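The follower now hangs close to upright, with the foot near (409,-66,63) and the handle near (408,-34,190), about 14° off vertical with the handle on the right side for the rest. I'll carry it over the rest.

Run:
```python
from h import *
go([500,-342,300],-33,maxs=45)
```

```text
now grasp [413.1 -20.7 218.2] yaw -93.9 rot [-90.8  -0.1 -93.9] d [  86.9 -321.3   81.8] dyaw 60.9 n 8
[[39.3, -10.2, 13.6], -7.6]
[[40.8, -10.2, 8.3], -7.6]
[[41.5, -10.2, 2.8], -7.6]
[[41.5, -10.2, -2.7], -7.6]
[[40.8, -10.2, -8.2], -7.6]
[[39.3, -10.2, -13.6], -7.6]
[[37.2, -10.2, -18.6], -7.6]
[[34.4, -10.2, -23.4], -7.6]
```

Emit:
arm_command --plan '[[0, [20, -40, 7], 0], [0, [40, -20, 14], -7], [0, [41, -10, 10], -7], [0, [41, -10, 5], -7], [0, [41, -5, 0], -8]]'

```text
time_s: 10.15
tcp_pos: [469.9, -204.4, 456.4]
tool_rot: [-91.0, 0.5, -63.9]
force: [0.7, 1.2, -2.1]
gripper_width: 20.9
```

Run:
```python
from h import *
go([500,-342,300],-33,maxs=45)
```

```text
now grasp [ 469.9 -204.4  301.4] yaw -63.9 rot [-91.    0.5 -63.9] d [  30.1 -137.6   -1.4] dyaw 30.9 n 4
[[34.2, 0.3, -8.4], -7.7]
[[32.8, 0.3, -12.9], -7.7]
[[30.7, 0.3, -17.2], -7.7]
[[28.1, 0.3, -21.2], -7.7]
```

Emit:
arm_command --plan '[[0, [34, 0, -8], -7.7], [0, [33, 0, -13], -7.7], [0, [31, 0, -17], -7.7], [0, [28, 0, -21], -7.7], [0, [0, 0, 0], 0]]'

```text
time_s: 10.78
tcp_pos: [503.0, -349.1, 449.8]
tool_rot: [-90.6, 1.4, -32.1]
force: [0.5, 0.4, -1.8]
gripper_width: 20.7
```

Run:
```python
from h import *
st()
f=grab('wrist','w8');g=grab('scene','s8');h=grab('top','t8')
for n,c in (('w',f),('s',g),('t',h)):
  for t in ['follower_foot','follower_handle','rest_toe','rest_notch']: print(n,t,lm(c,t))
zoom(g,'s8z',60,210,130,330,4)
```

```text
{'time_s': 10.78, 'joints': [-38.11, 23.95, 72.09, -0.71, 85.25, -95.99], 'joint_vel': [1.28, -0.87, 1.76, 0.42, -0.02, 2.2], 'joint_torque': [-1.65, -62.78, -40.11, -0.17, 0.16, -1.46], 'tcp_pos': [503.02, -349.15, 449.75], 'tool_rot': [-90.57, 1.36, -32.06], 'force': [0.48, 0.43, -1.77], 'torque': [0.04, 0.01, 0.03], 'gripper_width': 20.7}
w follower_foot [(0.84, [526.4, -369.3, 137.7], [277.0, 244.0], {}), (0.68, [497.4, -343.1, 91.8], [284.0, 195.0], {})]
w follower_handle [(0.89, [505.9, -353.3, 265.3], [279.0, 283.0], {})]
w rest_toe [(0.92, [552.4, -378.3, 42.8], [283.0, 237.0], {})]
w rest_notch [(0.69, [497.9, -342.2, 91.9], [285.0, 195.0], {})]
s follower_foot [(0.61, [514.3, -361.8, 140.4], [208.0, 146.0], {}), (0.43, [379.6, 57.5, 6.1], [343.0, 228.0], {})]
s follower_handle [(0.69, [504.8, -351.1, 265.0], [208.0, 107.0], {})]
s rest_toe [(0.69, [544.3, -372.1, 44.2], [201.0, 176.0], {})]
s rest_notch [(0.63, [492.3, -343.1, 94.4], [219.0, 159.0], {})]
t follower_foot []
t follower_handle [(0.24, [694.6, 369.7, 1.6], [168.0, 169.0], {})]
t rest_toe [(0.97, [550.4, -381.4, 43.8], [401.0, 208.0], {})]
t rest_notch [(0.97, [500.8, -341.0, 90.9], [393.0, 222.0], {})]
```

View pics/s8z.png

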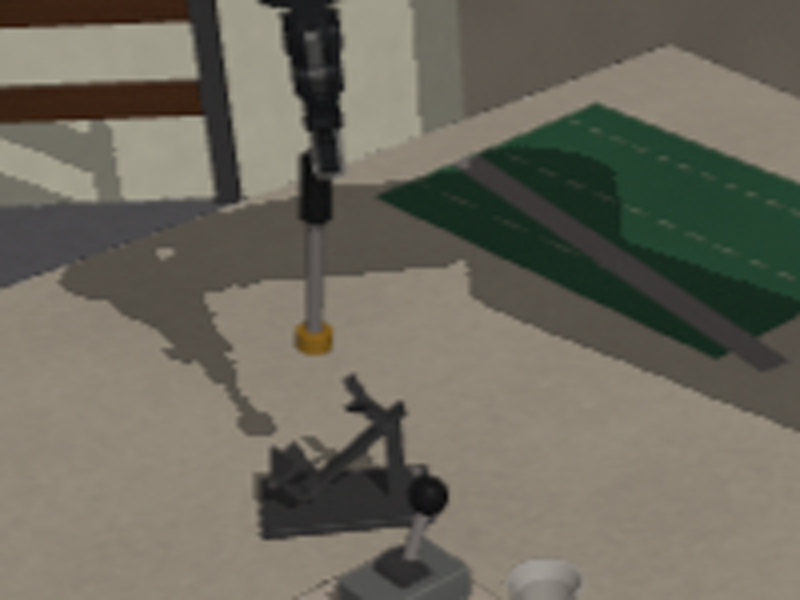

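View pics/w8.png

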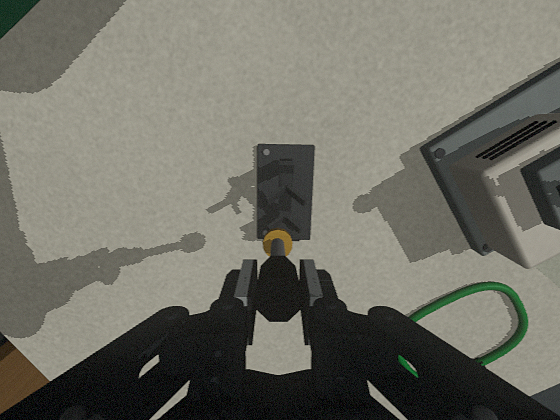

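All three cameras agree on the rest: toe at about (549,-376,42), notch at about (498,-342,93), so the slope heads to about 146.6°. Next I'll lower the foot to just above the toe.

Run:
```python
from h import *
go([519.4,-356.5,211.4],-33.4,maxs=40)
```

```text
now grasp [ 502.9 -347.1  296.8] yaw -32.0 rot [-90.6   1.2 -32. ] d [ 16.5  -9.4 -85.4] dyaw -1.4 n 3
[[6.3, 28.5, 0.3], 0.5]
[[6.3, 28.5, 0.3], 0.5]
[[6.3, 28.5, 0.4], 0.5]
```

Emit:
arm_command --plan '[[0, [6, 25, 0.3], 0.5], [0, [6, 25, 0.3], 0.5], [0, [6, 20, 0.3], 0.5], [0, [0, 14, 0], 0], [0, [0, 0, 0], 0]]'

```text
time_s: 12.15
tcp_pos: [517.0, -356.2, 365.3]
tool_rot: [-90.6, 1.1, -33.6]
force: [-0.1, -0.1, -1.3]
gripper_width: 20.7
```

Run:
```python
from h import *
s=st()
f=grab('wrist','w9');g=grab('scene','s9')
for n,c in (('w',f),('s',g)):
  for t in ['follower_foot','follower_handle']: print(n,t,lm(c,t))
zoom(g,'s9z',60,210,130,330,4)
go([519.4,-356.5,211.4],-33.4,maxs=40)
```

```text
{'time_s': 12.15, 'joints': [-37.83, 29.12, 75.86, -0.72, 76.1, -94.05], 'joint_vel': [-0.05, -0.56, -1.27, 0.03, 0.37, 0.03], 'joint_torque': [-0.01, -65.54, -35.7, -0.04, -0.28, 0.01], 'tcp_pos': [517.01, -356.19, 365.29], 'tool_rot': [-90.62, 1.12, -33.6], 'force': [-0.07, -0.12, -1.34], 'torque': [-0.02, -0.03, 0.04], 'gripper_width': 20.74}
w follower_foot [(0.97, [538.9, -376.7, 51.1], [277.0, 241.0], {})]
w follower_handle [(0.82, [521.4, -361.3, 181.8], [279.0, 285.0], {})]
s follower_foot [(0.54, [537.3, -374.8, 58.7], [202.0, 170.0], {})]
s follower_handle [(0.6, [519.5, -362.7, 180.6], [205.0, 134.0], {})]
now grasp [ 517.1 -356.2  212.1] yaw -33.6 rot [-90.6   0.9 -33.6] d [ 2.3 -0.3 -0.7] dyaw 0.2 n 1
[[2.1, 0.7, 1.0], -0.2]
```

View pics/s9z.png

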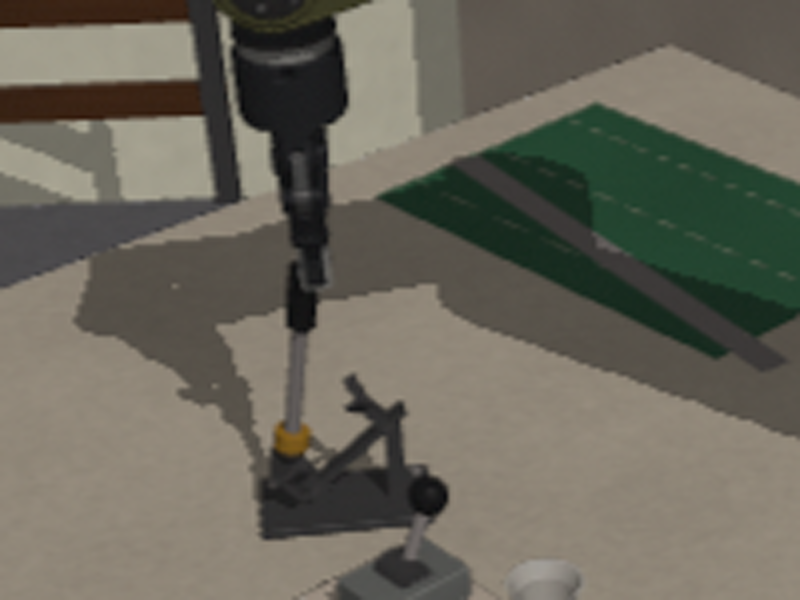

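View pics/w9.png

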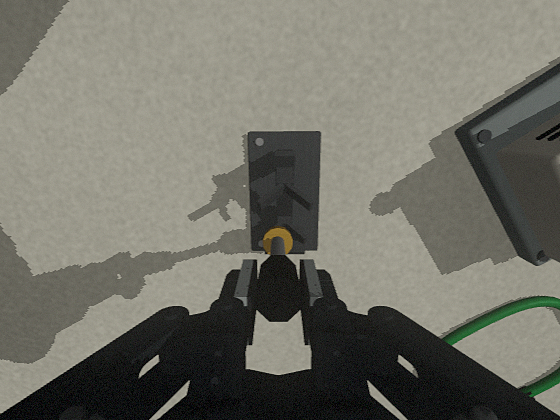

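The foot hangs about 5.5 mm to the left of the rest's centreline: foot at column 278, base centre at column 284.5. I'll shift sideways and start laying it in.

Emit:
arm_command --plan '[[0, [0, 0, 5.5], 0], [0, [-3, 6, 0.5], 0], [0, [-13, 5, 0], 0], [0, [-13, 5, 0], 0], [0, [0, 0, 0], 0]]'

```text
time_s: 13.08
tcp_pos: [495.4, -333.8, 351.1]
tool_rot: [-90.6, 0.8, -33.6]
force: [1.0, -1.2, -1.0]
gripper_width: 20.8
```

```bash
cat >> h.py <<'E'
def G(s=None):
    s=s or ctrl.state(); Rm=R.from_euler('xyz',s['tool_rot'],degrees=True).as_matrix()
    return np.array(s['tcp_pos'])+Rm[:,1]*GR
E
python3 - <<'E'
from h import *
s=st(); print(G(s))
f=grab('wrist','w10');g=grab('scene','s10')
for n,c in (('w',f),('s',g)):
  for t in ['follower_foot','follower_handle']: print(n,t,lm(c,t))
zoom(g,'s10z',60,210,130,330,4)
toe=np.array([549.3,-376.2,42]);u=np.array([-.835,.55,0])
d=G()-toe; print('u',d@u,'z',d[2],'lat',d@np.array([.55,.835,0]))
E
```

```text
{'time_s': 13.08, 'joints': [-37.4, 25.94, 82.47, -0.72, 72.38, -93.61], 'joint_vel': [0.14, 0.44, -1.41, -0.01, -0.06, 0.02], 'joint_torque': [0.02, -62.91, -33.78, -0.05, 0.19, -0.01], 'tcp_pos': [495.37, -333.76, 351.08], 'tool_rot': [-90.63, 0.84, -33.57], 'force': [0.99, -1.17, -1.04], 'torque': [-0.09, -0.22, 0.02], 'gripper_width': 20.83}
[ 492.51722609 -333.93222198  196.10577512]
w follower_foot [(0.87, [529.7, -362.2, 40.9], [277.0, 255.0], {})]
w follower_handle [(0.63, [502.4, -341.9, 165.1], [277.0, 288.0], {})]
s follower_foot [(0.61, [525.6, -362.2, 44.5], [208.0, 175.0], {})]
s follower_handle [(0.64, [499.9, -342.5, 166.4], [215.0, 138.0], {})]
u 69.90243693029373 z 154.31675959943152 lat 3.9774946326565024
```

View pics/s10z.png

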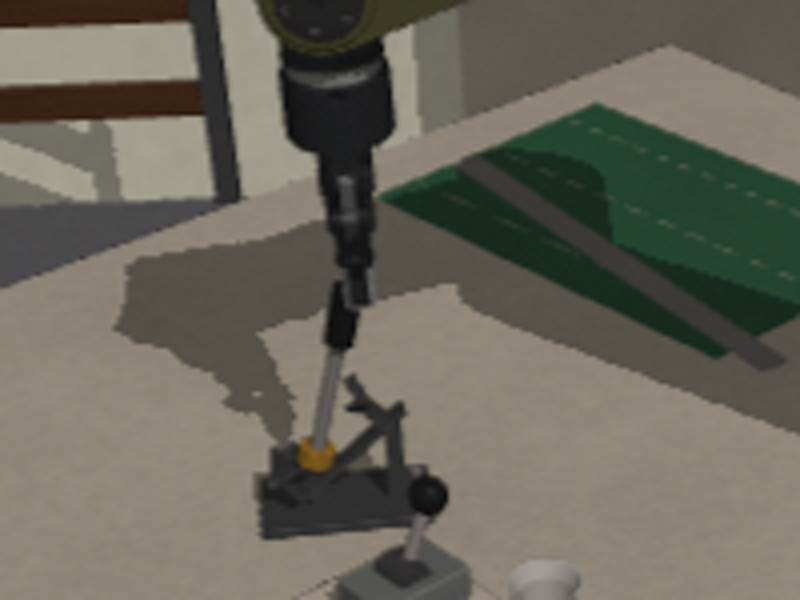

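View pics/w10.png

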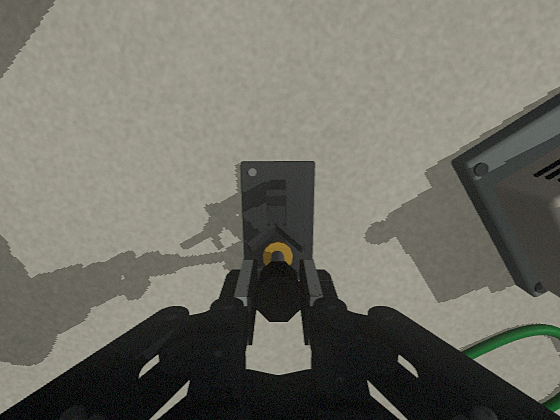

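The foot (528,-362,42) went too far up the slope, past the lower notch. I'll back it out, set it against the toe plate, then lay it down with the foot in contact.

Emit:
arm_command --plan '[[0, [0, -15, 0], 0], [0, [9, 0, 0], 0], [0, [9, 2, 0], 0], [0, [0, 5, 0], 0], [0, [0, 2, 0], 0]]'

```text
time_s: 14.0
tcp_pos: [512.4, -345.1, 357.0]
tool_rot: [-90.6, 0.9, -33.6]
force: [-0.8, -0.3, -1.8]
gripper_width: 20.9
```

```bash
cat >> h.py <<'E'
toe=np.array([549.3,-376.2,42]);u=np.array([-.835,.55,0]);v=np.array([.55,.835,0])
def look(i,net=True):
    s=ctrl.state(); print('t',s['time_s'],'F',np.round(s['force'],1),'T',np.round(s['torque'],2),'w',round(s['gripper_width'],1),'rot',np.round(s['tool_rot'],1))
    d=G(s)-toe; print('G u,lat,z',np.round([d@u,d@v,d[2]],1))
    g=grab('scene');zoom(g,f's{i}z',60,210,130,330,4)
    if net:
      f=grab('wrist',f'w{i}')
      for n,c in (('w',f),('s',g)):
        q=[lm(c,t) for t in ('follower_foot','follower_handle')]
        for k in q:
            if k:
                e=np.array(k[0][1])-toe; print(n,k[0],'u,lat,z',np.round([e@u,e@v,e[2]],1),'a,b',np.round([e@u*.766+e[2]*.643,-e@u*.643+e[2]*.766],1))
E
python3 - <<'E'
from h import *
look(11)
E
```

```text
t 14.0 F [-0.8 -0.3 -1.8] T [0.09 0.08 0.02] w 20.9 rot [-90.6   0.9 -33.6]
G u,lat,z [ 50.3   4.  160. ]
w (0.62, [534.6, -367.2, 42.1], [276.0, 240.0], {}) u,lat,z [17.2 -0.6  0.1] a,b [ 13.3 -11. ]
w (0.72, [513.9, -351.8, 173.6], [274.0, 282.0], {}) u,lat,z [ 43.    0.9 131.6] a,b [117.5  73.2]
s (0.83, [529.5, -360.8, 50.0], [207.0, 174.0], {}) u,lat,z [25.  2.  8.] a,b [24.3 -9.9]
s (0.78, [514.8, -353.9, 170.4], [208.0, 137.0], {}) u,lat,z [ 41.1  -0.4 128.4] a,b [114.   71.9]
```

View pics/s11z.png

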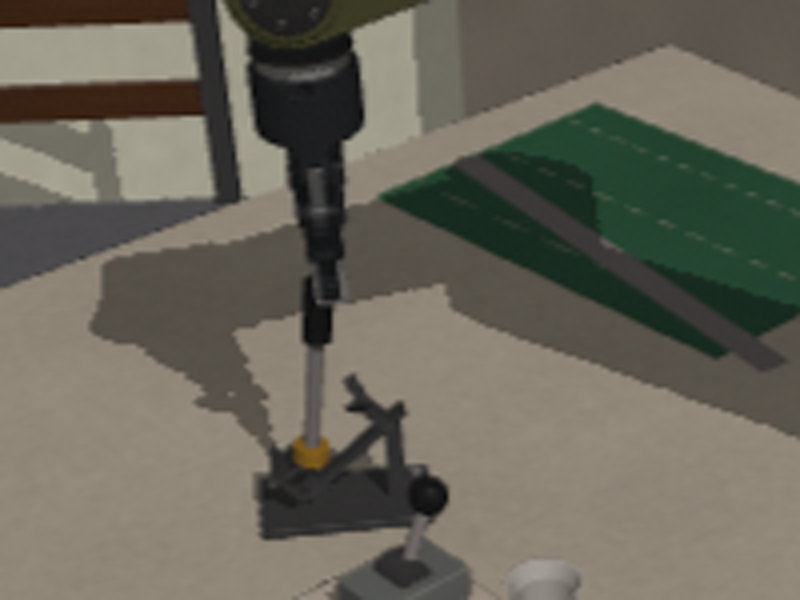

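The foot caught on the uphill side of the lower notch. Lifting higher, moving downslope and coming down again.

Emit:
arm_command --plan '[[0, [0, -25, 0], 0], [0, [9, 0, -1], 0], [0, [8, 0, 0], 0], [0, [0, 8, 0], 0], [0, [0, 0, 0], 0]]'

```text
time_s: 14.92
tcp_pos: [527.1, -355.9, 372.2]
tool_rot: [-90.6, 1.0, -33.6]
force: [-1.0, 1.1, -2.1]
gripper_width: 21.0
```

Run:
```python
from h import *
look(12)
```

```text
t 14.925 F [-1.   1.1 -2.1] T [ 0.07  0.1  -0.03] w 21.0 rot [-90.6   1.  -33.6]
G u,lat,z [ 32.3   3.  175.2]
w (0.86, [552.3, -376.2, 59.0], [279.0, 242.0], {}) u,lat,z [-2.5  1.6 17. ] a,b [ 9.  14.6]
w (0.87, [533.6, -363.4, 187.1], [278.0, 287.0], {}) u,lat,z [ 20.1   2.1 145.1] a,b [108.7  98.2]
s (0.55, [543.2, -373.6, 61.9], [200.0, 170.0], {}) u,lat,z [ 6.5 -1.2 19.9] a,b [17.8 11. ]
s (0.79, [531.9, -362.0, 188.1], [201.0, 133.0], {}) u,lat,z [ 22.3   2.3 146.1] a,b [111.1  97.5]
```

View pics/s12z.png

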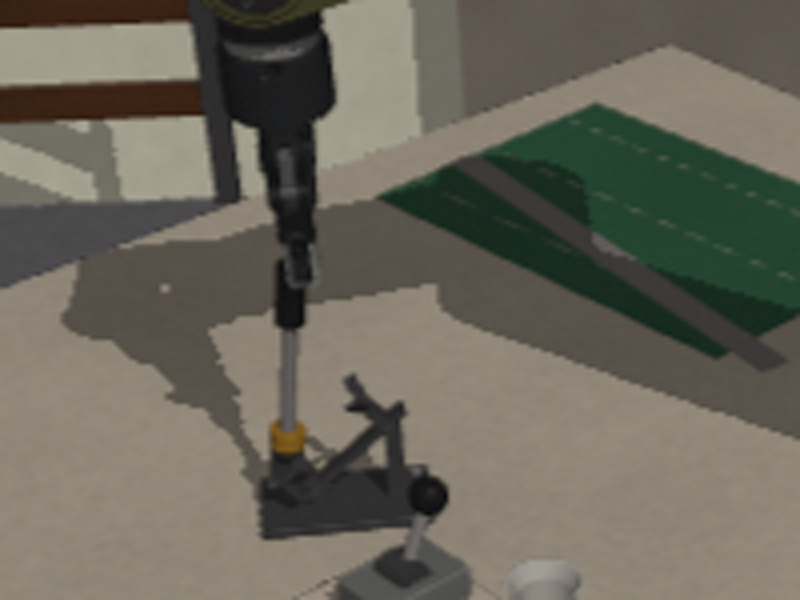

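View pics/w12.png

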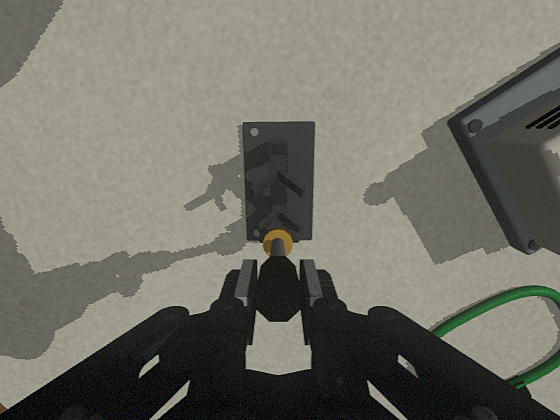

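Emit:
arm_command --plan '[[0, [0, 4, 0], 0], [0, [0, 4, 0], 0], [0, [0, 2, 0], 0], [0, [0, 0, 0], 0]]'

```text
time_s: 15.72
tcp_pos: [526.8, -355.9, 363.7]
tool_rot: [-90.6, 0.8, -33.6]
force: [0.5, -0.2, -1.7]
gripper_width: 20.9
```

Run:
```python
from h import *
look(13)
```

```text
t 15.725 F [ 0.5 -0.2 -1.7] T [ 0.08  0.   -0.02] w 20.9 rot [-90.6   0.8 -33.6]
G u,lat,z [ 32.1   2.9 166.7]
w (0.88, [550.4, -379.1, 48.5], [276.0, 241.0], {}) u,lat,z [-2.5 -1.8  6.5] a,b [2.3 6.6]
w (0.64, [534.1, -364.6, 180.2], [277.0, 290.0], {}) u,lat,z [ 19.1   1.3 138.2] a,b [103.5  93.6]
s (0.4, [548.0, -373.4, 42.3], [200.0, 177.0], {}) u,lat,z [2.6 1.6 0.3] a,b [ 2.2 -1.5]
s (0.72, [529.0, -362.5, 178.6], [202.0, 136.0], {}) u,lat,z [ 24.5   0.3 136.6] a,b [106.6  88.9]
```

Emit:
arm_command --plan '[[0, [0, 4, 0], 0], [0, [0, 4, 0], 0], [0, [0, 0, 0], 0]]'

```text
time_s: 16.4
tcp_pos: [526.7, -356.0, 358.6]
tool_rot: [-90.7, 0.5, -33.6]
force: [-0.2, 0.7, 0.6]
gripper_width: 20.7
```

Run:
```python
from h import *
look(14)
```

```text
t 16.4 F [-0.2  0.7  0.6] T [ 0.07  0.04 -0.02] w 20.7 rot [-90.7   0.5 -33.6]
G u,lat,z [ 31.2   2.7 161.6]
w (0.64, [551.3, -377.3, 41.5], [278.0, 239.0], {}) u,lat,z [-2.3  0.2 -0.5] a,b [-2.1  1.1]
w (0.92, [532.9, -362.7, 174.3], [279.0, 285.0], {}) u,lat,z [ 21.1   2.3 132.3] a,b [101.2  87.8]
s (0.74, [547.2, -376.2, 51.6], [199.0, 174.0], {}) u,lat,z [ 1.8 -1.2  9.6] a,b [7.5 6.2]
s (0.84, [533.7, -362.2, 174.5], [201.0, 137.0], {}) u,lat,z [ 20.7   3.1 132.5] a,b [101.1  88.2]
```

View pics/s14z.png

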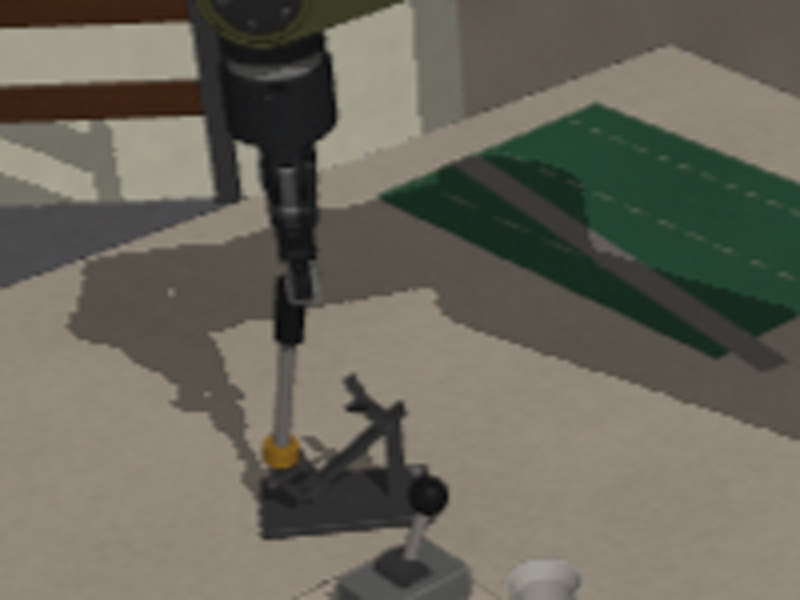

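The foot now touches (support about 2 N), but the geometry puts it on the upper edge of the toe plate. I'll raise it slightly, step about 6 mm up-slope, and go down again.

Emit:
arm_command --plan '[[0, [0, -6, 0], 0], [0, [-7, 0, -1], 0], [0, [0, 5, 0], 0], [0, [0, 4, 0], 0], [0, [0, 0, 0], 0]]'

```text
time_s: 17.32
tcp_pos: [519.9, -352.5, 356.4]
tool_rot: [-90.6, 0.4, -33.6]
force: [-0.1, 1.6, 0.3]
gripper_width: 20.9
```

Run:
```python
from h import *
look(15)
```

```text
t 17.325 F [-0.1  1.6  0.3] T [ 0.32 -0.07 -0.02] w 20.9 rot [-90.6   0.4 -33.6]
G u,lat,z [ 38.6   1.9 159.4]
w (0.86, [544.6, -373.3, 40.9], [278.0, 239.0], {}) u,lat,z [ 5.5 -0.2 -1.1] a,b [ 3.5 -4.4]
w (0.7, [527.5, -358.0, 170.2], [282.0, 284.0], {}) u,lat,z [ 28.2   3.2 128.2] a,b [104.   80.1]
s (0.73, [538.9, -370.7, 48.1], [203.0, 174.0], {}) u,lat,z [11.7 -1.1  6.1] a,b [12.9 -2.9]
s (0.75, [526.3, -358.3, 171.3], [204.0, 138.0], {}) u,lat,z [ 29.    2.3 129.3] a,b [105.4  80.4]
```

Emit:
arm_command --plan '[[0, [0, 3, 0], 0], [0, [-8, 4, 0], 0], [0, [-8, 4, 0], 0], [0, [0, 0, 0], 0]]'

```text
time_s: 18.12
tcp_pos: [506.7, -344.0, 353.5]
tool_rot: [-90.7, -0.5, -33.6]
force: [-0.7, 0.7, -0.2]
gripper_width: 21.0
```

Run:
```python
from h import *
look(16)
```

```text
t 18.125 F [-0.7  0.7 -0.2] T [ 0.02 -0.09  0.01] w 21.0 rot [-90.7  -0.5 -33.6]
G u,lat,z [ 52.    1.5 156.5]
w (0.77, [543.2, -371.5, 45.1], [280.0, 250.0], {}) u,lat,z [7.7 0.6 3.1] a,b [ 7.9 -2.6]
w (0.97, [515.7, -353.0, 169.3], [279.0, 285.0], {}) u,lat,z [ 40.8   0.9 127.3] a,b [113.1  71.3]
s (0.75, [540.8, -369.0, 45.7], [202.0, 175.0], {}) u,lat,z [11.1  1.3  3.7] a,b [10.8 -4.3]
s (0.55, [510.5, -353.7, 168.7], [210.0, 138.0], {}) u,lat,z [ 44.8  -2.6 126.7] a,b [115.8  68.3]
```

View pics/s16z.png

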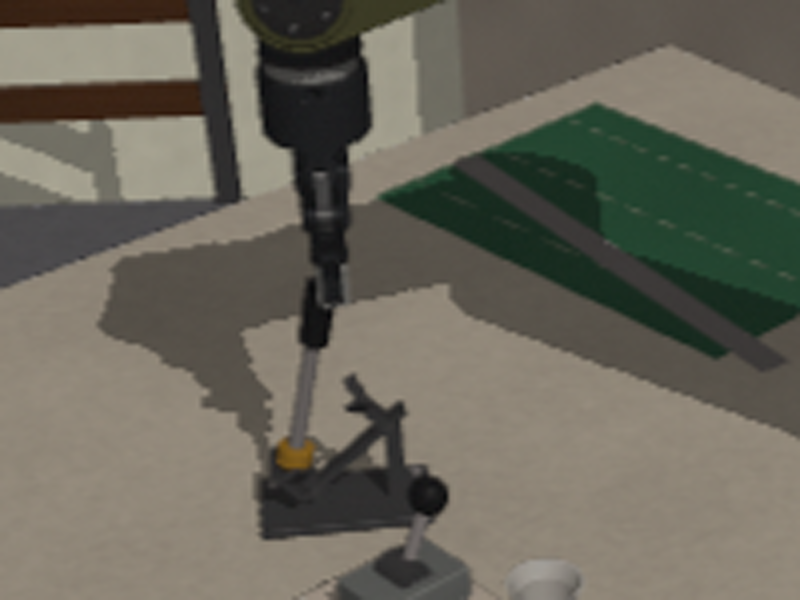

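It is rotating about the foot as intended: the foot stays at u≈9 and the handle moves toward the slope. Continuing along the arc.

Emit:
arm_command --plan '[[0, [-9, 6, 0], 0], [0, [-9, 6, 0], 0], [0, [-8, 6, 0], 0], [0, [-8, 6, 0], 0], [0, [0, 0, 0], 0]]'

```text
time_s: 19.05
tcp_pos: [478.1, -325.8, 333.7]
tool_rot: [-90.8, -0.9, -33.6]
force: [-0.1, -0.3, 1.0]
gripper_width: 21.2
```

Run:
```python
from h import *
look(17)
```

```text
t 19.05 F [-0.1 -0.3  1. ] T [ 0.04 -0.12  0.01] w 21.2 rot [-90.8  -0.9 -33.6]
G u,lat,z [ 84.6   0.7 136.8]
w (0.68, [493.6, -338.4, 155.3], [280.0, 300.0], {}) u,lat,z [ 67.3   0.9 113.3] a,b [124.4  43.5]
s (0.83, [544.0, -369.3, 45.6], [202.0, 176.0], {}) u,lat,z [8.2 2.8 3.6] a,b [ 8.6 -2.5]
s (0.6, [492.2, -338.9, 150.5], [218.0, 143.0], {}) u,lat,z [ 68.2  -0.3 108.5] a,b [122.   39.3]
```

View pics/s17z.png

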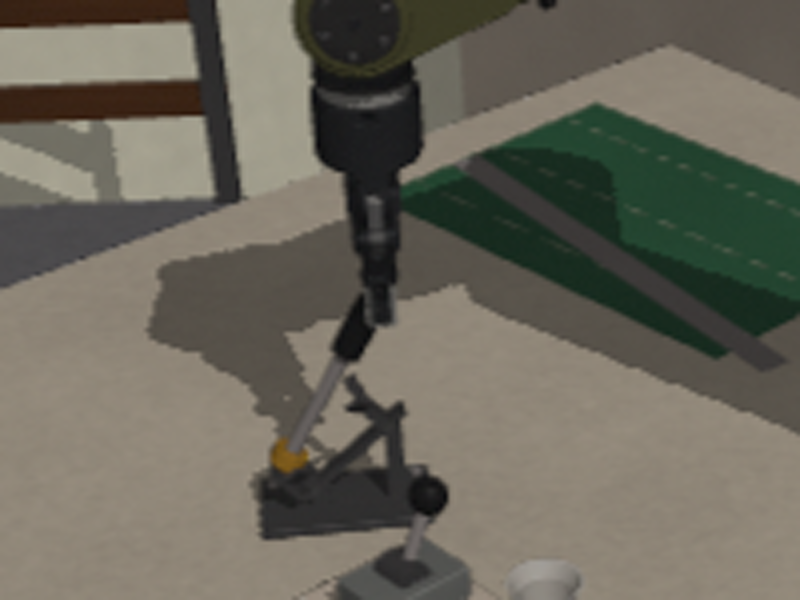

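Emit:
arm_command --plan '[[0, [-10, 8, 0], 0], [0, [-10, 8, 0], 0], [0, [-5, 6, 0], 0], [0, [-5, 6, 0], 0], [0, [0, 0, 0], 0]]'

```text
time_s: 19.98
tcp_pos: [452.8, -309.5, 304.9]
tool_rot: [-90.8, -0.9, -33.6]
force: [-0.7, 1.3, 3.6]
gripper_width: 21.0
```

Run:
```python
from h import *
look(18)
```

```text
t 19.975 F [-0.7  1.3  3.6] T [0.16 0.06 0.  ] w 21.0 rot [-90.8  -0.9 -33.6]
G u,lat,z [114.8   0.4 107.9]
w (0.84, [551.6, -377.5, 38.4], [281.0, 341.0], {}) u,lat,z [-2.6  0.2 -3.6] a,b [-4.3 -1.1]
w (0.65, [471.6, -323.2, 130.0], [282.0, 310.0], {}) u,lat,z [94.   1.5 88. ] a,b [128.6   6.9]
s (0.52, [547.3, -374.9, 47.6], [199.0, 175.0], {}) u,lat,z [ 2.4 -0.   5.6] a,b [5.4 2.8]
s (0.75, [466.6, -322.6, 132.3], [229.0, 147.0], {}) u,lat,z [98.5 -0.7 90.3] a,b [133.5   5.8]
```

View pics/s18z.png

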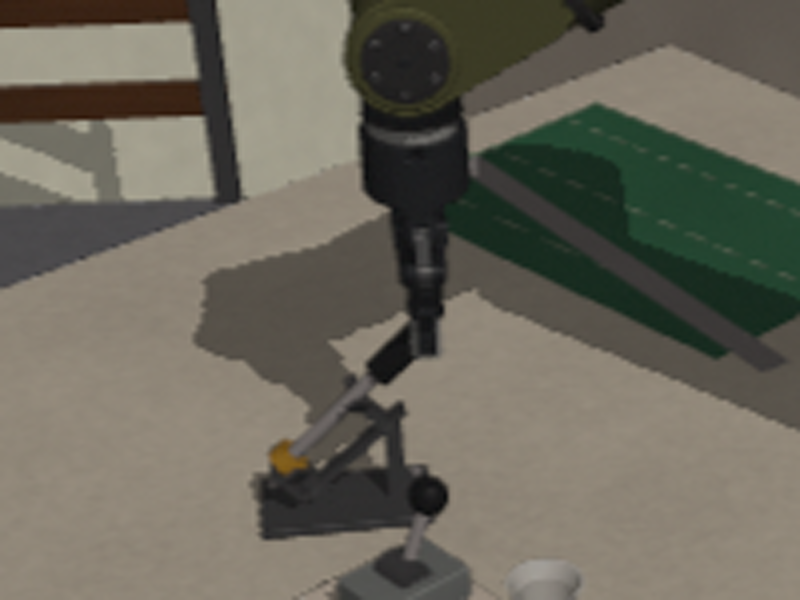

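View pics/w18.png

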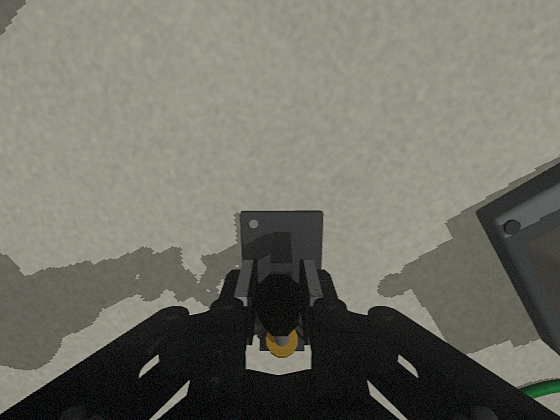

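Emit:
arm_command --plan '[[0, [-4, 5, 0], 0], [0, [-3, 4, 0], 0], [0, [2, 2, 0], 0], [0, [2, 2, 0], 0], [0, [0, 0, 0], 0]]'

```text
time_s: 20.9
tcp_pos: [450.7, -307.4, 298.0]
tool_rot: [-90.8, -1.1, -33.5]
force: [2.7, -1.1, -1.3]
gripper_width: 20.8
```

Run:
```python
from h import *
look(19)
```

```text
t 20.9 F [ 2.7 -1.1 -1.3] T [-0.05 -0.56  0.06] w 20.8 rot [-90.8  -1.1 -33.5]
G u,lat,z [117.2   1.1 101. ]
w (0.84, [548.2, -376.8, 40.0], [278.0, 347.0], {}) u,lat,z [ 0.6 -1.1 -2. ] a,b [-0.8 -1.9]
w (0.56, [467.7, -323.2, 123.9], [276.0, 309.0], {}) u,lat,z [97.3 -0.6 81.9] a,b [127.2   0.2]
s (0.63, [546.1, -374.1, 47.3], [200.0, 175.0], {}) u,lat,z [ 3.8 -0.   5.3] a,b [6.3 1.6]
s (0.76, [466.3, -322.3, 122.6], [230.0, 150.0], {}) u,lat,z [98.9 -0.6 80.6] a,b [127.6  -1.9]
```

View pics/s19z.png

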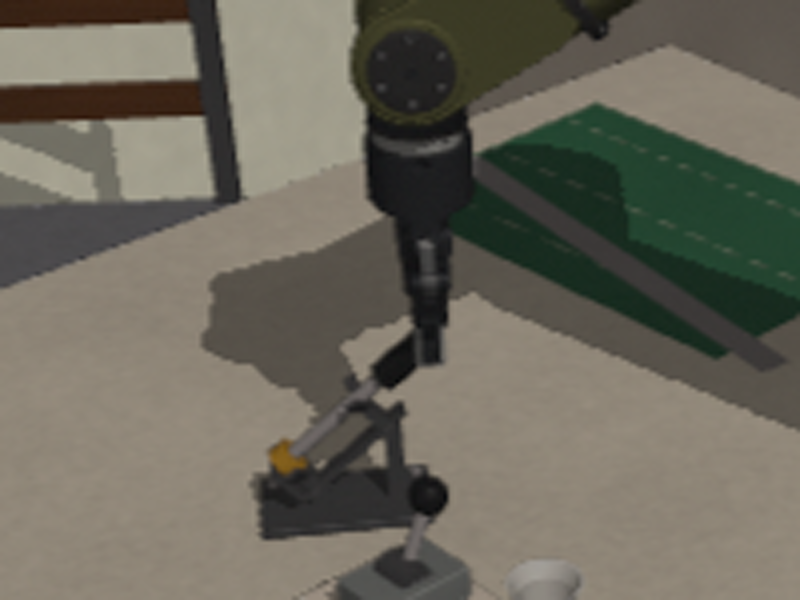

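Emit:
arm_command --plan '[[0, [2.5, 2, 0], 0], [0, [2.5, 2, 0], 0], [0, [2.5, 2, 0], 0], [0, [0, 0, 0], 0]]'

```text
time_s: 21.7
tcp_pos: [455.2, -310.2, 296.4]
tool_rot: [-90.8, -0.5, -33.5]
force: [3.4, -0.5, -1.8]
gripper_width: 20.5
```

Run:
```python
from h import *
look(20)
```

```text
t 21.7 F [ 3.4 -0.5 -1.8] T [-0.19 -0.7   0.07] w 20.5 rot [-90.8  -0.5 -33.5]
G u,lat,z [113.4   1.2  99.4]
w (0.93, [551.9, -376.6, 40.0], [280.0, 349.0], {}) u,lat,z [-2.4  1.1 -2. ] a,b [-3.1  0. ]
w (0.78, [466.9, -323.0, 124.5], [275.0, 305.0], {}) u,lat,z [98.1 -0.9 82.5] a,b [1.282e+02 1.000e-01]
s (0.72, [544.2, -372.7, 47.1], [201.0, 175.0], {}) u,lat,z [6.2 0.1 5.1] a,b [ 8.  -0.1]
s (0.78, [465.8, -320.7, 126.9], [230.0, 149.0], {}) u,lat,z [100.2   0.4  84.9] a,b [131.4   0.6]
```

The handle estimate sits at slope position (127–128, 0), which matches parked. I'll open and check that it stays.

Emit:
arm_command --plan '[[0.27, [0, 0, 0], 0], [0.35, [0, 0, 0], 0], [0.5, [0, 0, 0], 0], [0.5, [0, -25, 0], 0], [0.5, [0, -40, 0], 0]]'

```text
time_s: 22.62
tcp_pos: [455.2, -309.4, 358.4]
tool_rot: [-90.8, -0.1, -33.5]
force: [0.5, -0.4, 0.1]
gripper_width: 42.7
```

Run:
```python
from h import *
look(21)
f=grab('top','t21'); 
for t in ('follower_foot','follower_handle','follower_mid'): print(lm(f,t))
zoom(f,'t21z',170,280,340,450,6)
```

```text
t 22.625 F [ 0.5 -0.4  0.1] T [ 0.03 -0.02 -0.02] w 42.7 rot [-90.8  -0.1 -33.5]
G u,lat,z [114.9   1.9 161.4]
w (0.73, [551.1, -377.0, 38.8], [280.0, 303.0], {}) u,lat,z [-1.9  0.3 -3.2] a,b [-3.5 -1.2]
w (0.7, [471.1, -324.4, 123.8], [278.0, 256.0], {}) u,lat,z [93.8  0.2 81.8] a,b [124.4   2.4]
s (0.67, [547.3, -377.2, 49.5], [199.0, 174.0], {}) u,lat,z [ 1.1 -1.9  7.5] a,b [5.7 5. ]
s (0.86, [465.6, -320.8, 125.4], [230.0, 149.0], {}) u,lat,z [100.4   0.2  83.4] a,b [130.5  -0.6]
[]
[]
[]
```

View pics/s21z.png

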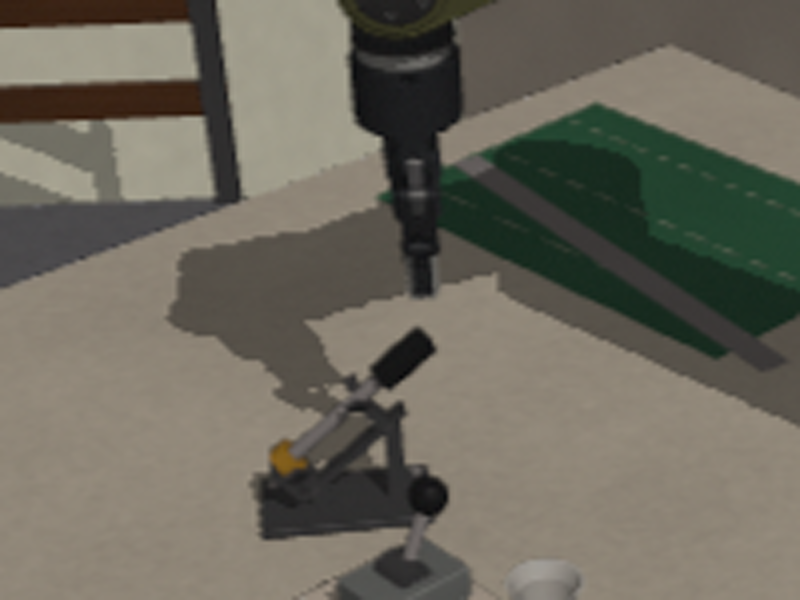

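View pics/w21.png

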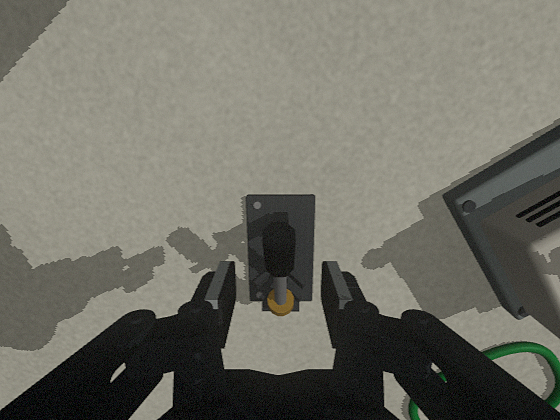

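The follower is parked. To be sure the foot touches the toe plate, I'll nudge the handle end down the slope with closed fingers.

Emit:
arm_command --plan '[[0, [-30, 0, -1], 0], [0, [0, 25, 0], 0], [0, [0, 22, 0], 0], [0, [0, 4, 0], 0], [0, [0, 0, 0], 0]]'

```text
time_s: 23.75
tcp_pos: [428.8, -294.1, 305.1]
tool_rot: [-90.8, -0.2, -33.5]
force: [0.5, -0.3, 0.9]
gripper_width: -0.1
```

Run:
```python
from h import *
look(22)
```

```text
t 23.75 F [ 0.5 -0.3  0.9] T [-0.03 -0.02  0.  ] w -0.1 rot [-90.8  -0.2 -33.5]
G u,lat,z [145.3   0.2 108.1]
w (0.59, [550.1, -376.9, 39.8], [280.0, 371.0], {}) u,lat,z [-1.1 -0.1 -2.2] a,b [-2.2 -1. ]
w (0.71, [468.7, -322.3, 125.6], [281.0, 348.0], {}) u,lat,z [96.9  0.7 83.6] a,b [128.    1.7]
s (0.5, [549.1, -376.0, 45.6], [199.0, 175.0], {}) u,lat,z [0.3 0.1 3.6] a,b [2.5 2.6]
s (0.81, [465.5, -319.7, 124.0], [230.0, 150.0], {}) u,lat,z [101.    1.1  82. ] a,b [130.1  -2.2]
```

View pics/w22.png

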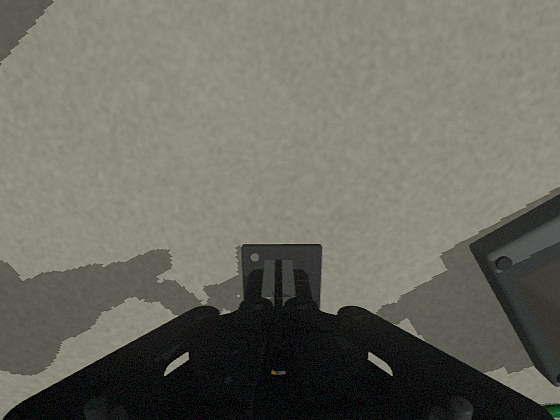

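Emit:
arm_command --plan '[[0, [6, 0, 0], 0], [0, [5, 0, 0], 0], [0, [3, 0, 0], 0], [0, [3, 0, 0], 0]]'

```text
time_s: 24.55
tcp_pos: [443.9, -304.0, 305.9]
tool_rot: [-90.8, -0.2, -33.5]
force: [-16.1, 10.8, 15.3]
gripper_width: -0.0
```

Run:
```python
from h import *
look(23)
```

```text
t 24.55 F [-16.1  10.8  15.3] T [ 1.82  2.79 -0.07] w -0.0 rot [-90.8  -0.2 -33.5]
G u,lat,z [127.1   0.2 108.9]
w (0.78, [548.9, -376.0, 39.0], [280.0, 353.0], {}) u,lat,z [ 0.4 -0.1 -3. ] a,b [-1.6 -2.6]
s (0.71, [464.3, -323.0, 123.5], [230.0, 150.0], {}) u,lat,z [100.2  -2.3  81.5] a,b [129.2  -2. ]
```

A 24 N axial push back (19.4 horizontal, 15.3 vertical, matching a 40° slope) means the foot is hard against the toe plate. Backing off, then on to the bobbins.

Emit:
arm_command --plan '[[0, [-12, 0, 0], 0], [0, [-15, -10, 0], 0], [0.5, [0, -50, 0], 0], [0.5, [0, -55, 0], 0], [0.5, [0, 0, 0], 0]]'

```text
time_s: 25.48
tcp_pos: [419.1, -285.6, 423.3]
tool_rot: [-90.8, -0.1, -33.5]
force: [-0.4, -0.8, -0.5]
gripper_width: 42.7
```

Run:
```python
from h import *
look(24)
h=grab('top','t24'); g=grab('scene','s24')
for c in (h,g):
  for t in ('bobbin1_mid','bobbin2_mid','tube_mouth','tube_floor','start_tip'): print(t,lm(c,t)); 
  print('box',lm(c,'bobbin1_mid',True,k=12))
for uv in [(216,197),(186,215),(227.5,225),(166.5,243),(239,194),(154.5,262)]:print(uv,pix2z(h,uv,20).round(1))
```

```text
t 25.475 F [-0.4 -0.8 -0.5] T [0.01 0.07 0.05] w 42.7 rot [-90.8  -0.1 -33.5]
G u,lat,z [158.2   1.9 226.3]
w (0.55, [554.7, -378.9, 37.9], [280.0, 314.0], {}) u,lat,z [-6.   0.7 -4.1] a,b [-7.2  0.7]
w (0.74, [467.5, -320.0, 126.5], [281.0, 273.0], {}) u,lat,z [99.2  1.9 84.5] a,b [130.3   0.9]
s (0.68, [546.8, -376.6, 46.7], [199.0, 175.0], {}) u,lat,z [ 1.9 -1.7  4.7] a,b [4.5 2.4]
s (0.6, [467.7, -322.8, 123.6], [229.0, 150.0], {}) u,lat,z [97.5 -0.3 81.6] a,b [127.2  -0.2]
bobbin1_mid [(0.64, [615.8, 26.0, 178.3], [269.0, 178.0], {})]
bobbin2_mid [(0.68, [620.0, 25.7, 182.5], [269.0, 176.0], {}), (0.61, [611.0, 128.3, 10.5], [240.0, 193.0], {}), (0.37, [596.8, 201.9, 6.1], [217.0, 197.0], {})]
tube_mouth [(0.76, [616.8, 27.8, 181.0], [269.0, 177.0], {})]
tube_floor [(0.93, [621.8, 25.8, 29.1], [271.0, 188.0], {})]
start_tip [(0.53, [609.3, -103.4, 173.4], [315.0, 180.0], {})]
box [(0.19, [386.0, 55.1, 22.2], [262.0, 262.0], {})]
bobbin1_mid []
bobbin2_mid [(0.61, [603.5, 130.1, 10.3], [301.0, 279.0], {}), (0.52, [595.3, 199.7, 13.9], [324.0, 292.0], {})]
tube_mouth [(0.95, [618.0, 25.1, 184.6], [265.0, 205.0], {})]
tube_floor [(0.59, [615.4, 22.8, 35.1], [268.0, 252.0], {})]
start_tip [(0.49, [501.8, 166.8, 11.3], [341.0, 267.0], {}), (0.4, [601.1, -100.4, 175.6], [238.0, 183.0], {})]
box []
(216, 197) [594.9 204.1  20. ]
(186, 215) [536.5 299.1  20. ]
(227.5, 225) [503.4 165.1  20. ]
(166.5, 243) [446.9 357.7  20. ]
(239, 194) [604.3 129.9  20. ]
(154.5, 262) [387.2 392.8  20. ]
```

View pics/s24z.png

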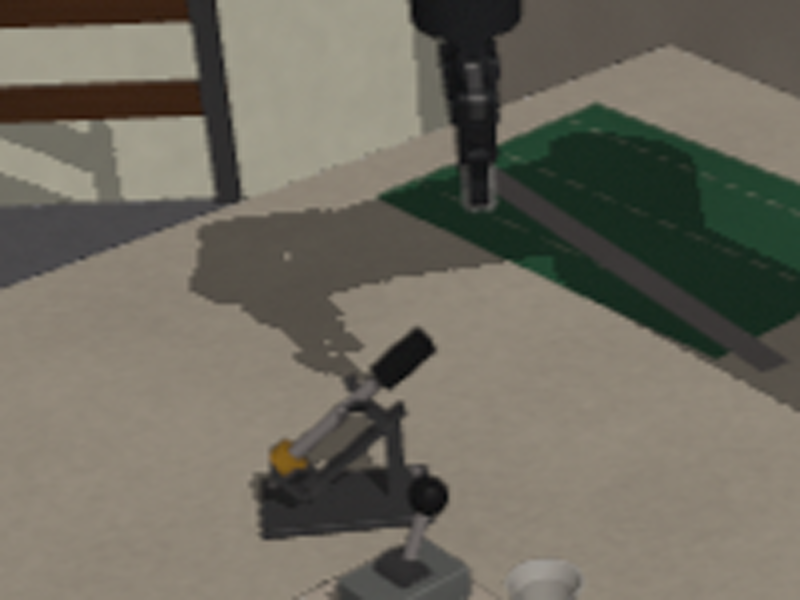

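View pics/t24.png

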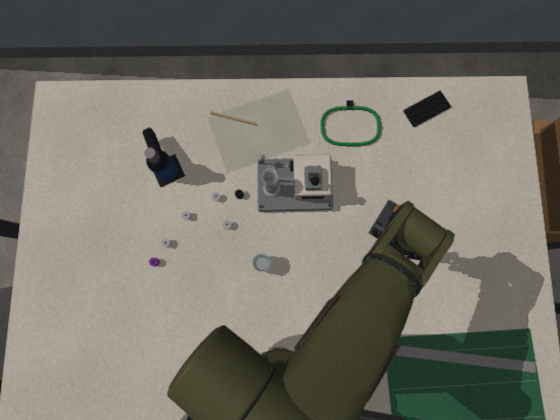

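Four loose aluminium bobbins: A (596,202), B (536,299), C (503,165), D (447,358). The tube axis is at about (617,26). I'll go to C first and keep one tool yaw (-80°) for all of them.

Run:
```python
from h import *
go([503,165,130],-80,maxs=55)
```

```text
now grasp [ 419.5 -286.   264.5] yaw -33.5 rot [-90.7   0.3 -33.5] d [  83.5  451.  -134.5] dyaw -46.5 n 9
[[-19.9, 14.9, 46.9], 5.2]
[[-24.1, 14.9, 44.9], 5.2]
[[-28.0, 14.9, 42.6], 5.2]
[[-31.7, 14.9, 39.9], 5.2]
[[-35.2, 14.9, 36.9], 5.2]
[[-38.4, 14.9, 33.5], 5.2]
[[-41.2, 14.9, 29.9], 5.2]
[[-43.8, 14.9, 26.1], 5.2]
[[-45.9, 14.9, 22.1], 5.2]
```

Emit:
arm_command --plan '[[0.6, [-20, 0, 47], 5.2], [0.6, [-24, 5, 45], 5.2], [0.6, [-28, 10, 43], 5.2], [0.6, [-32, 15, 40], 5.2], [0.6, [-35, 15, 37], 5.2]]'

```text
time_s: 27.1
tcp_pos: [468.3, -30.9, 371.8]
tool_rot: [-90.7, -0.2, -60.6]
force: [1.5, -1.0, 0.2]
gripper_width: 51.5
```

Emit:
arm_command --plan '[[0.6, [-38, 20, 34], 5.2], [0.6, [-41, 25, 30], 5.2], [0.6, [-44, 25, 26], 5.2], [0.6, [-46, 20, 22], 5.2], [0.6, [0, 0, 0], 0]]'

```text
time_s: 27.72
tcp_pos: [511.1, 177.2, 276.2]
tool_rot: [-90.5, -0.5, -82.0]
force: [0.4, -0.6, -0.8]
gripper_width: 51.2
```

Run:
```python
from h import *
st(); print(G())
f=grab('wrist','w30')
print(lm(f,'bobbin1_mid'),lm(f,'bobbin1_mid',True))
g=grab('top','t30'); print(lm(g,'bobbin1_mid'))
```

```text
{'time_s': 27.72, 'joints': [15.3, 24.24, 95.95, -0.49, 60.34, 7.54], 'joint_vel': [-2.19, -1.76, 0.65, -0.65, 0.47, -2.26], 'joint_torque': [2.71, -54.66, -32.07, 0.19, -0.28, 1.47], 'tcp_pos': [511.1, 177.17, 276.24], 'tool_rot': [-90.47, -0.49, -82.0], 'force': [0.4, -0.64, -0.83], 'torque': [-0.04, -0.02, -0.0], 'gripper_width': 51.17}
[510.0119234  175.68886228 121.24623898]
[] [(0.52, [591.7, 210.2, 21.0], [398.0, 194.0], {})]
[]
```

View pics/w30.png

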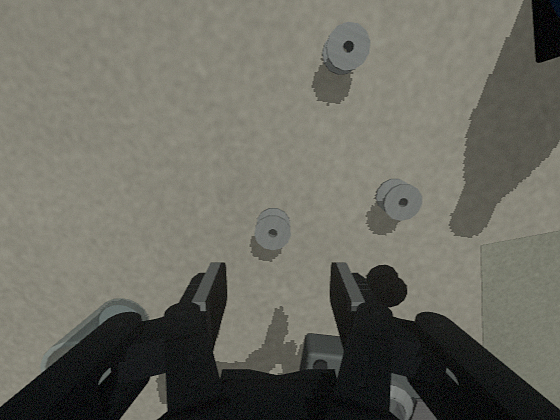

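The wrist picture shows C's top hole at (272,233), A's at (403,201) and B's at (348,46), with the black look-alike at (386,285).

```bash
cat >> h.py <<'E'
def hole(f,uv,r=12,z=22):
    g=f['pixels'].astype(float).sum(2); u0,v0=map(int,uv)
    w=g[v0-r:v0+r+1,u0-r:u0+r+1]; 
    th=w.min()+0.35*(np.median(w)-w.min()); m=(w<th).astype(np.uint8)
    n,l,s,c=cv2.connectedComponentsWithStats(m,connectivity=8)
    best=min(range(1,n),key=lambda i:np.hypot(*(c[i]-r))-0.2*min(s[i][4],30))
    p=c[best]+[u0-r,v0-r]; return p,s[best][4],pix2z(f,p,z).round(1)
def gow(g,yaw,maxs=55):
    """like go() but takes tool tilt into account for the grasp point"""
    s=ctrl.state(); Rm=R.from_euler('xyz',s['tool_rot'],degrees=True).as_matrix()
    d=np.array(g)-G(s); y0=s['tool_rot'][2]; dy=(yaw-y0+180)%360-180
    n=max(1,int(np.ceil(np.linalg.norm(d)/maxs)),int(np.ceil(abs(dy)/10)))
    print('G',G(s).round(1),'rot',np.round(s['tool_rot'],1),'d',d.round(1),'dyaw',round(dy,1),'n',n)
    for i in range(n):
        M=Rm@R.from_euler('y',-dy*i/n,degrees=True).as_matrix()
        print([[round(float(v),1) for v in M.T@(d/n)],round(float(-dy/n),1)])
E
python3 - <<'E'
from h import *
f=grab('wrist')
for uv in [(272,233),(403,201),(348,46)]: print(hole(f,uv))
gow([503,165,60],-80)
E
```

```text
(array([271.5 , 226.25]), np.int32(32), array([504.8, 168.4,  22. ]))
(array([401.17021277, 195.4893617 ]), np.int32(47), array([596.4, 205.5,  22. ]))
(array([346.03797468,  40.43037975]), np.int32(79), array([535.6, 299.8,  22. ]))
G [510.9 172.2 123.8] rot [-90.3  -0.5 -82.2] d [ -7.9  -7.2 -63.8] dyaw 2.2 n 2
[[2.8, 31.9, -4.3], -1.1]
[[2.7, 31.9, -4.3], -1.1]
```

Run:
```python
from h import *
gow([504.8,168.4,20.5],-82,maxs=40)
```

```text
G [510.9 172.2 123.8] rot [-90.3  -0.5 -82.2] d [  -6.1   -3.8 -103.3] dyaw 0.2 n 3
[[0.7, 34.4, -2.0], -0.1]
[[0.7, 34.4, -2.0], -0.1]
[[0.7, 34.4, -2.0], -0.1]
```

Emit:
arm_command --plan '[[0.6, [1, 35, -2], 0], [0.6, [1, 35, -2], 0], [0.6, [0, 20, -2], 0], [0.6, [0, 0, 0], 0]]'

```text
time_s: 28.52
tcp_pos: [506.3, 166.8, 189.4]
tool_rot: [-90.0, -0.4, -82.4]
force: [0.9, 1.0, 0.2]
gripper_width: 51.3
```

Run:
```python
from h import *
f=grab('wrist','w31')
gow([504.8,168.4,20.5],-82,maxs=40)
print(proj(f,[504.8,168.4,22]))
```

```text
G [507.1 165.8  35.3] rot [-89.9  -0.4 -82.4] d [ -2.3   2.6 -14.8] dyaw 0.4 n 1
[[-3.0, 14.8, -2.0], -0.4]
[277.23985069 276.11438845]
```

View pics/w31.png

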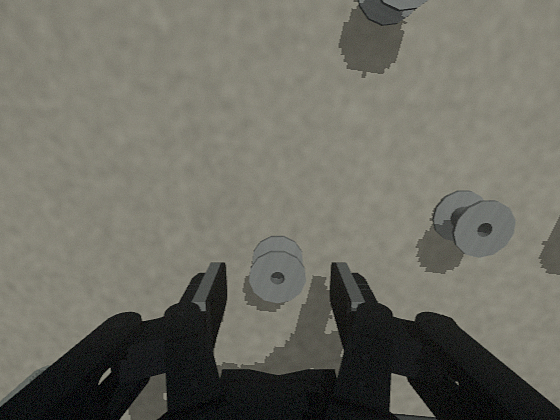

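The hole is seen at (278,278) against a predicted (277,276), so that matches. Final descent and grip.

Emit:
arm_command --plan '[[0.6, [-2.5, 9, -1.5], 0], [0.6, [0, 5, 0], 0], [0.2, [0, 0, 0], 0], [0, [0, 0, 0], 0], [0, [0, 0, 0], 0]]' --force 25

```text
time_s: 29.2
tcp_pos: [505.7, 169.1, 178.3]
tool_rot: [-89.6, -0.4, -82.4]
force: [-0.5, -0.7, 0.3]
gripper_width: 26.9
```

Run:
```python
from h import *
s=st(); print(G())
```

```text
{'time_s': 29.2, 'joints': [14.61, 32.29, 99.75, -0.61, 47.62, 7.45], 'joint_vel': [0.06, -0.19, 0.02, -0.01, 0.11, 0.04], 'joint_torque': [-0.0, -58.98, -26.16, -0.02, -0.02, -0.0], 'tcp_pos': [505.67, 169.1, 178.34], 'tool_rot': [-89.61, -0.4, -82.43], 'force': [-0.48, -0.73, 0.31], 'torque': [0.05, 0.03, -0.05], 'gripper_width': 26.86}
[506.86765516 168.15974721  23.35036506]
```

Emit:
arm_command --plan '[[0, [0, -30, 0], 0], [0, [0, -50, 0], 0], [0, [12, -55, 10], 0], [0, [20, -50, 15], 0], [0, [30, -40, 20], 0]]'

```text
time_s: 29.82
tcp_pos: [556.7, 115.1, 408.5]
tool_rot: [-89.9, -0.4, -82.2]
force: [0.5, 0.5, 0.4]
gripper_width: 26.8
```

Run:
```python
from h import *
gow([617,26,300],-82,maxs=50)
```

```text
G [557.  113.9 253.6] rot [-89.9  -0.4 -82.2] d [ 60.  -87.9  46.4] dyaw 0.2 n 3
[[31.9, -15.2, 15.9], -0.1]
[[31.9, -15.2, 15.8], -0.1]
[[31.9, -15.2, 15.8], -0.1]
```

Emit:
arm_command --plan '[[0, [32, -18, 16], 0], [0, [32, -15, 16], 0], [0, [32, -10, 16], 0], [0, [0, 0, 0], 0], [0, [0, 0, 0], 0]]'

```text
time_s: 30.45
tcp_pos: [618.7, 22.5, 457.8]
tool_rot: [-89.6, -0.5, -82.3]
force: [-0.5, 0.1, 0.1]
gripper_width: 26.7
```

Run:
```python
from h import *
f=grab('wrist','w32'); s=st(); print(G(s))
for t in ('tube_mouth','tube_floor','start_tip'): print(t,lm(f,t))
h=grab('top'); zoom(h,'t32z',150,220,230,340,7)
```

```text
{'time_s': 30.5, 'joints': [-1.25, 24.36, 70.47, -0.41, 84.7, -8.9], 'joint_vel': [0.46, -0.28, 0.08, 0.06, 0.08, 0.05], 'joint_torque': [0.03, -63.16, -38.04, 0.03, -0.01, -0.0], 'tcp_pos': [618.66, 22.57, 457.83], 'tool_rot': [-89.6, -0.48, -82.32], 'force': [0.29, -0.62, -1.03], 'torque': [-0.03, -0.01, -0.01], 'gripper_width': 26.61}
[619.90957194  21.43777617 302.8401181 ]
tube_mouth [(0.84, [617.7, 23.8, 180.7], [276.0, 211.0], {})]
tube_floor [(0.58, [618.7, 24.5, 30.2], [277.0, 177.0], {})]
start_tip [(0.83, [603.6, -102.5, 173.8], [244.0, 333.0], {})]
```

View pics/w32.png

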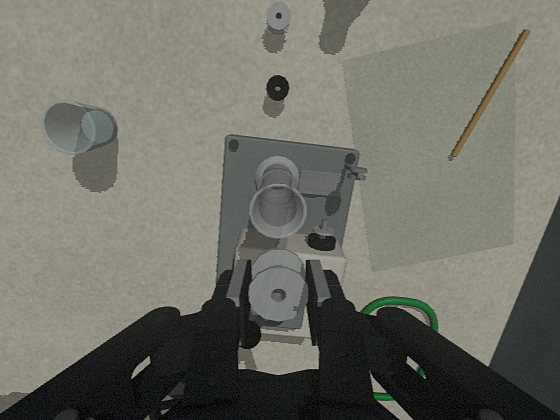

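Run:
```python
from h import *
im=cv2.imread('pics/w32.png')
z=cv2.resize(im[165:325,200:350],None,fx=5,fy=3.75,interpolation=cv2.INTER_CUBIC)
z=cv2.resize(im[170:320,205:355],None,fx=4,fy=4,interpolation=cv2.INTER_CUBIC)
z=cv2.convertScaleAbs(z,alpha=1.6)
cv2.imwrite('pics/w32z.png',z)
```

```text
(no output)
```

View pics/w32z.png

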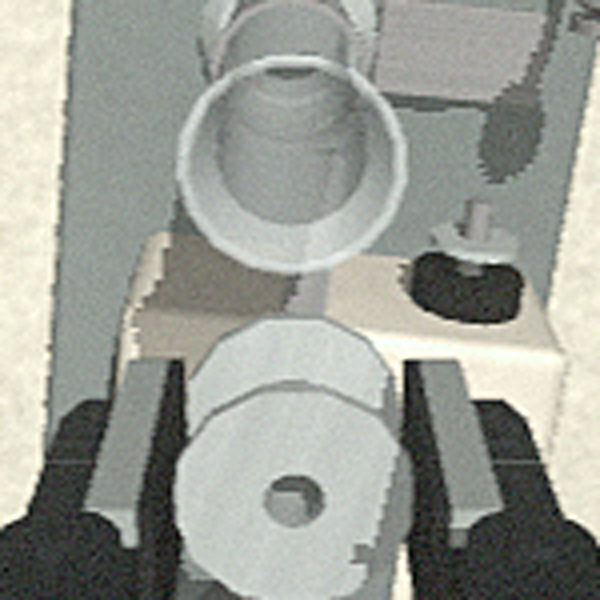

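```bash
cat >> h.py <<'E'
def ring_center(f,uv,z=182.,r=24.):
    """fit circle centre (world xy at z) given left,right,top,bottom pixel extents"""
    from scipy.optimize import least_squares
    l,rr,t,b=uv
    def res(p):
        a=np.linspace(0,2*np.pi,181); q=np.array([proj(f,[p[0]+r*np.cos(k),p[1]+r*np.sin(k),z]) for k in a])
        return [q[:,0].min()-l,q[:,0].max()-rr,q[:,1].min()-t,q[:,1].max()-b]
    p0=pix2z(f,((l+rr)/2,(t+b)/2),z)[:2]
    o=least_squares(res,p0); return o.x.round(1),np.round(o.fun,1)
E
python3 - <<'E'
from h import *
f=grab('wrist','w33'); s=ctrl.state(); g=G(s); print(g)
print(ring_center(f,(205+177/4,205+408/4,170+54/4,170+272/4)))
print(hole(f,(278,295),z=g[2]-1.3))
print(pix2z(f,(278.5,295),g[2]-1.3))
E
```

```text
[619.97679025  21.64968818 303.10480487]
(array([619.5,  24.6]), array([-0.6,  0.6, -0.9,  1. ]))
(array([280.06060606, 292.42424242]), np.int32(66), array([619.7,  22.6, 301.8]))
[619.19647245  21.14692564 301.80480487]
```

In the wrist picture the mouth ring centre is (619.5,24.6) and the held bobbin is at (619.4,21.8), upright. I'll centre it and descend so its bottom sits just inside the flare.

Run:
```python
from h import *
gow([620,24.3,205],-82.3,maxs=40)
```

```text
G [620.   21.6 303.1] rot [-89.6  -0.5 -82.3] d [  0.    2.7 -98.1] dyaw -0.0 n 3
[[-1.1, 32.7, -0.1], 0.0]
[[-1.1, 32.7, -0.1], 0.0]
[[-1.1, 32.7, -0.1], 0.0]
```

Emit:
arm_command --plan '[[0, [-1.1, 35, 0], 0], [0, [-1.1, 30, 0], 0], [0, [-1, 20, 0], 0], [0, [0, 0, 0], 0], [0, [0, 0, 0], 0]]'

```text
time_s: 31.38
tcp_pos: [618.5, 26.9, 372.4]
tool_rot: [-89.4, -0.5, -82.2]
force: [0.3, 0.2, 0.3]
gripper_width: 27.0
```

Run:
```python
from h import *
f=grab('wrist','w34'); s=ctrl.state(); g=G(s); print(g)
im=cv2.imread('pics/w34.png'); cv2.imwrite('pics/w34z.png',cv2.resize(im[200:350,200:360],None,fx=4,fy=4))
gow([620,24.3,203],-82.3,maxs=40)
print(hole(f,(278,290),z=g[2]-1.3))
```

```text
[620.14901161  25.74343743 217.31568821]
G [620.1  25.7 217.3] rot [-89.4  -0.5 -82.2] d [ -0.1  -1.4 -14.3] dyaw -0.1 n 1
[[1.3, 14.3, -0.5], 0.1]
(array([279.07142857, 292.21428571]), np.int32(70), array([619.5,  26.5, 216. ]))
```

View pics/w34z.png

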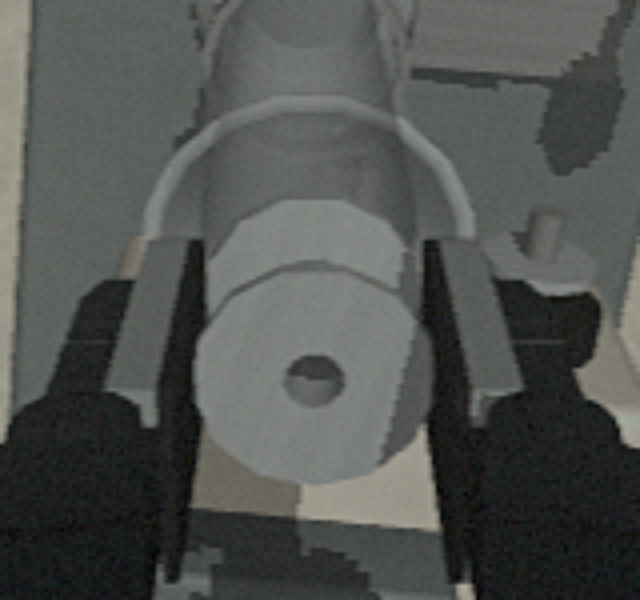

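Run:
```python
from h import *
f=grab('wrist'); a=np.radians(-82.2); X=np.array([np.cos(a),np.sin(a),0])
e=pix2z(f,(277.5,200+96/4),182); print(e,e+24*X); print(proj(f,[619.5,24.6,182]+0*X), proj(f,np.array([619.5,24.6,182])-24*X))
```

```text
[616.19396952  47.22431238 182.        ] [619.45114326  23.44636421 182.        ]
[277.85693623 262.71584212] [277.8836547  221.99113164]
```

Emit:
arm_command --plan '[[0, [2, 6, -0.3], 0], [0, [0, 7, 0], 0], [0, [0, 0, 0], 0]]'

```text
time_s: 31.85
tcp_pos: [618.6, 24.4, 359.5]
tool_rot: [-89.4, -0.5, -82.2]
force: [0.0, 0.0, -0.7]
gripper_width: 27.0
```

Run:
```python
from h import *
f=grab('wrist','w35'); s=st(); g=G(s); print(g)
print(hole(f,(278,290),z=g[2]-1.3))
im=cv2.imread('pics/w35.png'); cv2.imwrite('pics/w35z.png',cv2.resize(im[200:350,200:360],None,fx=4,fy=4))
```

```text
{'time_s': 31.9, 'joints': [-1.08, 27.98, 78.29, -0.43, 72.99, -8.77], 'joint_vel': [0.07, -0.33, -0.48, 0.06, 0.26, 0.05], 'joint_torque': [0.05, -64.27, -35.49, -0.01, -0.08, 0.0], 'tcp_pos': [618.64, 24.44, 359.86], 'tool_rot': [-89.32, -0.52, -82.19], 'force': [0.17, 1.03, -0.18], 'torque': [0.05, 0.03, 0.04], 'gripper_width': 26.63}
[620.64270837  23.29613488 204.87625371]
(array([280.06896552, 292.27586207]), np.int32(58), array([620.3,  24.4, 203.6]))
```

View pics/w35z.png

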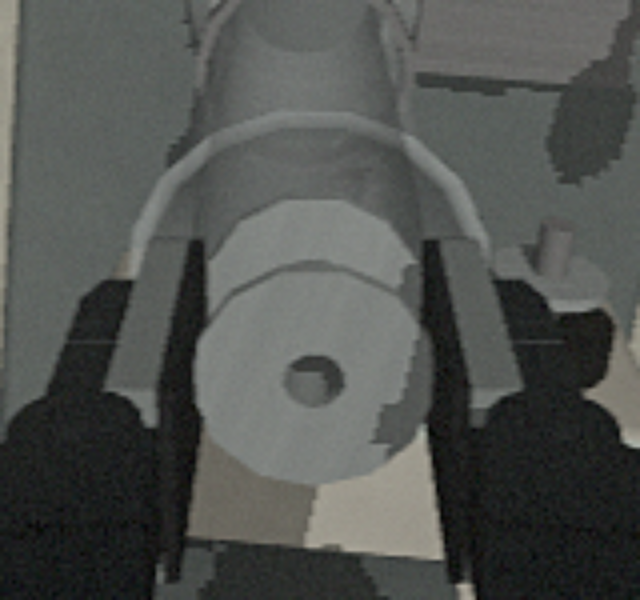

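Emit:
arm_command --plan '[[0, [0, 2, -0.3], 0], [0, [0, 0, 0], 0], [0.45, [0, 0, 0], 0], [0.5, [0, 0, 0], 0], [0.5, [0, -10, 0], 0]]'

```text
time_s: 32.52
tcp_pos: [618.2, 24.5, 368.0]
tool_rot: [-89.4, -0.5, -82.2]
force: [-0.9, -0.4, -0.4]
gripper_width: 42.5
```

Emit:
arm_command --plan '[[0.6, [0, -30, 0], 0], [0.6, [0, -40, 0], 0], [0.6, [0, 0, 0], 0]]'

```text
time_s: 32.9
tcp_pos: [617.1, 25.1, 443.0]
tool_rot: [-89.2, -0.5, -82.2]
force: [0.0, -0.1, -0.4]
gripper_width: 51.7
```

Run:
```python
from h import *
f=grab('wrist','w36'); s=st(); g=G(s); print(g)
print(lm(f,'tube_mouth'))
h=grab('scene'); zoom(h,'s36z',180,310,220,340,5)
gow([596,203,130],-82)
```

```text
{'time_s': 32.95, 'joints': [-1.02, 24.58, 72.38, -0.41, 82.35, -8.79], 'joint_vel': [-0.04, 1.92, 2.53, 0.02, -1.13, -0.06], 'joint_torque': [0.03, -65.43, -39.6, -0.02, 0.19, -0.0], 'tcp_pos': [617.11, 25.06, 440.78], 'tool_rot': [-89.38, -0.51, -82.19], 'force': [0.72, -0.63, -0.03], 'torque': [0.02, 0.02, 0.02], 'gripper_width': 51.33}
[618.95584641  23.92654828 285.79199645]
[(0.8, [621.5, 25.9, 183.0], [281.0, 219.0], {}), (0.22, [617.8, 26.1, 31.8], [275.0, 180.0], {})]
G [618.5  23.9 283.3] rot [-89.6  -0.5 -82.2] d [ -22.5  179.1 -153.3] dyaw 0.2 n 5
[[-36.4, 30.4, 0.2], -0.0]
[[-36.4, 30.4, 0.2], -0.0]
[[-36.4, 30.4, 0.3], -0.0]
[[-36.4, 30.4, 0.3], -0.0]
[[-36.4, 30.4, 0.3], -0.0]
```

View pics/s36z.png

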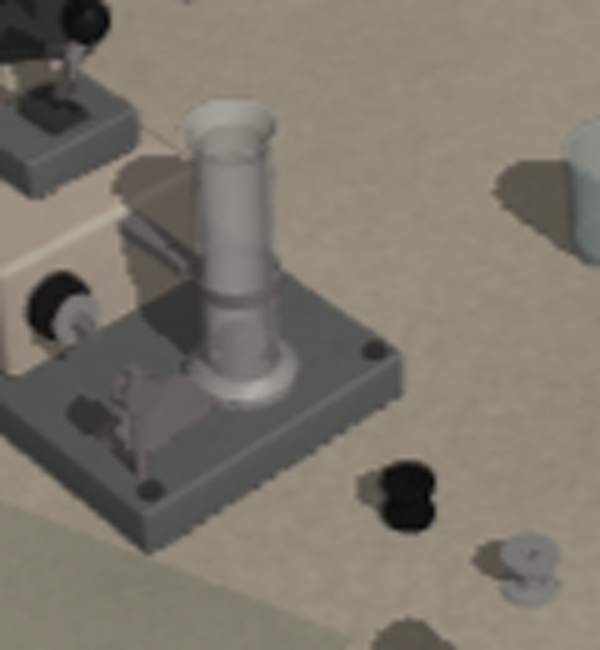

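View pics/w36.png

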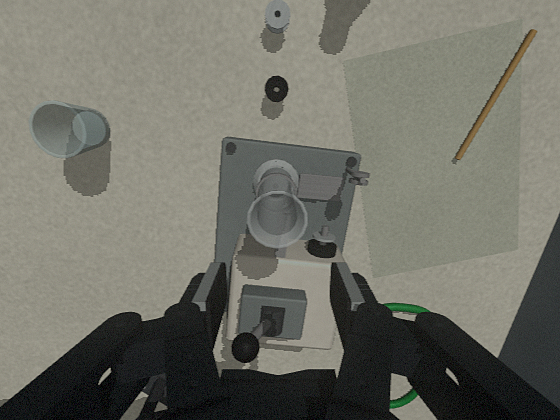

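Run:
```python
from h import *
f=grab('wrist','w37')
z=cv2.resize(cv2.cvtColor(f['pixels'],cv2.COLOR_RGB2BGR)[140:260,210:350],None,fx=5,fy=5,interpolation=cv2.INTER_CUBIC)
cv2.imwrite('pics/w37z.png',cv2.convertScaleAbs(z,alpha=1.7))
```

```text
(no output)
```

View pics/w37z.png

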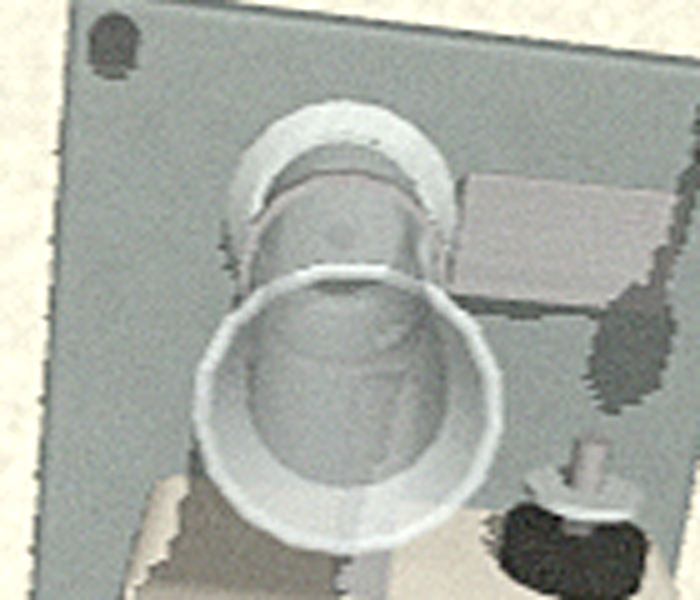

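Bobbin C is at the tube bottom, flat, its hole faintly visible through the wall at (342,232) in the zoom. Next is bobbin A.

Emit:
arm_command --plan '[[0.6, [-45, 0, 0.3], 0], [0.6, [-45, 20, 0.3], 0], [0.6, [-46, 40, 0.3], 0], [0.6, [-45, 45, 0.3], 0], [0.6, [0, 48, 0], 0]]'

```text
time_s: 33.72
tcp_pos: [594.2, 206.5, 279.6]
tool_rot: [-89.6, -0.5, -82.3]
force: [-0.2, -0.7, 0.2]
gripper_width: 51.1
```

Run:
```python
from h import *
f=grab('wrist','w37b')
print('tube',(lambda r:r)(0))
f=grab('wrist','w38'); print(proj(f,[596.4,205.5,22]))
print(lm(f,'bobbin1_mid'))
print(hole(f,proj(f,[596.4,205.5,22])))
gow([596.4,205.5,21],-82)
```

```text
tube 0
[285.18353837 223.22539744]
[]
(array([285.16216216, 223.24324324]), np.int32(37), array([596.4, 205.5,  22. ]))
G [595.1 202.4 124.4] rot [-89.9  -0.5 -82.5] d [   1.3    3.1 -103.4] dyaw 0.5 n 2
[[-1.9, 51.7, 0.8], -0.2]
[[-1.9, 51.7, 0.8], -0.2]
```

View pics/w38.png

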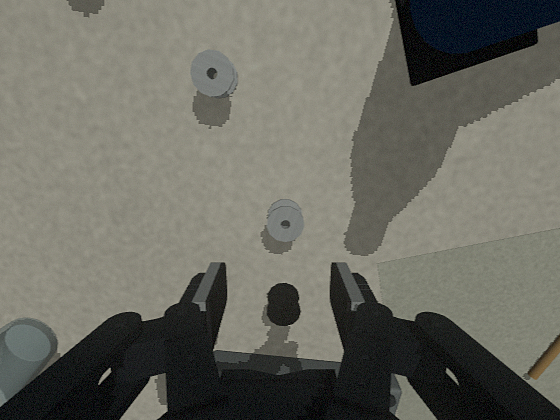

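Emit:
arm_command --plan '[[0.6, [-2, 45, 1], 0], [0.6, [-2, 40, 1], 0], [0.6, [0, 12, 0], 0], [0.6, [0, 4, 0], 0], [0.6, [0, 0, 0], 0]]'

```text
time_s: 34.5
tcp_pos: [600.9, 205.5, 188.2]
tool_rot: [-89.1, -0.4, -82.7]
force: [-0.5, 0.2, 1.2]
gripper_width: 51.2
```

Run:
```python
from h import *
f=grab('wrist','w39'); print(proj(f,[596.4,205.5,22])); print(hole(f,proj(f,[596.4,205.5,22]),r=18))
gow([596.4,205.5,21.5],-82)
```

```text
[265.22592648 279.96716444]
(array([265.93333333, 278.93333333]), np.int32(60), array([596.7, 206.1,  22. ]))
G [603.8 204.8  33.6] rot [-89.   -0.4 -82.7] d [ -7.4   0.7 -12.1] dyaw 0.7 n 1
[[-1.7, 12.0, -7.4], -0.7]
```

View pics/w39.png

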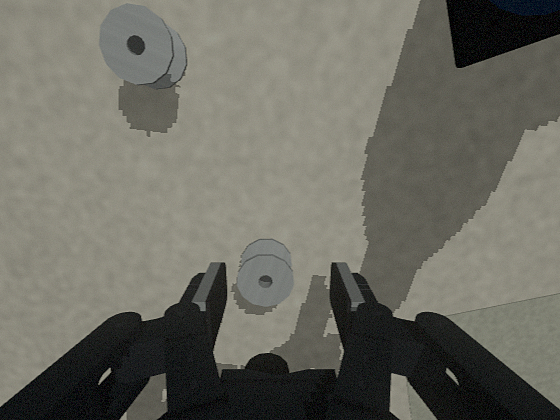

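Emit:
arm_command --plan '[[0.6, [-1, 0, -7.5], 0], [0.6, [-0.5, 7, 0], 0], [0.6, [0, 5, 0], 0], [0.3, [0, 0, 0], 0], [0, [0, 0, 0], 0]]'

```text
time_s: 35.17
tcp_pos: [593.4, 206.2, 177.8]
tool_rot: [-88.9, -0.4, -82.7]
force: [-1.3, -0.6, 4.5]
gripper_width: 26.9
```

Emit:
arm_command --plan '[[0, [0, 0, 0], 0], [0, [0, 0, 0], 0]]'

```text
time_s: 35.42
tcp_pos: [593.4, 206.3, 177.9]
tool_rot: [-88.9, -0.4, -82.7]
force: [-0.6, -0.1, 0.7]
gripper_width: 26.9
```

Run:
```python
from h import *
f=grab('wrist','w40'); st(); print(G())
gow([619.6,24,300],-82.3,maxs=50)
```

```text
{'time_s': 35.48, 'joints': [15.89, 41.63, 83.17, -0.66, 54.15, 8.94], 'joint_vel': [0.03, -0.08, 0.0, -0.01, 0.04, -0.05], 'joint_torque': [-0.08, -69.91, -29.45, -0.05, -0.15, -0.0], 'tcp_pos': [593.41, 206.26, 177.86], 'tool_rot': [-88.88, -0.38, -82.68], 'force': [-0.73, 0.43, 1.42], 'torque': [0.03, 0.07, -0.01], 'gripper_width': 26.73}
[596.53891746 205.63211542  22.88900815]
G [596.5 205.6  22.9] rot [-88.9  -0.4 -82.7] d [  23.1 -181.6  277.1] dyaw 0.4 n 7
[[26.4, -39.4, 0.7], -0.1]
[[26.4, -39.4, 0.7], -0.1]
[[26.4, -39.4, 0.7], -0.1]
[[26.4, -39.4, 0.7], -0.1]
[[26.4, -39.4, 0.6], -0.1]
[[26.4, -39.4, 0.6], -0.1]
[[26.4, -39.4, 0.6], -0.1]
```

View pics/w40.png

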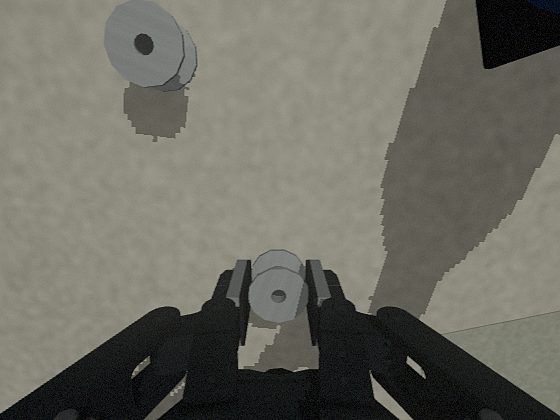

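Bobbin A is gripped upright, hole at (279,296). Taking it to the tube.

Emit:
arm_command --plan '[[0, [0, -30, 0], 0], [0, [10, -55, 0], 0], [0, [20, -55, 0.5], 0], [0, [35, -50, 0.7], 0], [0, [45, -30, 0.7], 0]]'

```text
time_s: 36.1
tcp_pos: [604.7, 98.1, 402.1]
tool_rot: [-89.2, -0.4, -82.4]
force: [-0.1, 0.1, -0.5]
gripper_width: 27.0
```

Run:
```python
from h import *
gow([619.6,24,245],-82.3,maxs=50)
```

```text
G [607.   97.2 247.1] rot [-89.2  -0.4 -82.4] d [ 12.6 -73.2  -2.1] dyaw 0.1 n 2
[[37.1, 1.4, 1.4], -0.1]
[[37.1, 1.4, 1.4], -0.1]
```

Emit:
arm_command --plan '[[0, [37, 1, 1.4], 0], [0, [35, 1, 1.4], 0], [0, [0, 15, 0], 0], [0, [0, 0, 0], 0], [0, [0, 0, 0], 0]]'

```text
time_s: 36.72
tcp_pos: [617.3, 23.1, 388.5]
tool_rot: [-88.9, -0.5, -82.6]
force: [-0.4, -0.0, -0.1]
gripper_width: 26.8
```

```bash
cat >> h.py <<'E'
def tubelook(i,dz=1.0,yaw=-82.3):
    f=grab('wrist',f'w{i}'); s=ctrl.state(); g=G(s); print('G',g.round(1),'rot',np.round(s['tool_rot'],1),'w',round(s['gripper_width'],1))
    try: print('hole',hole(f,(278.5,294),r=9,z=g[2]-dz))
    except Exception as e: print(e)
    im=f['pixels']; z=cv2.resize(cv2.cvtColor(im,cv2.COLOR_RGB2BGR),None,fx=1,fy=1)
    a=np.linspace(0,2*np.pi,73)
    for c,r in ((TUBE,24),(TUBE,21)):
        q=np.array([proj(f,[c[0]+r*np.cos(k),c[1]+r*np.sin(k),182]) for k in a])
        z=z if r!=24 else z
        if r==24: Q=q
    k=4; zz=cv2.resize(z[195:345,200:360],None,fx=k,fy=k,interpolation=cv2.INTER_CUBIC)
    cv2.polylines(zz,[((Q-[200,195]+0.5)*k).astype(np.int32)],False,(0,0,255),1)
    cv2.imwrite(f'pics/w{i}z.png',cv2.convertScaleAbs(zz,alpha=1.5))
TUBE=(619.5,24.2)
E
python3 - <<'E'
from h import *
tubelook(41,0.9)
gow([619.6,24,203],-82.3)
E
```

```text
G [620.4  22.4 233.3] rot [-88.9  -0.5 -82.6] w 26.9
hole (array([279.67741935, 293.41935484]), np.int32(62), array([620.2,  22.6, 232.4]))
G [620.4  22.4 233.3] rot [-88.9  -0.5 -82.6] d [ -0.8   1.6 -30.3] dyaw 0.3 n 1
[[-2.0, 30.3, -1.2], -0.3]
```

View pics/w41z.png

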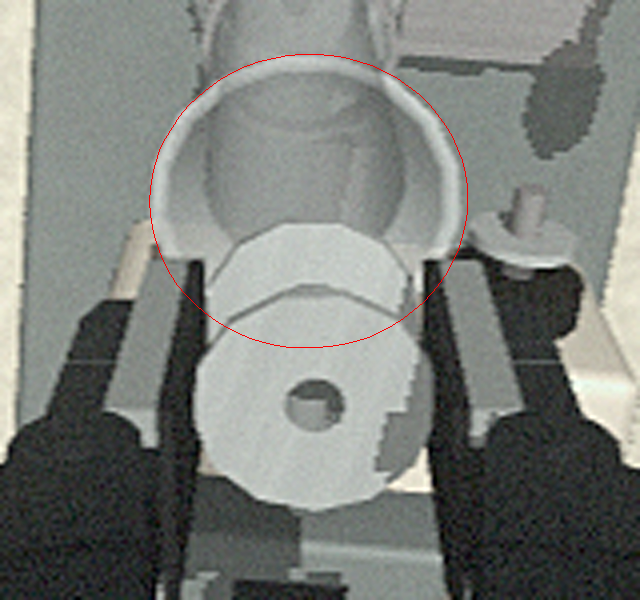

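Emit:
arm_command --plan '[[0, [-1.8, 15, -1.2], 0], [0, [0, 10, 0], 0], [0, [0, 4, 0], 0], [0, [0, 0, 0], 0]]'

```text
time_s: 37.28
tcp_pos: [616.2, 26.2, 356.9]
tool_rot: [-88.9, -0.5, -82.5]
force: [-0.3, -0.7, -0.6]
gripper_width: 26.9
```

Run:
```python
from h import *
tubelook(42,0.9)
gow([619.6,24,203],-82.3)
```

```text
G [619.3  25.3 202.2] rot [-88.9  -0.5 -82.5] w 26.9
hole (array([279.09677419, 293.16129032]), np.int32(62), array([618.6,  26.1, 201.3]))
G [619.3  25.3 202.2] rot [-88.9  -0.5 -82.5] d [ 0.3 -1.3  0.8] dyaw 0.2 n 1
[[1.3, -0.8, 0.1], -0.2]
```

View pics/w42z.png

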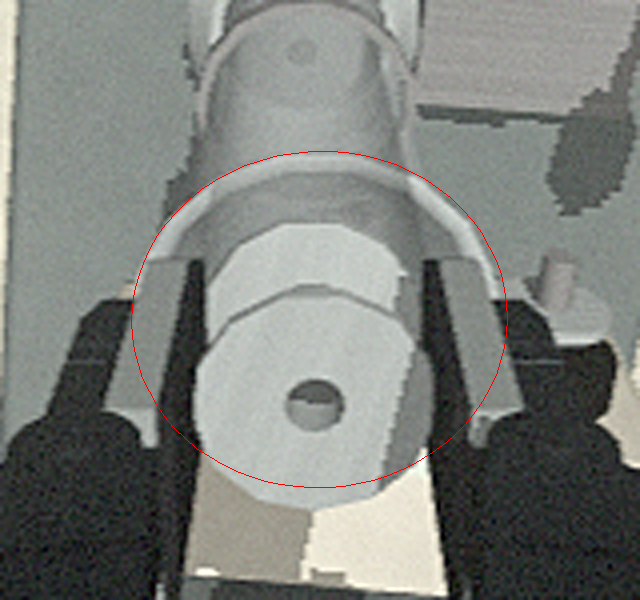

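Emit:
arm_command --plan '[[0, [1.6, 0, 0.2], 0], [0, [0, 0, 0], 0], [0.45, [0, 0, 0], 0], [0.5, [0, 0, 0], 0], [0.5, [0, -10, 0], 0]]'

```text
time_s: 37.95
tcp_pos: [616.5, 24.4, 367.9]
tool_rot: [-88.9, -0.5, -82.5]
force: [-0.1, -0.6, -0.9]
gripper_width: 42.7
```

Emit:
arm_command --plan '[[0.6, [0, -30, 0], 0], [0.6, [-10, -40, 0], 0], [0.6, [0, 0, 0], 0], [0.6, [0, 0, 0], 0]]'

```text
time_s: 38.45
tcp_pos: [613.4, 34.8, 442.5]
tool_rot: [-88.8, -0.5, -82.5]
force: [-0.1, -0.2, -0.3]
gripper_width: 51.2
```

Run:
```python
from h import *
f=grab('wrist','w43')
z=cv2.resize(cv2.cvtColor(f['pixels'],cv2.COLOR_RGB2BGR)[140:280,205:355],None,fx=4,fy=4,interpolation=cv2.INTER_CUBIC)
cv2.imwrite('pics/w43z.png',cv2.convertScaleAbs(z,alpha=1.7))
h=grab('scene'); zoom(h,'s43z',180,310,220,340,5)
g=grab('top','t43'); zoom(g,'t43z',170,290,130,270,5)
gow([535.6,300,110],-82,maxs=55)
```

```text
G [616.9  33.9 287.2] rot [-88.8  -0.5 -82.5] d [ -81.3  266.1 -177.2] dyaw 0.5 n 6
[[-46.0, 29.0, -8.2], -0.1]
[[-46.0, 29.0, -8.2], -0.1]
[[-46.0, 29.0, -8.1], -0.1]
[[-46.0, 29.0, -8.0], -0.1]
[[-46.0, 29.0, -8.0], -0.1]
[[-46.0, 29.0, -7.9], -0.1]
```

View pics/w43z.png

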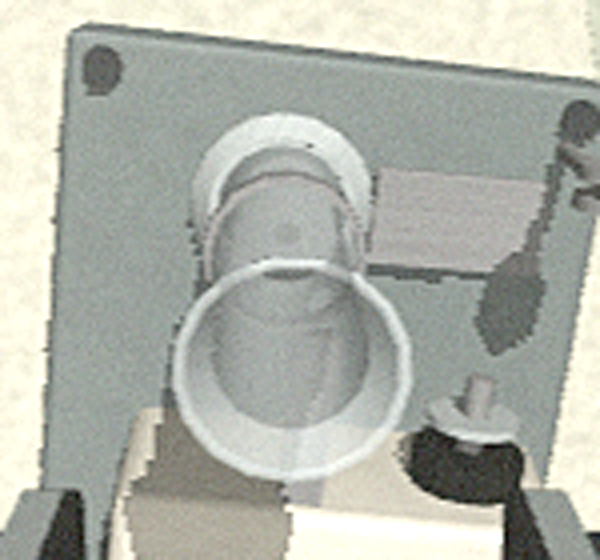

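View pics/t43z.png

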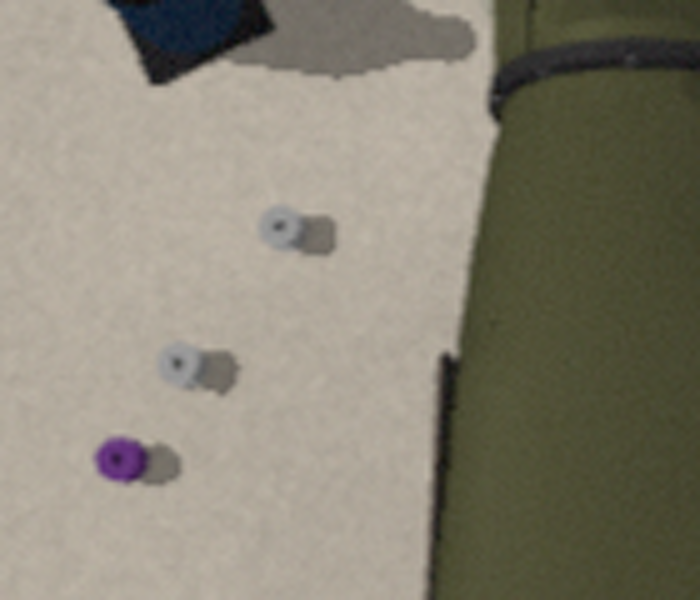

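View pics/s43z.png

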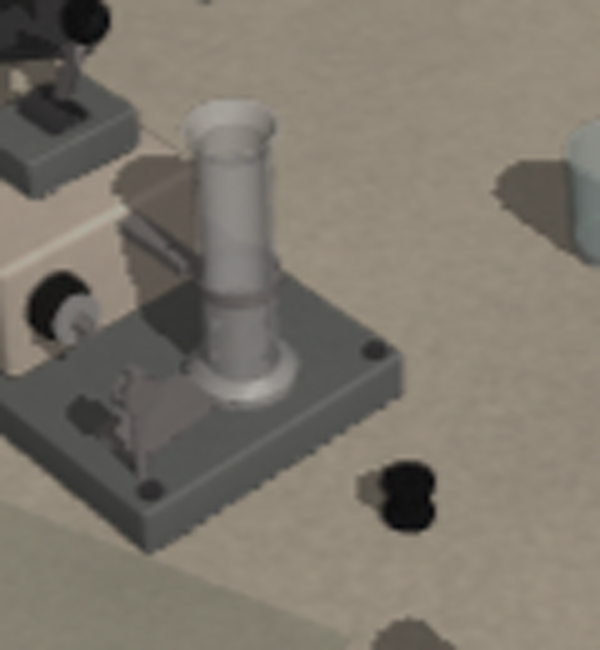

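Two bobbins are stacked. Next is B, which is unmoved in the top view, along with D.

Emit:
arm_command --plan '[[0.6, [-46, 5, -8], 0], [0.6, [-46, 20, -8], 0], [0.6, [-46, 40, -8], 0], [0.6, [-46, 50, -8], 0], [0.6, [-46, 45, -8], 0]]'

```text
time_s: 39.22
tcp_pos: [548.7, 252.1, 282.9]
tool_rot: [-88.7, -0.5, -82.8]
force: [1.0, 0.5, -0.5]
gripper_width: 50.9
```

Emit:
arm_command --plan '[[0.6, [-42, 20, -8], 0], [0.6, [0, 20, 0], 0], [0.6, [0, 0, 0], 0]]'

```text
time_s: 39.6
tcp_pos: [533.6, 295.7, 235.3]
tool_rot: [-89.2, -0.6, -82.6]
force: [-0.8, -0.0, -0.1]
gripper_width: 51.3
```

Run:
```python
from h import *
f=grab('wrist','w44'); p=proj(f,[535.6,299.8,22]); print(p)
try: print(hole(f,p,r=14))
except Exception as e: print(e)
gow([535.6,300,35],-82)
```

```text
[279.20471653 236.45286147]
(array([279.79245283, 235.26415094]), np.int32(53), array([535.9, 300.6,  22. ]))
G [536.4 294.4  81.5] rot [-89.1  -0.6 -82.6] d [ -0.8   5.6 -46.5] dyaw 0.6 n 1
[[-6.1, 46.5, -0.8], -0.6]
```

View pics/w44.png

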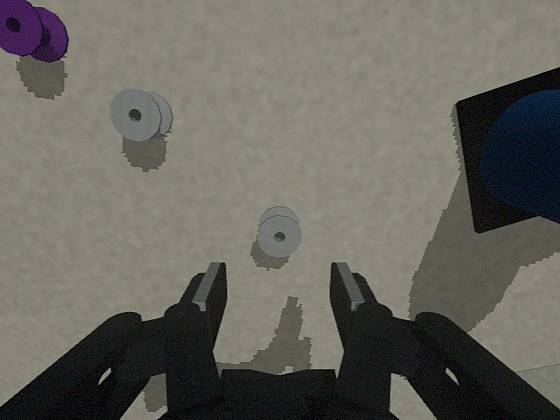

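Emit:
arm_command --plan '[[0.6, [-4, 25, -0.5], 0], [0.6, [-2.5, 15, -0.3], 0], [0.6, [0, 8, 0], 0], [0.6, [0, 0, 0], 0]]'

```text
time_s: 40.15
tcp_pos: [534.8, 300.7, 190.9]
tool_rot: [-88.9, -0.5, -82.8]
force: [-0.3, 0.1, 0.1]
gripper_width: 51.3
```

Run:
```python
from h import *
f=grab('wrist'); p=proj(f,[535.9,300.4,22]); print(p)
try: print(hole(f,p,r=16))
except Exception as e: print(e)
gow([535.9,300.4,22],-82)
```

```text
[275.33988033 278.50692908]
(array([275.67857143, 277.39285714]), np.int32(56), array([536., 301.,  22.]))
G [538.3 299.9  36.4] rot [-88.8  -0.5 -82.8] d [ -2.4   0.5 -14.4] dyaw 0.8 n 1
[[-1.0, 14.3, -2.6], -0.8]
```

Emit:
arm_command --plan '[[0.6, [-1, 0, -2.6], 0], [0.6, [0, 8, 0], 0], [0.6, [0, 5.5, 0], 0], [0.3, [0, 0, 0], 0], [0, [0, 0, 0], 0]]'

```text
time_s: 40.83
tcp_pos: [532.7, 301.5, 178.4]
tool_rot: [-88.7, -0.5, -82.8]
force: [-1.4, -0.1, 4.3]
gripper_width: 27.1
```

Emit:
arm_command --plan '[[0, [0, 0, 0], 0], [0, [0, 0, 0], 0], [0, [0, -5, 0], 0]]'

```text
time_s: 41.2
tcp_pos: [532.5, 301.5, 183.3]
tool_rot: [-88.7, -0.5, -82.8]
force: [-0.7, 0.7, 0.4]
gripper_width: 27.1
```

Run:
```python
from h import *
f=grab('wrist','w45'); st(); print(G())
gow([619.6,24,240],-82.3,maxs=50)
```

```text
{'time_s': 41.25, 'joints': [26.19, 39.4, 86.12, -1.08, 53.36, 19.61], 'joint_vel': [-0.06, -0.06, -0.18, -0.08, -0.72, 0.07], 'joint_torque': [-0.1, -64.69, -27.11, -0.04, -0.16, 0.0], 'tcp_pos': [532.72, 301.59, 184.34], 'tool_rot': [-88.66, -0.45, -82.79], 'force': [0.26, -0.21, 0.52], 'torque': [0.01, -0.0, -0.02], 'gripper_width': 26.64}
[536.48557721 300.8345363   29.38708496]
G [536.5 300.8  29.4] rot [-88.7  -0.5 -82.8] d [  83.1 -276.8  210.6] dyaw 0.5 n 8
[[35.8, -25.9, 6.6], -0.1]
[[35.8, -25.9, 6.5], -0.1]
[[35.9, -25.9, 6.5], -0.1]
[[35.9, -25.9, 6.5], -0.1]
[[35.9, -25.9, 6.4], -0.1]
[[35.9, -25.9, 6.4], -0.1]
[[35.9, -25.9, 6.3], -0.1]
[[35.9, -25.9, 6.3], -0.1]
```

View pics/w45.png

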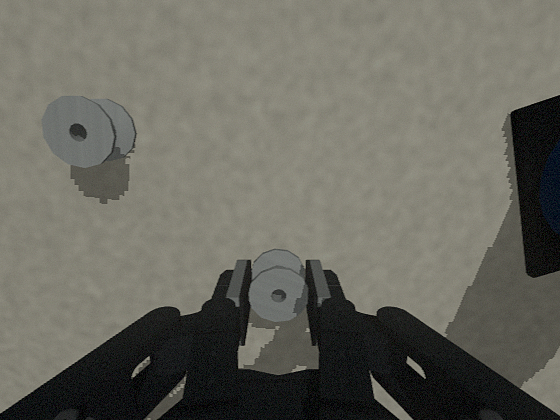

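Emit:
arm_command --plan '[[0, [15, -50, 2], 0], [0, [30, -55, 6], 0], [0, [50, -50, 9], 0], [0, [55, -35, 10], 0], [0, [58, -20, 10], 0]]'

```text
time_s: 41.88
tcp_pos: [587.2, 110.6, 392.9]
tool_rot: [-88.7, -0.5, -82.4]
force: [-0.3, -0.2, -0.2]
gripper_width: 26.9
```

Run:
```python
from h import *
gow([619.6,24,233],-82.3,maxs=50)
```

```text
G [590.9 109.6 237.9] rot [-88.7  -0.5 -82.4] d [ 28.7 -85.6  -4.9] dyaw 0.1 n 2
[[44.3, 3.1, 8.5], -0.1]
[[44.3, 3.1, 8.5], -0.1]
```

Emit:
arm_command --plan '[[0, [44, 0, 8.5], 0], [0, [43, 3, 8], 0], [0, [0, 3, 0], 0], [0, [0, 0, 0], 0], [0, [0, 0, 0], 0]]'

```text
time_s: 42.5
tcp_pos: [615.6, 21.0, 391.7]
tool_rot: [-88.4, -0.6, -82.7]
force: [-0.0, 0.2, 0.4]
gripper_width: 26.6
```

Run:
```python
from h import *
tubelook(46,0.9)
gow([619.6,24,204],-82.3)
```

```text
G [620.1  20.2 236.8] rot [-88.4  -0.6 -82.6] w 26.8
hole (array([279.36764706, 292.94117647]), np.int32(68), array([619.7,  20.7, 235.9]))
G [620.1  20.2 236.8] rot [-88.4  -0.6 -82.6] d [ -0.5   3.8 -32.8] dyaw 0.3 n 1
[[-4.2, 32.7, -0.9], -0.3]
```

View pics/w46z.png

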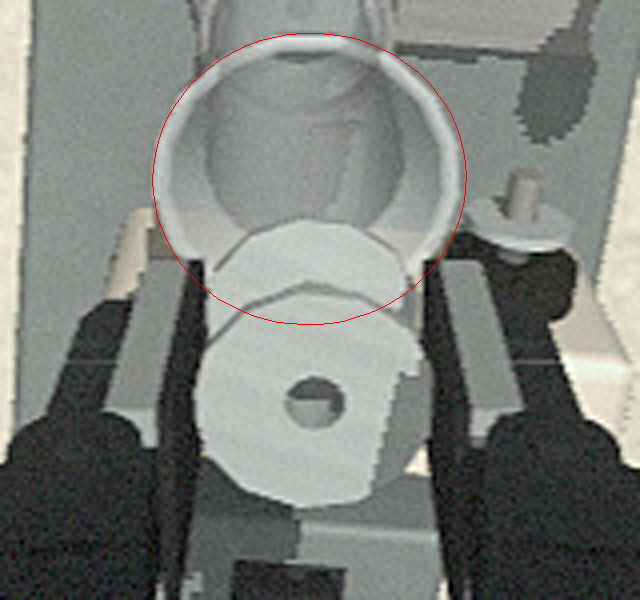

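Emit:
arm_command --plan '[[0, [-3.5, 16, -0.6], 0], [0, [-0.5, 10, -0.3], 0], [0, [0, 6, 0], 0], [0, [0, 0, 0], 0]]'

```text
time_s: 43.05
tcp_pos: [614.8, 26.7, 356.6]
tool_rot: [-88.5, -0.6, -82.5]
force: [0.4, -0.5, -0.2]
gripper_width: 26.9
```

Run:
```python
from h import *
tubelook(47,0.9)
gow([619.6,24,203],-82.3)
```

```text
G [619.2  25.7 202. ] rot [-88.4  -0.6 -82.5] w 26.9
hole (array([280.28301887, 292.77358491]), np.int32(53), array([618.9,  26.8, 201.1]))
G [619.2  25.7 202. ] rot [-88.4  -0.6 -82.5] d [ 0.4 -1.7  1. ] dyaw 0.2 n 1
[[1.7, -0.9, 0.2], -0.2]
```

View pics/w47z.png

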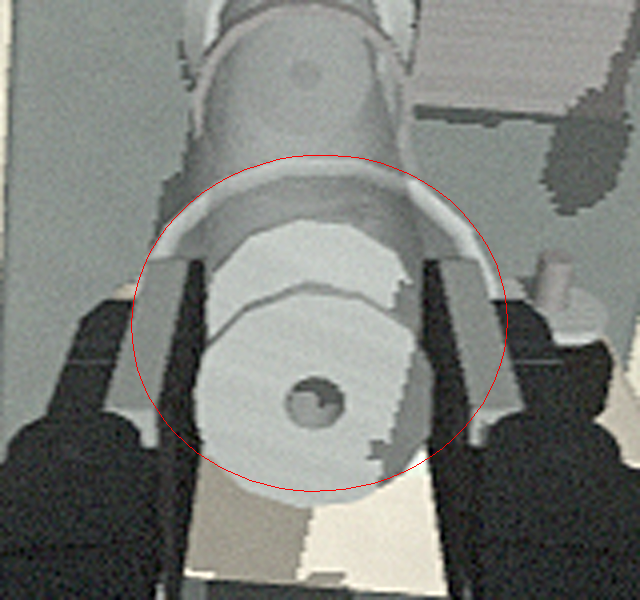

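Emit:
arm_command --plan '[[0, [2, 0, 0.3], 0], [0, [0, 0, 0], 0], [0.45, [0, 0, 0], 0], [0.5, [0, 0, 0], 0], [0.5, [0, -10, 0], 0]]'

```text
time_s: 43.72
tcp_pos: [615.2, 24.3, 367.9]
tool_rot: [-88.4, -0.6, -82.5]
force: [-0.4, 0.5, 0.1]
gripper_width: 42.6
```

Emit:
arm_command --plan '[[0.6, [0, -30, 0], 0], [0.6, [-10, -40, 0], 0], [0.6, [0, 0, 0], 0], [0.6, [0, 0, 0], 0]]'

```text
time_s: 44.22
tcp_pos: [611.4, 34.9, 442.5]
tool_rot: [-88.3, -0.6, -82.5]
force: [0.1, -0.2, -1.3]
gripper_width: 51.1
```

Run:
```python
from h import *
f=grab('wrist','w48')
z=cv2.resize(cv2.cvtColor(f['pixels'],cv2.COLOR_RGB2BGR)[140:280,205:355],None,fx=4,fy=4,interpolation=cv2.INTER_CUBIC)
cv2.imwrite('pics/w48z.png',cv2.convertScaleAbs(z,alpha=1.7))
g=grab('top','t48'); zoom(g,'t48z',170,290,130,270,5)
for uv in [(130+180/5,170+363/5)]: print(pix2z(g,uv,22))
gow([448,358,110],-82,maxs=55)
```

```text
[447.93106337 358.80554567  22.        ]
G [616.3  33.9 287.5] rot [-88.3  -0.6 -82.5] d [-168.3  324.1 -177.5] dyaw 0.5 n 8
[[-43.1, 21.3, -16.2], -0.1]
[[-43.1, 21.3, -16.2], -0.1]
[[-43.2, 21.3, -16.1], -0.1]
[[-43.2, 21.3, -16.1], -0.1]
[[-43.2, 21.3, -16.0], -0.1]
[[-43.2, 21.3, -16.0], -0.1]
[[-43.2, 21.3, -15.9], -0.1]
[[-43.3, 21.3, -15.9], -0.1]
```

View pics/w48z.png

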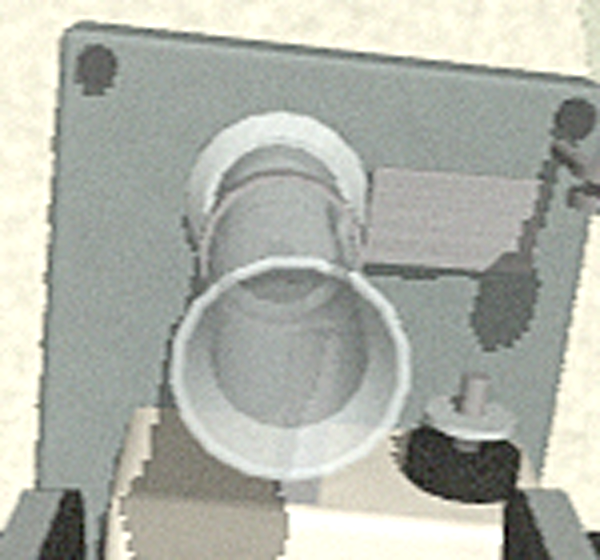

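View pics/t48z.png

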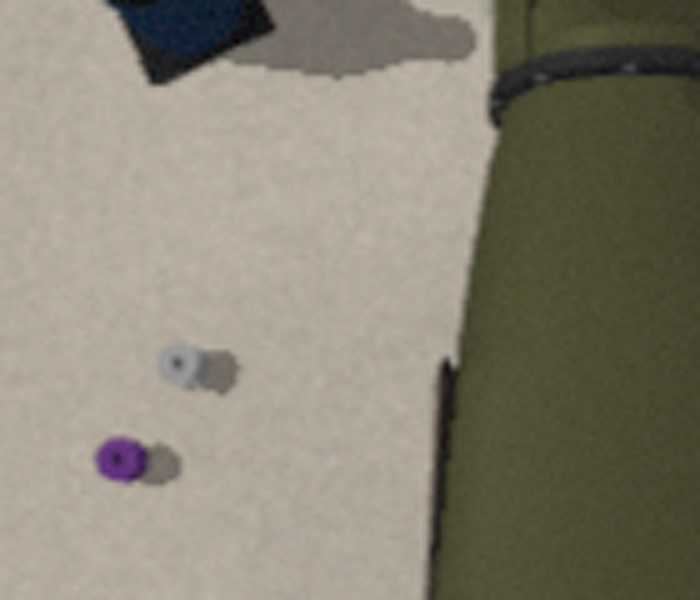

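Three in. Last bobbin is D at (448,359), with the purple look-alike 70 mm away.

Emit:
arm_command --plan '[[0.6, [-46, 0, -17], 0], [0.6, [-46, 10, -17], 0], [0.6, [-46, 30, -17], 0], [0.6, [-46, 40, -17], 0], [0.6, [-46, 40, -17], 0]]'

```text
time_s: 44.95
tcp_pos: [500.6, 250.9, 315.9]
tool_rot: [-88.3, -0.6, -82.9]
force: [1.0, -0.0, -1.3]
gripper_width: 51.2
```

Emit:
arm_command --plan '[[0.6, [-46, 40, -17], 0], [0.6, [-46, 30, -17], 0], [0.6, [-18, 10, -7], 0], [0.6, [0, 0, 0], 0]]'

```text
time_s: 45.45
tcp_pos: [445.7, 356.2, 228.0]
tool_rot: [-88.7, -0.8, -82.7]
force: [-0.2, 0.0, 0.2]
gripper_width: 51.5
```

Run:
```python
from h import *
f=grab('wrist','w49'); p=proj(f,[448,359,22]); print(p)
try: print(hole(f,p,r=14))
except Exception as e: print(e)
gow([448,359,35],-82)
```

```text
[276.50093369 242.17363603]
(array([276.97826087, 237.65217391]), np.int32(46), array([447.9, 361.9,  22. ]))
G [449.9 354.   73.6] rot [-88.7  -0.8 -82.8] d [ -1.9   5.  -38.6] dyaw 0.8 n 1
[[-5.7, 38.5, -2.2], -0.8]
```

View pics/w49.png

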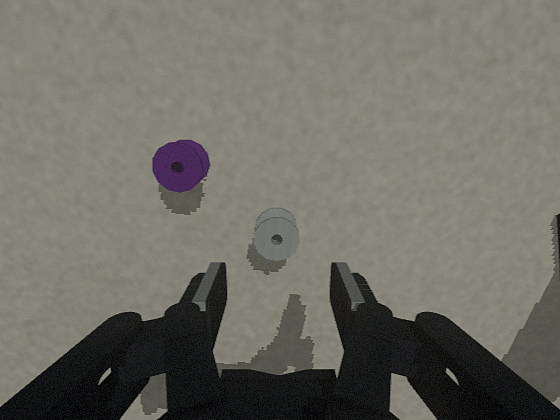

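Emit:
arm_command --plan '[[0.6, [-6, 20, -1.5], 0], [0.6, [-3, 12, -1], 0], [0.6, [0, 6, 0], 0], [0.6, [0, 0, 0], 0]]'

```text
time_s: 46.0
tcp_pos: [445.4, 362.0, 189.0]
tool_rot: [-88.6, -0.7, -83.0]
force: [-0.7, -0.2, 0.3]
gripper_width: 51.4
```

Run:
```python
from h import *
f=grab('wrist'); p=proj(f,[447.9,361.5,22]); print(p)
try: print(hole(f,p,r=16))
except Exception as e: print(e)
gow([447.9,361.5,22],-82)
```

```text
[276.58936429 279.82640022]
(array([277.65454545, 278.8       ]), np.int32(55), array([448.3, 362.1,  22. ]))
G [449.6 360.7  34.5] rot [-88.5  -0.7 -83. ] d [ -1.7   0.8 -12.5] dyaw 1.0 n 1
[[-1.2, 12.4, -1.9], -1.0]
```

Emit:
arm_command --plan '[[0.6, [-1.3, 0, -1.6], 0], [0.6, [0, 7, 0], 0], [0.6, [0, 5, 0], 0], [0.3, [0, 0, 0], 0], [0, [0, 0, 0], 0]]'

```text
time_s: 46.68
tcp_pos: [444.1, 363.2, 177.5]
tool_rot: [-88.5, -0.7, -83.0]
force: [-1.5, -0.7, 4.9]
gripper_width: 27.1
```

Emit:
arm_command --plan '[[0, [0, 0, 0], 0], [0, [0, 0, 0], 0], [0, [0, -5, 0], 0]]'

```text
time_s: 47.05
tcp_pos: [443.9, 363.2, 182.5]
tool_rot: [-88.5, -0.7, -83.0]
force: [-0.8, 0.9, -1.1]
gripper_width: 27.1
```

Run:
```python
from h import *
f=grab('wrist','w50'); st(); print(G())
gow([619.6,24,240],-82.3,maxs=50)
```

```text
{'time_s': 47.1, 'joints': [35.8, 35.64, 92.95, -1.72, 50.36, 29.88], 'joint_vel': [0.06, -0.04, -0.2, 0.02, -0.76, 0.04], 'joint_torque': [-0.13, -60.31, -25.79, -0.06, -0.16, 0.0], 'tcp_pos': [444.14, 363.38, 183.5], 'tool_rot': [-88.42, -0.65, -83.0], 'force': [-0.05, -0.17, 0.37], 'torque': [0.02, 0.01, -0.01], 'gripper_width': 27.0}
[448.58250297 362.15655594  28.5716187 ]
G [448.6 362.2  28.6] rot [-88.4  -0.6 -83. ] d [ 171.  -338.2  211.4] dyaw 0.7 n 9
[[39.9, -22.6, 14.9], -0.1]
[[39.9, -22.6, 14.9], -0.1]
[[39.9, -22.6, 14.8], -0.1]
[[39.9, -22.6, 14.7], -0.1]
[[40.0, -22.6, 14.7], -0.1]
[[40.0, -22.6, 14.6], -0.1]
[[40.0, -22.6, 14.6], -0.1]
[[40.0, -22.6, 14.5], -0.1]
[[40.0, -22.6, 14.5], -0.1]
```

View pics/w50.png

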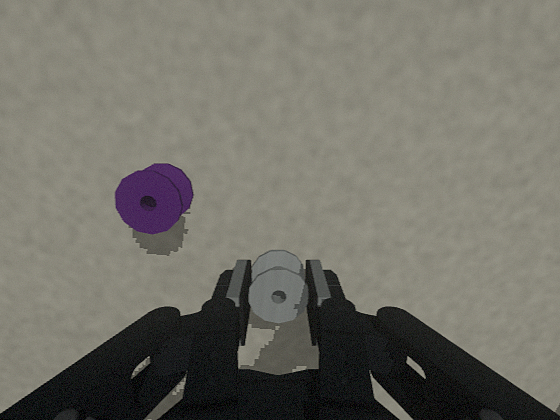

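Emit:
arm_command --plan '[[0, [20, -50, 5], 0], [0, [40, -45, 15], 0], [0, [50, -45, 18], 0], [0, [50, -40, 18], 0], [0, [50, -20, 18], 0]]'

```text
time_s: 47.72
tcp_pos: [533.7, 172.3, 384.7]
tool_rot: [-88.5, -0.7, -82.7]
force: [0.6, 0.2, -0.0]
gripper_width: 26.8
```

Emit:
arm_command --plan '[[0, [45, -5, 18], 0], [0, [40, 0, 16], 0], [0, [30, 0, 10], 0], [0, [0, 0, 0], 0]]'

```text
time_s: 48.22
tcp_pos: [593.8, 56.9, 396.3]
tool_rot: [-88.1, -0.8, -82.9]
force: [-0.4, -0.2, -0.6]
gripper_width: 27.3
```

Run:
```python
from h import *
gow([619.6,24,235],-82.3,maxs=50)
```

```text
G [599.   55.5 241.4] rot [-88.1  -0.8 -82.9] d [ 20.6 -31.5  -6.4] dyaw 0.6 n 1
[[33.7, 7.4, 16.3], -0.6]
```

Emit:
arm_command --plan '[[0, [18, 3, 9], -0.3], [0, [15, 3, 7.5], -0.3], [0, [0, 0, 0], 0], [0, [0, 0, 0], 0]]'

```text
time_s: 48.72
tcp_pos: [615.3, 25.9, 390.9]
tool_rot: [-88.2, -0.8, -82.2]
force: [0.1, -0.4, 0.4]
gripper_width: 27.2
```

Run:
```python
from h import *
tubelook(51,0.9)
gow([619.6,24,204],-82.3)
```

```text
G [620.5  24.6 236. ] rot [-88.2  -0.8 -82.2] w 27.0
hole (array([280.28571429, 293.91071429]), np.int32(56), array([620.5,  24.8, 235.1]))
G [620.5  24.6 236. ] rot [-88.2  -0.8 -82.2] d [ -0.9  -0.6 -32. ] dyaw -0.1 n 1
[[0.0, 31.9, -2.0], 0.1]
```

View pics/w51z.png

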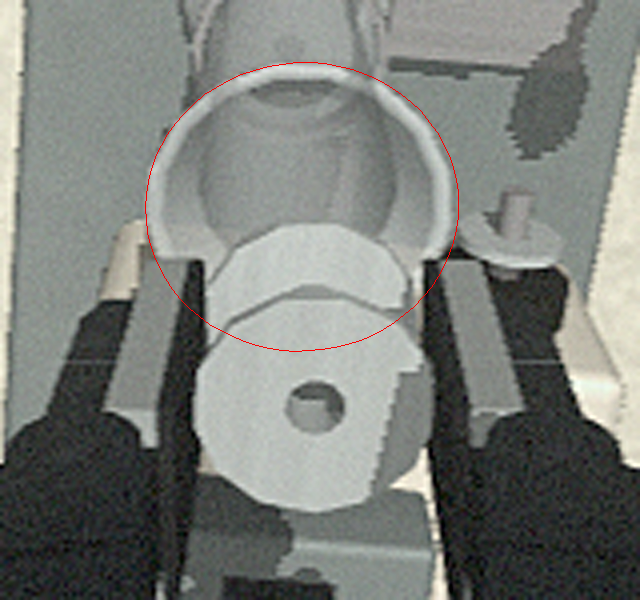

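Emit:
arm_command --plan '[[0, [0, 16, -1.3], 0], [0, [0, 10, -0.8], 0], [0, [0, 5, -0.3], 0], [0, [0, 0, 0], 0]]'

```text
time_s: 49.28
tcp_pos: [613.4, 26.3, 357.0]
tool_rot: [-88.2, -0.7, -82.1]
force: [0.2, -0.6, -0.0]
gripper_width: 26.8
```

Run:
```python
from h import *
tubelook(52,0.9)
gow([619.5,23.9,203],-82.3)
```

```text
G [618.5  24.9 202.4] rot [-88.2  -0.7 -82.1] w 26.8
hole (array([280.28813559, 294.05084746]), np.int32(59), array([618.3,  25.3, 201.5]))
G [618.5  24.9 202.4] rot [-88.2  -0.7 -82.1] d [ 1.  -1.   0.6] dyaw -0.2 n 1
[[1.2, -0.6, 0.9], 0.2]
```

View pics/w52z.png

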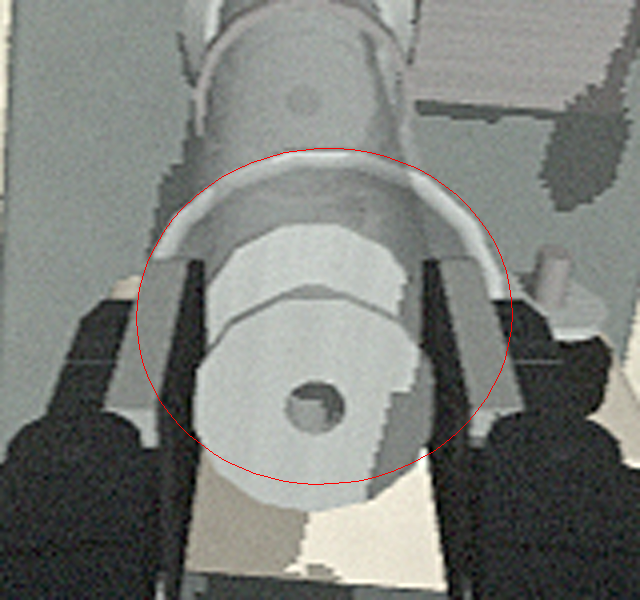

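Emit:
arm_command --plan '[[0, [1.2, 0, 0.7], 0], [0, [0, 0, 0], 0], [0.45, [0, 0, 0], 0], [0.5, [0, 0, 0], 0], [0.5, [0, -10, 0], 0]]'

```text
time_s: 49.95
tcp_pos: [614.0, 25.1, 368.2]
tool_rot: [-88.2, -0.8, -82.1]
force: [0.5, -0.6, -0.6]
gripper_width: 42.3
```

Emit:
arm_command --plan '[[0.6, [0, -30, 0], 0], [0.6, [-10, -40, 0], 0], [0.6, [0, 0, 0], 0], [0.6, [0, 0, 0], 0]]'

```text
time_s: 50.45
tcp_pos: [609.9, 35.8, 442.6]
tool_rot: [-88.1, -0.8, -82.1]
force: [0.3, -0.4, -1.1]
gripper_width: 51.2
```

Run:
```python
from h import *
f=grab('wrist','w53')
z=cv2.resize(cv2.cvtColor(f['pixels'],cv2.COLOR_RGB2BGR)[140:280,205:355],None,fx=4,fy=4,interpolation=cv2.INTER_CUBIC)
cv2.imwrite('pics/w53z.png',cv2.convertScaleAbs(z,alpha=1.7))
h=grab('scene','s53'); z=cv2.resize(cv2.cvtColor(h['pixels'],cv2.COLOR_RGB2BGR)[190:270,240:300],None,fx=8,fy=7,interpolation=cv2.INTER_CUBIC); cv2.imwrite('pics/s53z.png',cv2.convertScaleAbs(z,alpha=1.5))
for n,H in (('top of 4',118),('top of 3',96)): print(n,proj(f,[619.3,24,H]),proj(h,[619.3,24,H]))
g=grab('top','t53')
for t in ('follower_foot','follower_handle','rest_toe'): print(lm(h,t),lm(g,t))
```

```text
top of 4 [275.74724454 209.87005749] [265.68736086 227.23853836]
top of 3 [275.18280873 203.78302312] [266.03555891 234.35386926]
[(0.74, [546.3, -377.0, 47.2], [199.0, 175.0], {}), (0.42, [467.4, -322.5, 125.3], [229.0, 149.0], {})] [(0.75, [551.7, -374.6, 44.3], [399.0, 208.0], {}), (0.73, [550.0, -375.6, 42.4], [399.0, 208.0], {})]
[(0.87, [466.4, -321.8, 124.0], [230.0, 150.0], {})] []
[(0.83, [543.9, -375.7, 44.9], [200.0, 175.0], {})] [(0.83, [550.1, -373.2, 42.2], [398.0, 208.0], {})]
```

View pics/w53z.png

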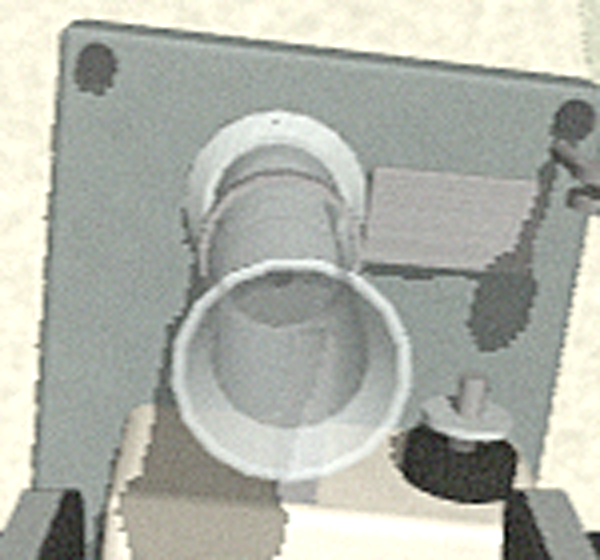

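View pics/s53z.png

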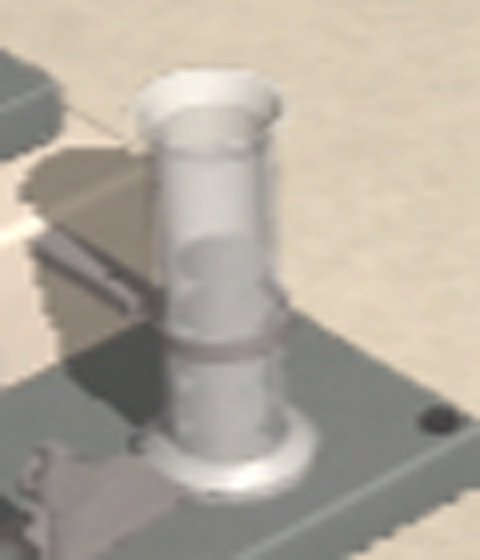

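View pics/t53.png

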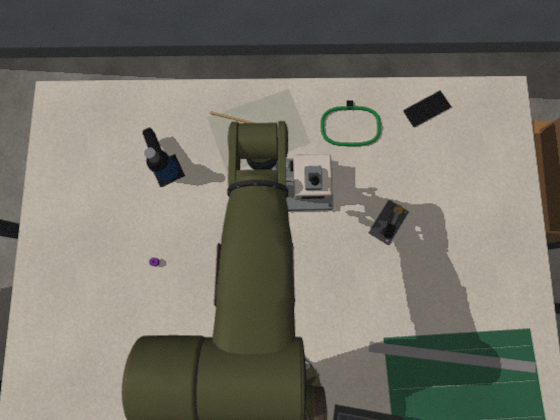

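The stack top in the scene zoom agrees with four flat bobbins: seen at row about 226, predicted 227, against 234 for three. The bench holds no other aluminium bobbin, and the follower is still parked. Going back to the rest.

Run:
```python
from h import *
gow([453.1,-311.4,230],-33.5,maxs=50)
```

```text
G [615.5  34.5 287.8] rot [-88.1  -0.8 -82.1] d [-162.4 -345.9  -57.8] dyaw 48.6 n 8
[[40.0, 6.9, -26.3], -6.1]
[[36.9, 6.9, -30.4], -6.1]
[[33.5, 6.9, -34.1], -6.1]
[[29.7, 6.9, -37.5], -6.1]
[[25.6, 6.9, -40.4], -6.1]
[[21.2, 6.9, -42.9], -6.1]
[[16.5, 6.9, -44.9], -6.1]
[[11.7, 6.9, -46.4], -6.1]
```

Emit:
arm_command --plan '[[0.5, [40, 1, -26], -6.1], [0.5, [37, 1, -30], -6.1], [0.5, [34, 1, -34], -6.1], [0.5, [30, 1, -38], -6.1], [0.5, [26, 3, -40], -6.1]]'

```text
time_s: 51.52
tcp_pos: [507.9, -185.5, 433.0]
tool_rot: [-88.8, -1.7, -50.4]
force: [1.7, -1.4, -0.6]
gripper_width: 42.8
```

Emit:
arm_command --plan '[[0.5, [21, 15, -43], -6.1], [0.5, [16, 15, -45], -6.1], [0.5, [12, 15, -46], -6.1], [0.5, [0, 0, 0], 0], [0.5, [0, 0, 0], 0]]'

```text
time_s: 52.15
tcp_pos: [447.4, -322.9, 385.8]
tool_rot: [-89.3, -2.0, -31.7]
force: [0.3, -0.4, 0.3]
gripper_width: 42.7
```

Run:
```python
from h import *
look(60)
gow([453.1,-311.4,230],-33.5,maxs=50)
f=grab('wrist')
for b in (10,-5): 
  P=toe+u*(.766*150-.643*b)+np.array([0,0,.643*150+.766*b]); print('end',b,P.round(1),proj(f,P))
```

```text
t 52.15 F [ 0.3 -0.4  0.3] T [0.03 0.01 0.  ] w 42.7 rot [-89.3  -2.  -31.7]
G u,lat,z [109.   -9.6 188.9]
w (0.9, [552.0, -377.0, 41.3], [283.0, 286.0], {}) u,lat,z [-2.7  0.8 -0.7] a,b [-2.5  1.2]
w (0.91, [467.1, -320.3, 126.2], [291.0, 231.0], {}) u,lat,z [99.4  1.5 84.2] a,b [130.3   0.6]
s (0.51, [545.5, -377.3, 48.3], [200.0, 174.0], {}) u,lat,z [ 2.6 -3.   6.3] a,b [6.  3.2]
s (0.5, [465.6, -319.8, 122.9], [230.0, 150.0], {}) u,lat,z [100.9   1.1  80.9] a,b [129.3  -2.9]
G [ 453.3 -323.8  231. ] rot [-89.4  -2.  -31.6] d [-0.2 12.4 -1. ] dyaw -1.9 n 1
[[-6.7, 0.9, 10.5], 1.9]
end 10 [ 458.7 -316.5  146.1] [290.22161191 229.32937851]
end -5 [ 450.7 -311.2  134.6] [290.06207062 211.29943962]
```

View pics/w60.png

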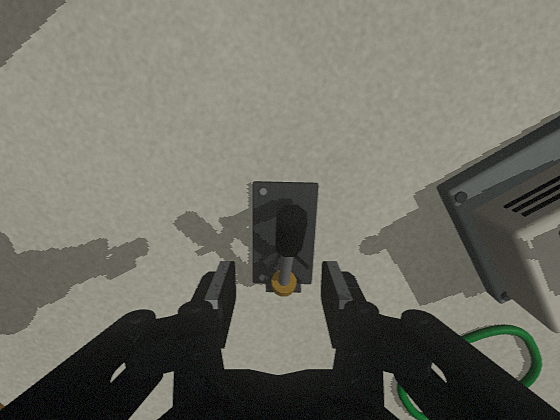

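Emit:
arm_command --plan '[[0.5, [-6.5, 0, 10.5], 1.9], [0.5, [0, 25, 0], 0], [0.5, [0, 20, 0], 0], [0.5, [0, 10, 0], 0], [0.5, [0, 0, 0], 0]]'

```text
time_s: 53.12
tcp_pos: [450.5, -309.1, 330.7]
tool_rot: [-89.3, -2.1, -33.5]
force: [0.7, -1.2, 0.3]
gripper_width: 42.6
```

Run:
```python
from h import *
look(61)
gow([453.3,-311.1,150.5],-33.5,maxs=50)
```

```text
t 53.125 F [ 0.7 -1.2  0.3] T [-0.02  0.01 -0.  ] w 42.6 rot [-89.3  -2.1 -33.5]
G u,lat,z [113.6   3.5 133.8]
w (0.93, [551.3, -376.5, 40.8], [274.0, 319.0], {}) u,lat,z [-1.8  0.8 -1.2] a,b [-2.2  0.3]
w (0.72, [468.5, -322.8, 125.0], [273.0, 273.0], {}) u,lat,z [96.8  0.1 83. ] a,b [127.5   1.3]
s (0.78, [548.2, -371.0, 47.7], [200.0, 175.0], {}) u,lat,z [3.8 3.7 5.7] a,b [6.6 1.9]
s (0.71, [465.6, -320.7, 127.4], [230.0, 149.0], {}) u,lat,z [100.4   0.3  85.4] a,b [131.8   0.8]
G [ 456.5 -311.1  176.6] rot [-89.3  -2.2 -33.5] d [ -3.2  -0.  -26.1] dyaw -0.0 n 1
[[-3.7, 26.0, -2.1], 0.0]
```

View pics/w61.png

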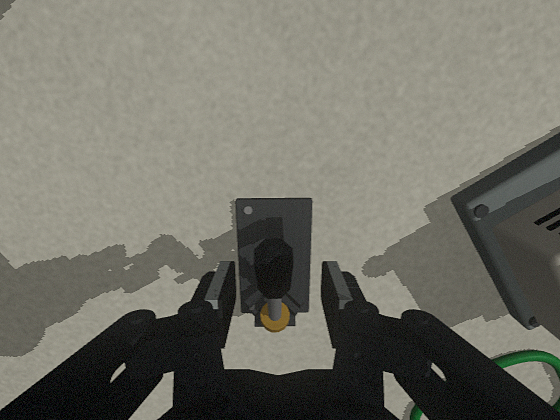

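Emit:
arm_command --plan '[[0.5, [-3, 14, -2.3], 0], [0.5, [0, 8, 0], 0], [0.5, [0, 5, 0], 0], [0.2, [0, 0, 0], 0], [0, [0, 0, 0], 0]]' --force 20

```text
time_s: 54.05
tcp_pos: [447.4, -309.9, 302.3]
tool_rot: [-89.3, -2.2, -33.5]
force: [-2.0, 0.1, 2.0]
gripper_width: 20.8
```

Emit:
arm_command --plan '[[0, [0, 0, 0], 0], [0, [0, 0, 0], 0]]'

```text
time_s: 54.3
tcp_pos: [447.5, -310.0, 302.6]
tool_rot: [-89.3, -2.3, -33.5]
force: [0.3, -0.2, -1.7]
gripper_width: 21.1
```

Run:
```python
from h import *
look(62)
```

```text
t 54.3 F [ 0.3 -0.2 -1.7] T [-0.07  0.06  0.01] w 21.1 rot [-89.3  -2.3 -33.5]
G u,lat,z [115.4   1.1 105.8]
w (0.91, [551.7, -376.6, 39.4], [277.0, 340.0], {}) u,lat,z [-2.2  1.  -2.6] a,b [-3.4 -0.6]
w (0.87, [470.3, -321.0, 121.8], [281.0, 300.0], {}) u,lat,z [96.3  2.6 79.8] a,b [125.1  -0.8]
s (0.67, [545.9, -372.2, 45.9], [200.0, 175.0], {}) u,lat,z [5.  1.5 3.9] a,b [ 6.4 -0.3]
s (0.76, [465.5, -322.2, 126.3], [230.0, 149.0], {}) u,lat,z [99.7 -1.  84.3] a,b [130.6   0.5]
```

View pics/w62.png

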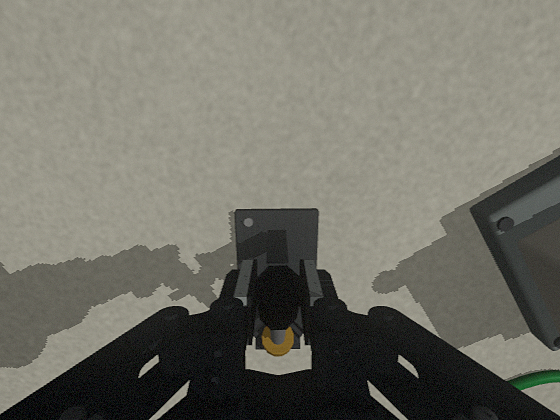

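View pics/s62z.png

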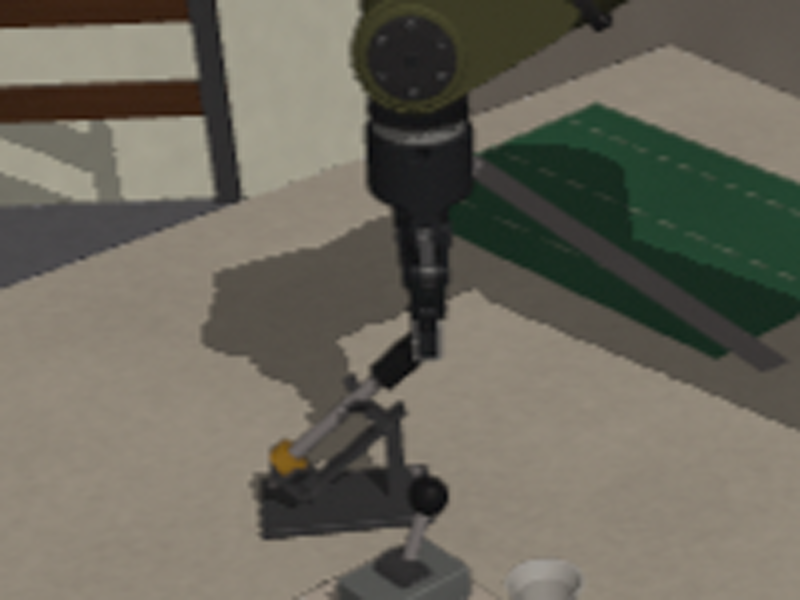

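Gripped at the handle end. I'll lift along the reverse arc, out of the notches and away from the slope, so it swings upright.

Emit:
arm_command --plan '[[0, [6, -8, 0], 0], [0, [9, -11, 0], 0], [0, [12, -14, 0], 0], [0, [14, -14, 0], 0], [0, [0, 0, 0], 0]]'

```text
time_s: 55.22
tcp_pos: [482.0, -333.5, 355.2]
tool_rot: [-89.3, -2.3, -33.5]
force: [-0.2, 0.3, -1.6]
gripper_width: 20.8
```

Run:
```python
from h import *
look(63)
```

```text
t 55.225 F [-0.2  0.3 -1.6] T [0.08 0.15 0.06] w 20.8 rot [-89.3  -2.3 -33.5]
G u,lat,z [ 73.5   0.5 158.4]
w (0.96, [577.8, -393.6, 78.9], [278.0, 322.0], {}) u,lat,z [-33.4   1.1  36.9] a,b [-1.8 49.7]
w (0.73, [499.5, -343.0, 177.0], [278.0, 296.0], {}) u,lat,z [ 59.8   0.3 135. ] a,b [132.6  64.9]
s (0.68, [573.2, -393.6, 91.7], [187.0, 163.0], {}) u,lat,z [-29.5  -1.4  49.7] a,b [ 9.3 57.1]
s (0.54, [499.9, -345.8, 174.9], [214.0, 135.0], {}) u,lat,z [ 58.   -1.8 132.9] a,b [129.9  64.5]
```

View pics/s63z.png

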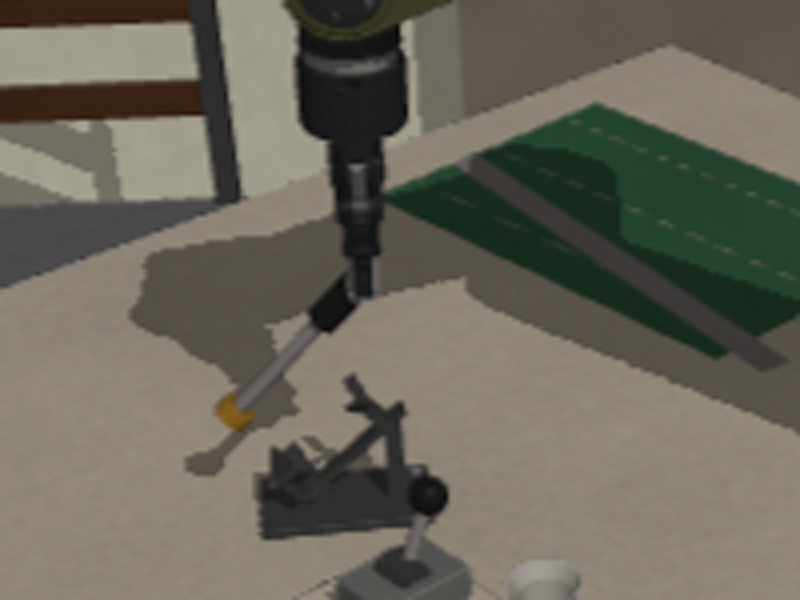

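It is out of the rest, rigid at about 44°. Jerking upward to let it swing down.

Emit:
arm_command --plan '[[0, [0, -60, 0], 0], [0, [0, -62, 0], 0], [0, [0, 0, 0], 0], [0, [0, -40, 0], 0], [0, [0, 0, 0], 0]]'

```text
time_s: 56.15
tcp_pos: [474.7, -331.1, 516.5]
tool_rot: [-89.3, -1.8, -33.5]
force: [0.4, -0.2, -2.6]
gripper_width: 21.0
```

Run:
```python
from h import *
look(64)
g=grab('scene'); zoom(g,'s64y',0,170,130,330,4)
```

```text
t 56.15 F [ 0.4 -0.2 -2.6] T [ 0.1   0.22 -0.03] w 21.0 rot [-89.3  -1.8 -33.5]
G u,lat,z [ 82.2  -1.4 319.6]
w (0.93, [537.4, -368.6, 212.0], [278.0, 273.0], {}) u,lat,z [ 14.1  -0.2 170. ] a,b [120.1 121.1]
w (0.94, [489.0, -338.7, 330.0], [278.0, 286.0], {}) u,lat,z [ 71.   -1.9 288. ] a,b [239.6 175. ]
s (0.53, [532.5, -366.6, 222.8], [199.0, 122.0], {}) u,lat,z [ 19.3  -1.2 180.8] a,b [131.  126.1]
s (0.64, [488.7, -339.1, 332.6], [213.0, 83.0], {}) u,lat,z [ 71.   -2.4 290.6] a,b [241.2 176.9]
```

View pics/s64y.png

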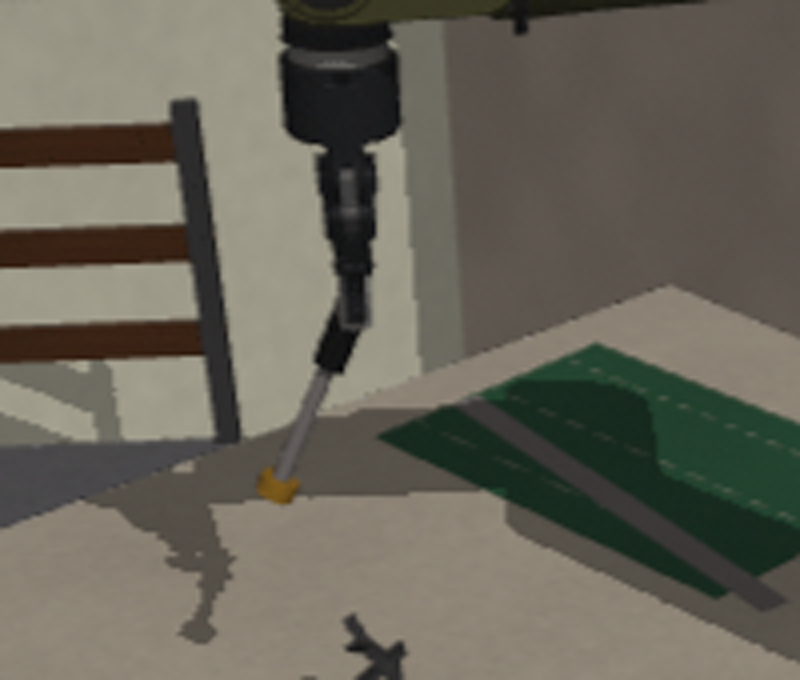

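Now about 65°. A sharp move toward the foot side with a soft stop should bring it under the hand.

Emit:
arm_command --plan '[[0, [-20, 0, 0], 0], [0, [-10, 0, 0], 0], [0, [62, 0, 0], 0], [0, [45, 0, 0], 0], [0, [25, 0, 0], 0]]'

```text
time_s: 57.12
tcp_pos: [560.5, -387.8, 514.0]
tool_rot: [-89.2, -1.3, -33.5]
force: [0.5, 0.9, -1.4]
gripper_width: 21.1
```

Emit:
arm_command --plan '[[0, [12, 0, 0], 0], [0, [4, 0, 0], 0], [0, [0, 0, 0], 0]]'

```text
time_s: 57.5
tcp_pos: [575.5, -397.8, 511.9]
tool_rot: [-89.2, -1.1, -33.5]
force: [-0.2, -0.7, -2.8]
gripper_width: 21.3
```

```bash
cat >> h.py <<'E'
def elev():
    f=grab('wrist');g=grab('scene'); s=ctrl.state(); print('t',s['time_s'],'G',G(s).round(1),'rot',np.round(s['tool_rot'],1),'F',np.round(s['force'],1),'T',np.round(s['torque'],2),'w',round(s['gripper_width'],1))
    a=np.radians(s['tool_rot'][2]);X=np.array([np.cos(a),np.sin(a),0]);Z=np.array([-np.sin(a),np.cos(a),0])
    for n,c in (('w',f),('s',g)):
        q=[lm(c,t) for t in ('follower_foot','follower_handle')]
        if q[0] and q[1]:
            F,H=np.array(q[0][0][1]),np.array(q[1][0][1]); d=F-H
            print(n,'foot',F,'handle',H,'foot lead X',round(float(np.degrees(np.arctan2(d@X,-d[2]))),1),'Z',round(float(np.degrees(np.arctan2(d@Z,-d[2]))),1), 'len',round(float(np.linalg.norm(d)),0),'scores',q[0][0][0],q[1][0][0])
    return f,g
E
python3 - <<'E'
from h import *
elev()
E
```

```text
t 57.6 G [ 579.  -397.6  357.4] rot [-89.2  -1.2 -33.5] F [-0.3 -0.7 -1.5] T [0.01 0.02 0.02] w 21.3
w foot [ 604.5 -414.4  199.6] handle [ 585.5 -400.7  327.7] foot lead X 10.4 Z -0.4 len 130.0 scores 0.83 0.79
s foot [ 602.9 -414.2  206.2] handle [ 581.3 -400.9  325.7] foot lead X 12.0 Z 0.4 len 122.0 scores 0.53 0.5
```

Foot lead is down to about 11°. On the way to the tube the hand travels toward -X, so an abrupt stop there will swing it the rest of the way.

Run:
```python
from h import *
gow([619.5,15,372],-82.3,maxs=50)
```

```text
G [ 579.  -397.6  357.8] rot [-89.2  -1.2 -33.5] d [ 40.5 412.6  14.2] dyaw -48.8 n 9
[[-21.5, -1.5, 40.7], 5.4]
[[-25.3, -1.5, 38.5], 5.4]
[[-28.8, -1.5, 36.0], 5.4]
[[-32.1, -1.5, 33.1], 5.4]
[[-35.0, -1.5, 29.9], 5.4]
[[-37.7, -1.5, 26.5], 5.4]
[[-40.0, -1.5, 22.8], 5.4]
[[-42.0, -1.5, 18.9], 5.4]
[[-43.6, -1.5, 14.8], 5.4]
```

Emit:
arm_command --plan '[[0, [-8, -10, 15], 4], [0, [-15, -5, 25], 6], [0, [-25, -1, 36], 6], [0, [-29, -1, 35], 6], [0, [-33, -1, 32], 6]]'

```text
time_s: 58.42
tcp_pos: [601.7, -216.0, 532.2]
tool_rot: [-88.7, -0.7, -62.6]
force: [0.8, -0.5, -1.6]
gripper_width: 21.2
```

Emit:
arm_command --plan '[[0, [-37, -1, 28], 6], [0, [-40, -1, 25], 6], [0, [-43, -1, 20], 6], [0, [-45, -1, 15], 3], [0, [0, 0, 0], 0]]'

```text
time_s: 59.05
tcp_pos: [633.5, -21.0, 539.2]
tool_rot: [-88.4, -0.2, -84.2]
force: [-0.9, -1.2, -1.9]
gripper_width: 21.2
```

Run:
```python
from h import *
elev()
gow([619.5,15,372],-82.3,maxs=50)
```

```text
t 59.15 G [637.8 -24.  384.2] rot [-88.4  -0.2 -84.4] F [ 0.4 -0.5 -0.8] T [0.13 0.02 0.02] w 21.2
w foot [643.9 -44.8 224.8] handle [639.1 -24.6 356.4] foot lead X 8.9 Z 1.2 len 133.0 scores 0.64 0.7
s foot [640.5 -44.7 227.1] handle [636.3 -25.8 354.6] foot lead X 8.6 Z 1.0 len 129.0 scores 0.74 0.82
G [637.8 -25.4 383.9] rot [-88.4  -0.2 -84.5] d [-18.3  40.4 -11.9] dyaw 2.2 n 1
[[-42.0, 11.4, -14.7], -2.2]
```

Emit:
arm_command --plan '[[0, [-12, 0, -5], -1], [0, [-35, 0, -5], -1], [0, [-60, 0, -5], 0], [0, [0, 0, 0], 0], [0, [0, 0, 0], 0]]'

```text
time_s: 59.98
tcp_pos: [603.2, 81.6, 537.8]
tool_rot: [-88.4, -0.3, -82.4]
force: [0.5, 0.1, -1.0]
gripper_width: 21.2
```

Emit:
arm_command --plan '[[0, [45, 0, 0], 0], [0, [15, 0, 0], 0], [0, [4, 0, 0], 0], [0, [0, 0, 0], 0]]'

```text
time_s: 60.48
tcp_pos: [611.6, 15.2, 538.1]
tool_rot: [-88.4, -0.2, -82.5]
force: [0.2, -1.0, -2.0]
gripper_width: 21.2
```

Run:
```python
from h import *
f,g=elev()
cv2.imwrite('pics/w70.png',cv2.cvtColor(f['pixels'],cv2.COLOR_RGB2BGR)); zoom(g,'s70z',90,240,200,360,5)
gow([619.5,22,372],-82.3,maxs=50)
```

```text
t 60.575 G [616.   15.6 383.2] rot [-88.4  -0.2 -82.4] F [-0.1  0.6 -1.2] T [0.   0.06 0.05] w 21.7
w foot [616.9  14.5 224.9] handle [616.1  10.9 352.8] foot lead X -1.6 Z 0.6 len 128.0 scores 0.98 0.81
s foot [620.4  16.9 227.6] handle [615.4  12.3 353.9] foot lead X -1.8 Z 2.5 len 126.0 scores 0.74 0.63
G [616.   15.7 383.2] rot [-88.4  -0.2 -82.4] d [  3.5   6.3 -11.2] dyaw 0.1 n 1
[[-5.9, 11.3, 4.0], -0.1]
```

View pics/w70.png

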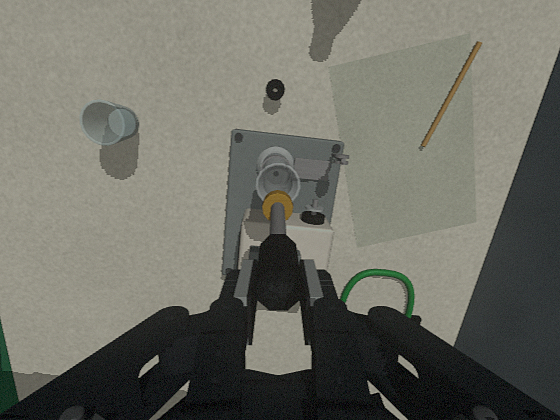

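View pics/s70z.png

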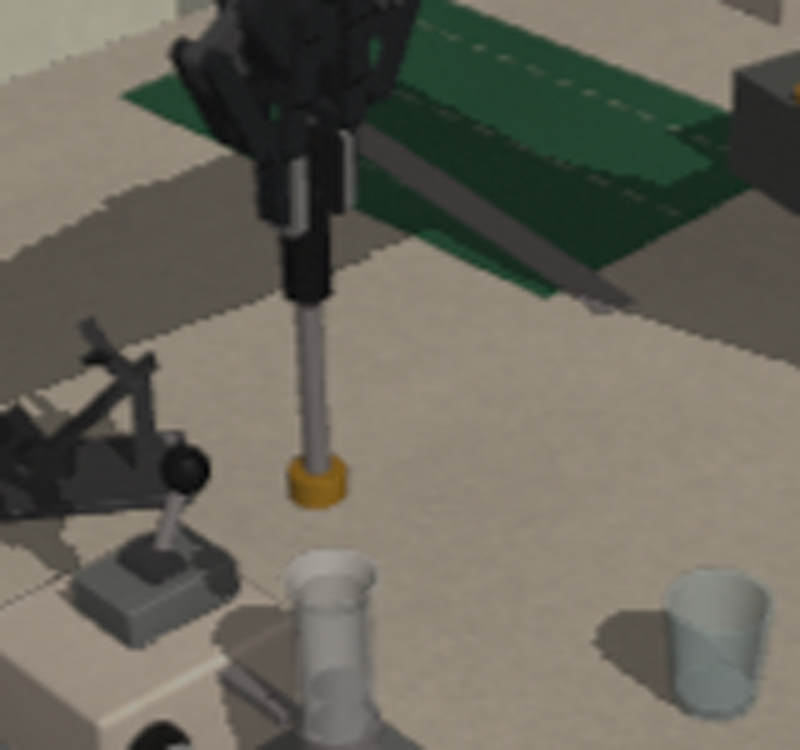

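The follower hangs practically upright, within 2°. I'll centre it over the mouth with soft moves.

Emit:
arm_command --plan '[[0, [-3, 5, 1], 0], [0, [-4, 8, 1], 0], [0, [-1.5, 8, 0.5], 0], [0, [0, 5, 0], 0], [0, [0, 0, 0], 0]]'

```text
time_s: 61.4
tcp_pos: [613.9, 25.9, 509.5]
tool_rot: [-88.5, -0.2, -82.4]
force: [0.8, -0.6, -2.3]
gripper_width: 21.4
```

```bash
cat >> h.py <<'E'
def ftube(i):
    f,g=elev()
    z=cv2.convertScaleAbs(cv2.resize(cv2.cvtColor(f['pixels'],cv2.COLOR_RGB2BGR)[150:300,200:360],None,fx=4,fy=4,interpolation=cv2.INTER_CUBIC),alpha=1.5)
    a=np.linspace(0,2*np.pi,73); q=np.array([proj(f,[TUBE[0]+24*np.cos(k),TUBE[1]+24*np.sin(k),182]) for k in a])
    cv2.polylines(z,[((q-[200,150]+.5)*4).astype(np.int32)],False,(0,0,255),1); cv2.imwrite(f'pics/w{i}z.png',z)
    zoom(g,f's{i}z',130,260,220,330,5); return f,g
E
python3 - <<'E'
from h import *
f,g=ftube(71)
E
```

```text
t 61.5 G [618.1  25.7 355.2] rot [-88.4  -0.2 -82.4] F [ 0.7  0.2 -1.4] T [0.01 0.04 0.02] w 20.9
w foot [622.   24.5 195.6] handle [616.3  24.3 325.2] foot lead X 0.2 Z 2.5 len 130.0 scores 0.86 0.81
s foot [616.   26.1 198.6] handle [616.7  22.8 326.4] foot lead X -1.5 Z -0.1 len 128.0 scores 0.77 0.97
```

View pics/w71z.png

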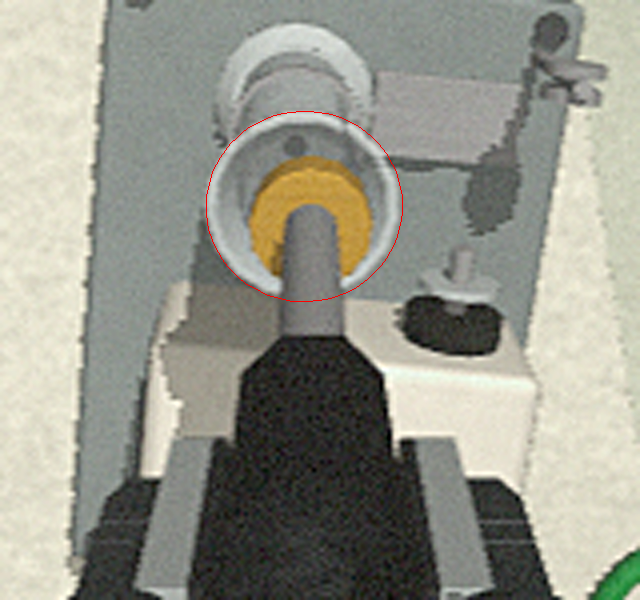

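View pics/s71z.png

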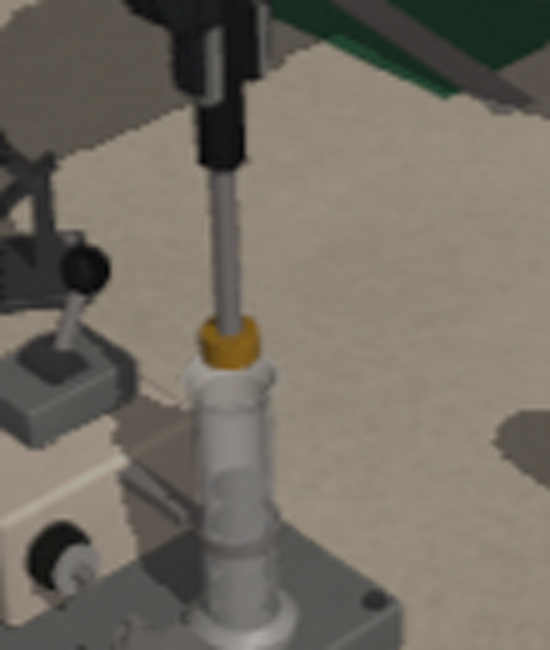

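```bash
cat >> h.py <<'E'
def disc(f,l,r,t,zf):
    from scipy.optimize import least_squares
    a=np.linspace(0,2*np.pi,121)
    def res(p):
        q=np.array([proj(f,[p[0]+14*np.cos(k),p[1]+14*np.sin(k),z]) for k in a for z in (zf,zf+14)])
        return [q[:,0].min()-l,q[:,0].max()-r,q[:,1].min()-t]
    o=least_squares(res,[TUBE[0],TUBE[1]]); return o.x.round(1),o.fun.round(1)
E
python3 - <<'E'
from h import *
f=grab('wrist')
for zf in (193,197,201): print(zf,disc(f,200+249/4,200+373/4,150+156/4,zf))
print(ring_center(f,(200+207/4,200+401/4,150+112/4,150+299/4)))
E
```

```text
193 (array([621.1,  25.2]), array([-0.,  0.,  0.]))
197 (array([620.9,  26. ]), array([-0.2,  0.2,  0. ]))
201 (array([620.7,  26.9]), array([-0.5,  0.5,  0. ]))
(array([620.3,  23.7]), array([-0.2,  0.2, -0.3,  0.4]))
```

Emit:
arm_command --plan '[[0, [1.4, 4, -1.1], 0], [0, [0, 6, -0.2], 0], [0, [0, 6, -0.2], 0], [0, [0, 6, -0.2], 0], [0, [0, 0, 0], 0]]'

```text
time_s: 62.38
tcp_pos: [612.9, 24.0, 486.2]
tool_rot: [-88.5, -0.2, -82.4]
force: [-0.3, -0.8, -2.1]
gripper_width: 20.7
```

Run:
```python
from h import *
f,g=ftube(72)
```

```text
t 62.475 G [617.2  23.9 332. ] rot [-88.4  -0.2 -82.4] F [ 0.6  1.  -1.8] T [-0.03  0.02  0.04] w 21.1
w foot [620.1  21.5 170. ] handle [616.8  21.1 301.8] foot lead X 0.0 Z 1.4 len 132.0 scores 0.81 0.87
s foot [617.1  24.8 178.4] handle [616.4  23.1 301.5] foot lead X -0.7 Z 0.4 len 123.0 scores 0.6 0.69
```

View pics/w72z.png

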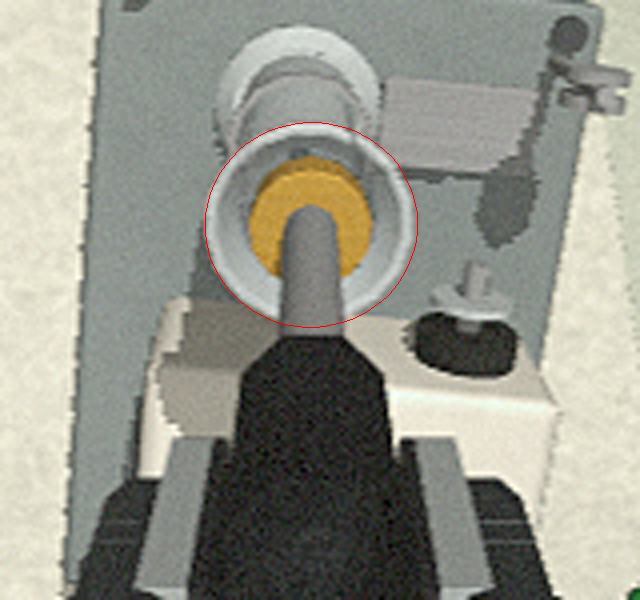

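View pics/s72z.png

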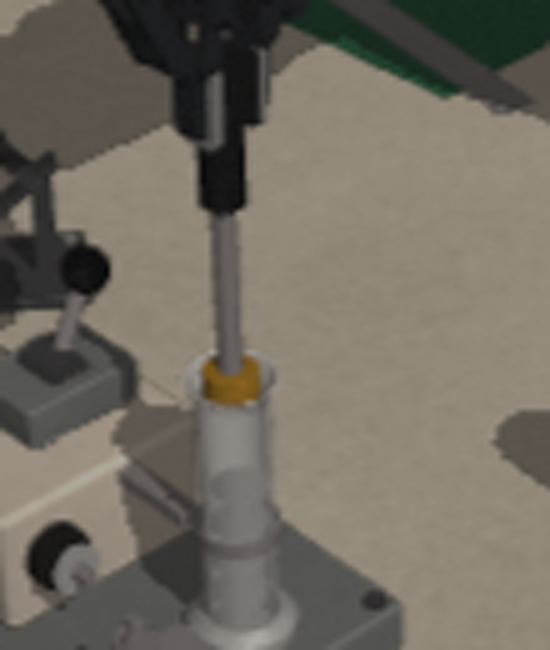

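The foot has entered the mouth with no contact force. Lowering gently.

Emit:
arm_command --plan '[[0, [0, 6, -0.2], 0], [0, [0, 6, -0.2], 0], [0, [0, 6, -0.2], 0], [0, [0, 6, -0.2], 0], [0, [0, 0, 0], 0]]'

```text
time_s: 63.3
tcp_pos: [612.7, 23.9, 461.0]
tool_rot: [-88.4, -0.2, -82.4]
force: [0.1, 0.3, -0.9]
gripper_width: 21.2
```

Run:
```python
from h import *
f,g=ftube(73)
```

```text
t 63.4 G [617.2  23.8 306.7] rot [-88.4  -0.3 -82.4] F [ 0.8 -1.  -1.4] T [-0.01 -0.05 -0.01] w 20.9
w foot [619.6  20.3 147. ] handle [618.6  22.9 272.7] foot lead X 1.2 Z 0.3 len 126.0 scores 0.86 0.59
s foot [618.3  23.3 151.8] handle [617.3  20.3 276.1] foot lead X -1.3 Z 0.6 len 124.0 scores 0.89 0.67
```

View pics/w73z.png

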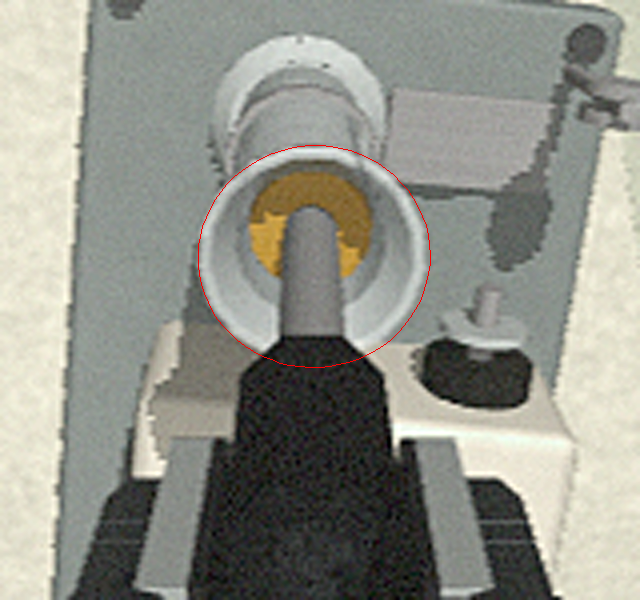

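Emit:
arm_command --plan '[[0, [0, 6, -0.2], 0], [0, [0, 6, -0.2], 0], [0, [0, 5, -0.2], 0], [0, [0, 3, -0.1], 0], [0, [0, 0, 0], 0]]'

```text
time_s: 64.22
tcp_pos: [612.5, 23.8, 440.2]
tool_rot: [-88.4, -0.3, -82.4]
force: [0.6, -0.4, -2.4]
gripper_width: 21.2
```

Emit:
arm_command --plan '[[0, [0, 2, 0], 0], [0, [0, 2, 0], 0], [0, [0, 0, 0], 0]]'

```text
time_s: 64.6
tcp_pos: [612.6, 23.8, 436.2]
tool_rot: [-88.3, -0.3, -82.4]
force: [0.6, -0.1, -0.9]
gripper_width: 21.1
```

Run:
```python
from h import *
f,g=ftube(74)
```

```text
t 64.7 G [617.3  23.7 281.4] rot [-88.3  -0.3 -82.4] F [-0.3  0.8 -1.6] T [-0.02  0.02  0.02] w 21.0
w foot [620.6  21.9 118.3] handle [617.2  23.4 250.8] foot lead X 0.8 Z 1.4 len 133.0 scores 0.8 0.85
```

View pics/s74z.png

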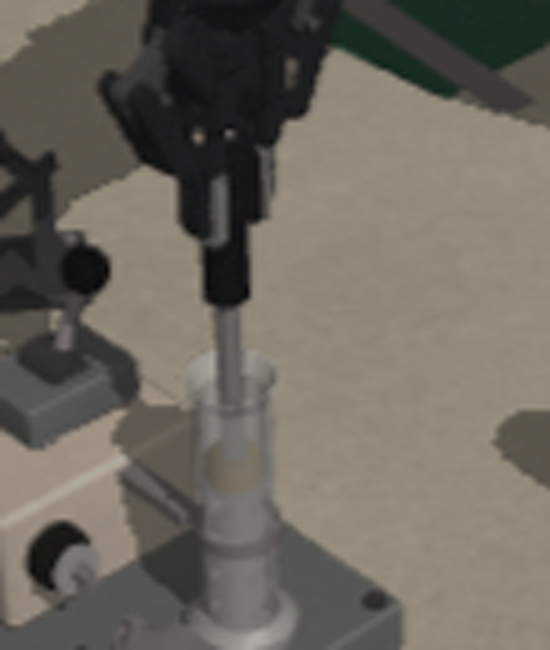

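Emit:
arm_command --plan '[[0, [0, 1.5, 0], 0], [0, [0, 1.5, 0], 0], [0, [0, 0, 0], 0]]'

```text
time_s: 65.28
tcp_pos: [612.7, 23.8, 433.1]
tool_rot: [-88.3, -0.3, -82.4]
force: [-0.1, 0.2, -1.3]
gripper_width: 20.9
```

Emit:
arm_command --plan '[[0, [0, 1.5, 0], 0], [0, [0, 0, 0], 0]]'

```text
time_s: 65.53
tcp_pos: [612.8, 23.8, 431.8]
tool_rot: [-88.3, -0.3, -82.4]
force: [-0.5, -0.3, -1.2]
gripper_width: 21.0
```

Emit:
arm_command --plan '[[0, [0, 1.5, 0], 0], [0, [0, 1.5, 0], 0], [0, [0, 0, 0], 0]]'

```text
time_s: 65.9
tcp_pos: [612.7, 23.8, 431.9]
tool_rot: [-88.0, -0.3, -82.4]
force: [-0.6, -0.4, -1.2]
gripper_width: 20.7
```

Emit:
arm_command --plan '[[0, [0, 1.5, 0], 0], [0, [0, 0, 0], 0]]'

```text
time_s: 66.15
tcp_pos: [612.7, 23.8, 431.8]
tool_rot: [-87.8, -0.3, -82.4]
force: [-1.5, 0.5, 1.7]
gripper_width: 20.8
```

Run:
```python
from h import *
f,g=ftube(75)
for t in ('follower_foot','follower_handle'): print(lm(grab('top'),t))
```

```text
t 66.25 G [618.6  23.6 276.8] rot [-87.9  -0.3 -82.4] F [-1.2 -0.2  4.6] T [-0.1   0.48 -0.01] w 21.4
w foot [621.9  23.1 113.5] handle [620.6  18.  248. ] foot lead X -2.1 Z 0.8 len 135.0 scores 0.97 0.71
[]
[(0.43, [501.5, -339.6, 91.1], [392.0, 221.0], {})]
```

View pics/s75z.png

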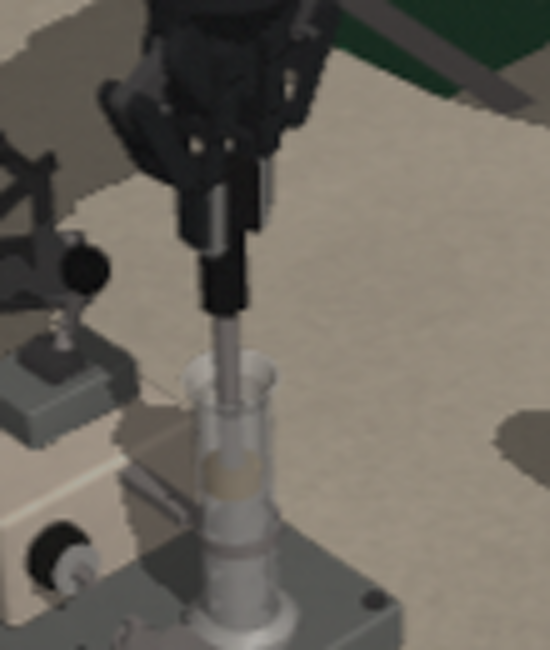

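Contact with the stack: the reading went from -1.7 to about +4.6 N. Releasing.

Emit:
arm_command --plan '[[0, [0, -0.7, 0], 0], [0.27, [0, 0, 0], 0], [0.3, [0, 0, 0], 0], [0.4, [0, 0, 0], 0], [0.5, [0, 0, 0], 0]]'

```text
time_s: 67.28
tcp_pos: [612.9, 23.8, 431.0]
tool_rot: [-88.0, -0.3, -82.4]
force: [-0.6, -0.0, -0.5]
gripper_width: 42.4
```

Emit:
arm_command --plan '[[0.5, [0, -10, 0], 0], [0.5, [0, -25, 0], 0], [0.5, [0, -40, 0], 0], [0.5, [0, -40, 0], 0], [0.5, [0, 0, 0], 0]]'

```text
time_s: 67.9
tcp_pos: [607.9, 23.9, 552.6]
tool_rot: [-87.8, -0.3, -82.4]
force: [-0.0, -0.8, -0.3]
gripper_width: 42.4
```

Run:
```python
from h import *
f,g=ftube(76)
cv2.imwrite('pics/w76.png',cv2.cvtColor(f['pixels'],cv2.COLOR_RGB2BGR))
t=grab('top','t76'); 
for c in (f,g,t): print(lm(c,'start_tip'))
for H in (118+150,): print(proj(g,[619.5,24,H]),proj(f,[619.5,24,H]), proj(g,[619.5,24,118]))
```

```text
t 68.0 G [613.5  23.8 393.9] rot [-88.2  -0.3 -82.4] F [ 0.8 -0.2 -1. ] T [0.   0.03 0.02] w 42.6
w foot [622.7  20.6 114.1] handle [620.2  23.4 246.8] foot lead X 1.3 Z 0.9 len 133.0 scores 0.64 0.88
[(0.88, [607.3, -103.5, 171.6], [254.0, 286.0], {}), (0.71, [618.8, 22.5, 197.5], [276.0, 195.0], {})]
[(0.64, [546.7, -373.5, 44.6], [200.0, 176.0], {}), (0.54, [602.9, -102.9, 172.8], [237.0, 184.0], {})]
[(0.59, [606.6, -103.9, 173.7], [315.0, 181.0], {})]
[263.04241854 174.63011374] [280.1964175  212.85087196] [265.62347704 227.27382999]
```

View pics/s76z.png

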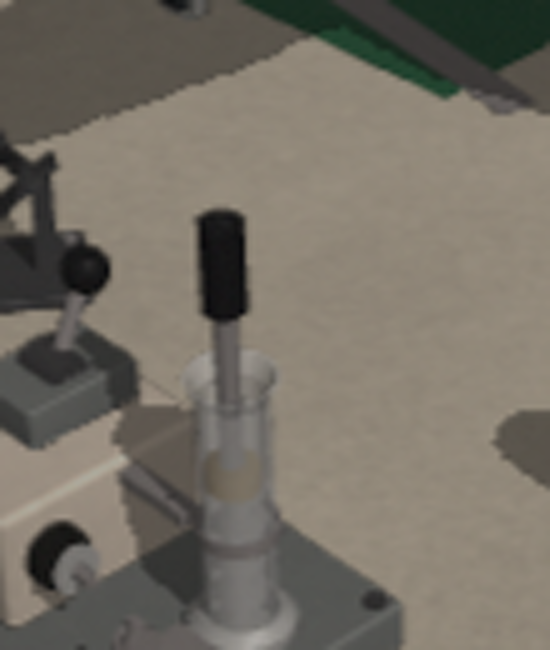

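View pics/w76.png

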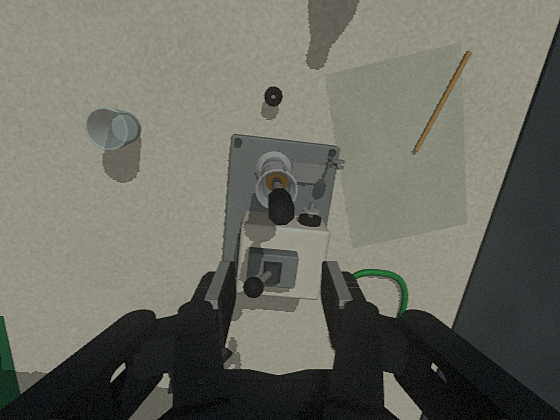

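The follower stands free in the tube: handle top seen at (264,173) in the scene, predicted (263,175). Now the lever, whose ball is at about (606,-103.5,172.5). I'll come down on its -x side with closed fingers.

Run:
```python
from h import *
gow([562,-104,300],-82.4,maxs=50)
```

```text
G [613.6  23.8 393.2] rot [-88.2  -0.3 -82.4] d [ -51.6 -127.8  -93.2] dyaw -0.0 n 4
[[29.8, 22.9, -17.7], 0.0]
[[29.8, 22.9, -17.7], 0.0]
[[29.8, 22.9, -17.7], 0.0]
[[29.8, 22.9, -17.7], 0.0]
```

Emit:
arm_command --plan '[[0, [30, 0, -20], 0], [0, [30, 5, -20], 0], [0, [30, 30, -18], 0], [0, [30, 45, -14], 0], [0, [0, 12, 0], 0]]'

```text
time_s: 69.03
tcp_pos: [554.5, -107.8, 452.2]
tool_rot: [-88.1, -0.3, -82.3]
force: [0.6, 1.0, 0.3]
gripper_width: -0.0
```

Run:
```python
from h import *
f=grab('wrist','w80'); g=grab('scene'); zoom(g,'s80z',130,260,180,330,5)
print(lm(f,'start_tip'),lm(g,'start_tip'))
gow([562,-104,185],-82.4,maxs=50)
```

```text
[(0.98, [603.5, -104.3, 174.9], [328.0, 217.0], {})] [(0.62, [602.8, -101.4, 176.6], [238.0, 183.0], {})]
G [ 561.3 -105.9  301.1] rot [-87.8  -0.4 -82.1] d [   0.7    1.9 -116.1] dyaw -0.3 n 3
[[-0.9, 38.7, -1.1], 0.1]
[[-0.9, 38.7, -1.1], 0.1]
[[-0.9, 38.7, -1.1], 0.1]
```

View pics/w80.png

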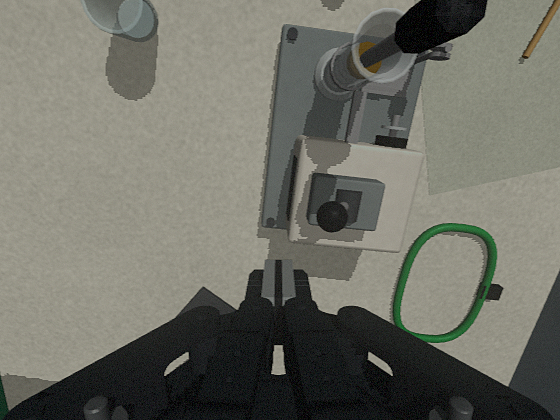

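Emit:
arm_command --plan '[[0, [-0.9, 40, -1.2], 0], [0, [-0.9, 40, -1.2], 0], [0, [-0.5, 25, -1], 0], [0, [0, 11, 0], 0], [0, [0, 0, 0], 0]]'

```text
time_s: 69.85
tcp_pos: [559.1, -100.2, 344.6]
tool_rot: [-87.2, -0.7, -81.8]
force: [-0.8, -0.2, 1.1]
gripper_width: 0.4
```

Run:
```python
from h import *
f=grab('wrist','w81'); print(lm(f,'start_tip'))
g=grab('scene'); zoom(g,'s81z',130,260,180,330,5)
s=st()
gow([634,-104,185],-82.4,maxs=15)
```

```text
[(0.95, [604.5, -101.8, 174.7], [351.0, 288.0], {})]
{'time_s': 70.0, 'joints': [-13.95, 22.08, 88.79, 0.49, 66.17, -22.3], 'joint_vel': [-0.31, -0.08, 0.38, -0.04, -0.22, -0.03], 'joint_torque': [0.17, -57.18, -34.45, 0.03, -0.14, 0.01], 'tcp_pos': [558.96, -100.55, 345.38], 'tool_rot': [-87.08, -0.7, -81.85], 'force': [0.28, -0.05, -0.34], 'torque': [0.0, 0.01, -0.02], 'gripper_width': -0.06}
G [ 567.  -101.3  190.6] rot [-87.1  -0.7 -81.8] d [67.  -2.7 -5.6] dyaw -0.6 n 5
[[2.4, 1.8, 13.1], 0.1]
[[2.4, 1.8, 13.1], 0.1]
[[2.4, 1.8, 13.1], 0.1]
[[2.3, 1.8, 13.1], 0.1]
[[2.3, 1.8, 13.1], 0.1]
```

View pics/w81.png

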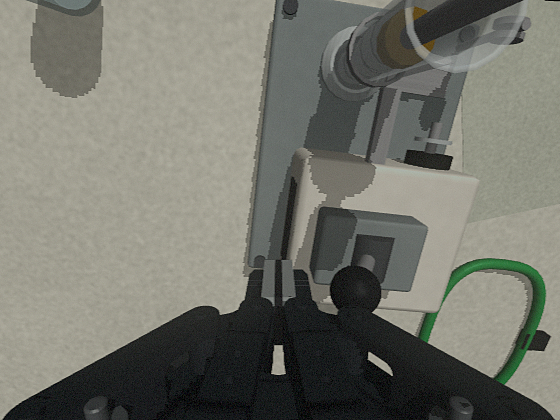

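View pics/s81z.png

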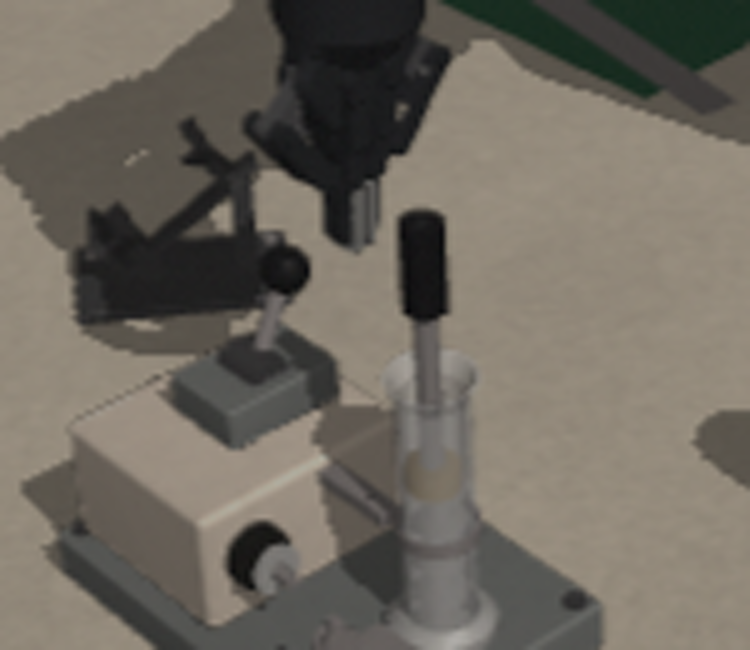

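Emit:
arm_command --plan '[[0, [0.5, 4, 0], 0], [0, [1.2, 0.4, 8], 0], [0, [1.2, 0.4, 8], 0], [0, [1.2, 0.4, 8], 0], [0, [1.2, 0.4, 8], 0]]'

```text
time_s: 70.62
tcp_pos: [593.7, -101.5, 349.5]
tool_rot: [-86.6, -0.9, -81.9]
force: [-2.8, -0.2, 7.0]
gripper_width: 0.1
```

Run:
```python
from h import *
f=grab('wrist','w82'); g=grab('scene'); zoom(g,'s82z',130,260,180,330,5); print(lm(f,'start_tip'),lm(g,'start_tip'))
s=st()
gow([634,-103,186],-82.4,maxs=15)
```

```text
[(0.56, [624.9, -102.6, 179.8], [321.0, 283.0], {})] [(0.67, [624.3, -101.0, 178.4], [231.0, 186.0], {})]
{'time_s': 70.82, 'joints': [-13.23, 26.14, 82.83, 0.43, 67.79, -21.54], 'joint_vel': [-0.08, 0.1, 0.85, -0.08, -0.24, -0.0], 'joint_torque': [0.04, -63.0, -36.08, 0.01, -0.13, 0.01], 'tcp_pos': [593.36, -101.4, 346.56], 'tool_rot': [-86.84, -0.8, -81.87], 'force': [1.1, -0.05, -0.1], 'torque': [0.02, 0.07, 0.01], 'gripper_width': -0.01}
G [ 602.1 -102.3  191.8] rot [-86.8  -0.8 -81.9] d [31.9 -0.7 -5.8] dyaw -0.5 n 3
[[1.7, 2.5, 10.4], 0.2]
[[1.7, 2.5, 10.4], 0.2]
[[1.6, 2.5, 10.4], 0.2]
```

View pics/s82z.png

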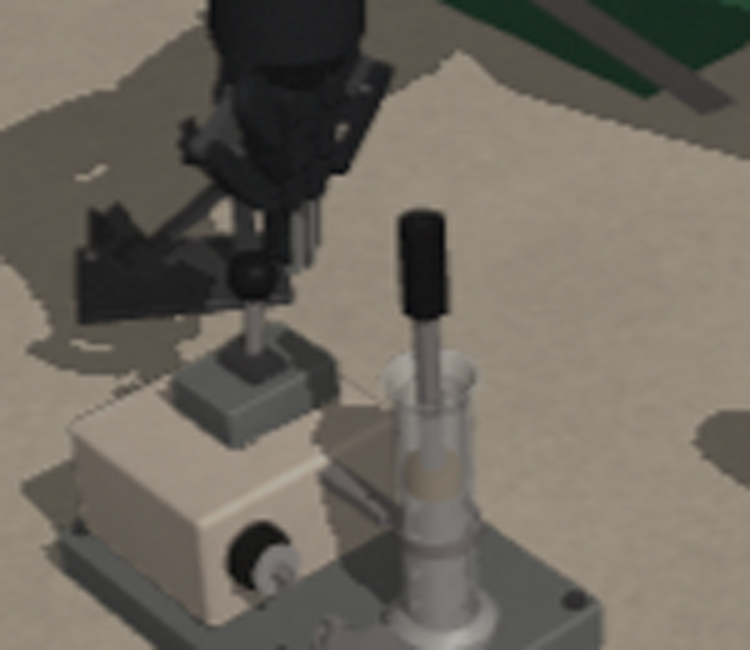

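The lever is moving; the ball is now at x≈625. Continuing.

Emit:
arm_command --plan '[[0, [1.3, 2, 8], 0], [0, [1.3, 1.5, 8], 0], [0, [1.3, 1.5, 8], 0], [0, [1.3, 1.5, 8], 0], [0, [0, 0, 0], 0]]'

```text
time_s: 71.45
tcp_pos: [627.6, -102.2, 341.1]
tool_rot: [-87.4, -0.7, -81.9]
force: [-19.7, 0.3, 14.3]
gripper_width: 0.2
```

Run:
```python
from h import *
f=grab('wrist','w83'); g=grab('scene'); zoom(g,'s83z',130,260,180,330,5); print(lm(f,'start_tip'),lm(g,'start_tip'))
s=ctrl.state(); print(s['force'],G(s),s['tool_rot'])
```

```text
[(0.86, [655.9, -100.4, 172.1], [321.0, 280.0], {})] [(0.65, [655.3, -99.5, 175.9], [221.0, 192.0], {}), (0.58, [618.1, 22.5, 32.4], [267.0, 254.0], {})]
[-19.84600927   1.232034    11.9029587 ] [ 634.84842268 -102.93231346  186.34723013] [-87.32838327  -0.68177769 -81.86407913]
```

View pics/s83z.png

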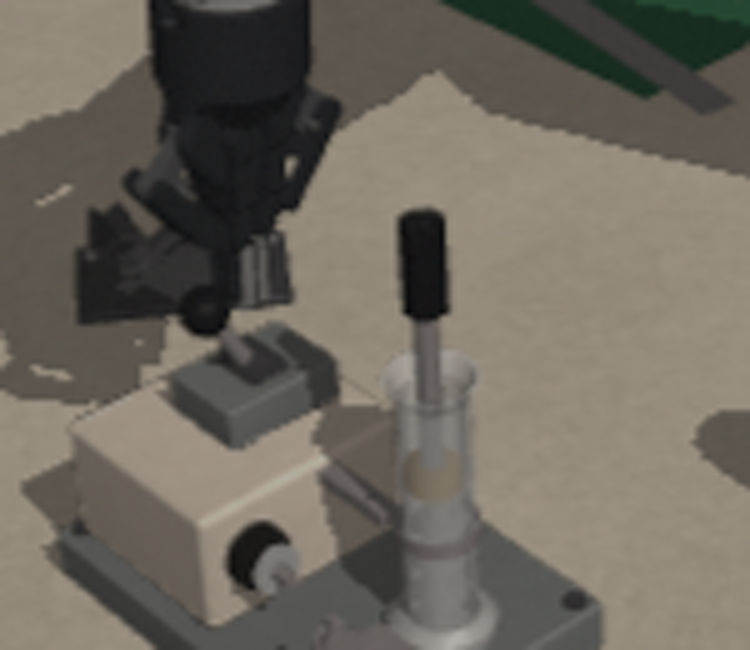

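A 20 N push against the end stop with the ball at x≈656: the lever is fully on. Backing away and up.

Emit:
arm_command --plan '[[0, [-1, 0, -8], 0], [0, [-2, 0, -20], 0], [0, [-2, -20, -20], 0], [0, [0, -60, 0], 0], [0, [0, -60, 0], 0]]'

```text
time_s: 72.28
tcp_pos: [572.2, -103.5, 476.0]
tool_rot: [-87.9, -0.5, -81.9]
force: [1.0, 0.5, 0.3]
gripper_width: -0.1
```

Emit:
arm_command --plan '[[0, [0, -60, 0], 0], [0, [30, 0, -40], 0], [0, [40, 0, -45], 0], [0, [40, 0, -45], 0], [0, [0, 0, 0], 0]]'

```text
time_s: 72.9
tcp_pos: [453.5, -233.6, 538.1]
tool_rot: [-87.3, -0.7, -81.8]
force: [0.9, 0.3, -0.1]
gripper_width: 0.0
```

Run:
```python
from h import *
g=grab('scene','s90'); zoom(g,'s90z',130,260,200,350,5); t=grab('top','t90')
print(lm(g,'start_tip'),lm(t,'start_tip'),lm(g,'follower_handle'),lm(t,'follower_handle'))
s=ctrl.state(); print(s['time_s'],s['force'],G(s))
print(proj(g,[619.5,24,268]))
```

```text
[(0.47, [653.4, -102.6, 170.6], [221.0, 193.0], {})] [(0.61, [659.8, -101.0, 173.5], [314.0, 163.0], {})] [(0.79, [619.8, 25.9, 243.9], [264.0, 184.0], {})] [(0.42, [620.9, 21.1, 246.2], [270.0, 170.0], {}), (0.18, [692.6, 368.9, -1.0], [168.0, 170.0], {})]
73.2 [ 0.23423412  0.13889439 -0.16177239] [ 463.39188008 -231.24573392  382.91501064]
[263.04241854 174.63011374]
```

View pics/s90z.png

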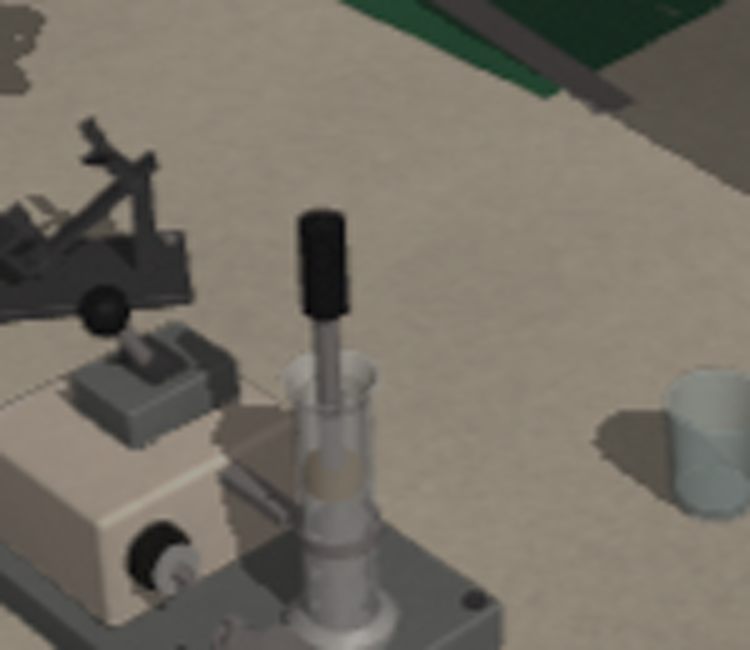

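View pics/t90.png

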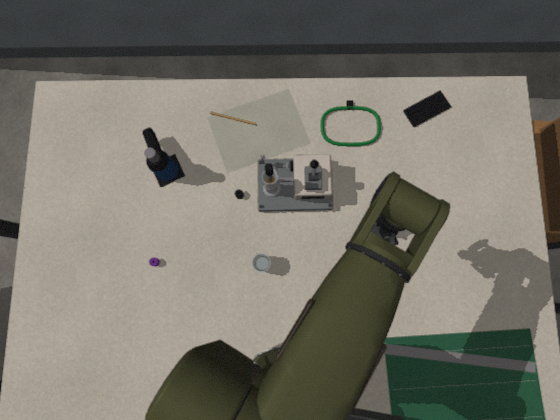

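View pics/s90.png

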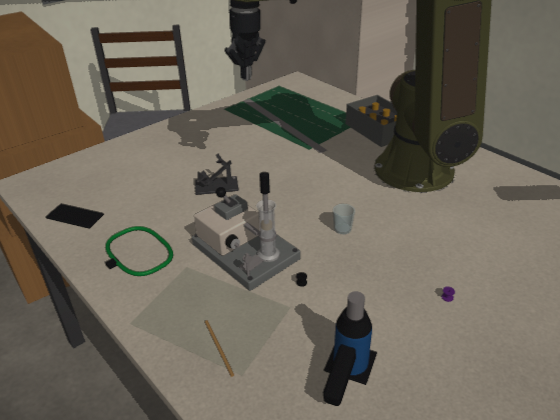

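The final pictures show the lever ball at (314,163) in the top view, x≈655–660, against about 607 when off. The follower stands upright in the tube, no aluminium bobbin is left on the bench, and the black and purple ones, the jar and the heat gun are where they were. Handing in.

Run:
```python
from h import *
print(ctrl.hand_in())
```

```text
the job is handed in; nothing more can be done
None
```

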